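# Load the drying booth with halved timber pieces

## Task

First swing the lamp arm out of the way of the drying booth, through about a right angle, so that it no longer hangs in front of the sash. Then push the sash up from under its bottom lip until the lip's underside is level with the brass height mark and let it stand there by itself; pull the tray right out, lay every halved timber piece (two to four of them) flat on the tray, side by side and pointing into the booth, wholly behind the cross strip, push the tray fully home and then lower the sash until it is fully shut. Leave the other things on the bench where they are.

Things in the scene. Friction and masses are not known exactly. Their poses are not given: they have to be found in the camera images.
- booth: Fixed bench booth with wooden frame and clear panes, 360 mm wide, 190 mm deep, box 275 mm high with two front jambs (430 mm high, 30 mm wide, joined by a top bar). Origin at bench level in the middle of the sash plane; +x points into the booth, +z up, y along the sash; inner opening 300 mm wide.
- sash (a joint): Height of the sash in m above fully shut (0 shut, at most 0.17). Counterbalanced: it stays where it is left; about 4 N up or down moves it.
- sash_edge (a point): Front lower edge of the sash's wooden bottom lip, mid-length; moves with the sash, axes as the booth's. The lip is 296 mm long (y), 20 mm high (up from this point) and stands 28 mm forward (-x) of the clear pane above it. Shut, this point is 90 mm above the bench: fingertips fit under the lip, 60 mm over the tray floor.
- mark: Brass height mark, a 45 mm long, 5 mm high strip on the front of the right-hand (-y) jamb. Its origin is the middle of the strip; the sash lip's underside belongs at this height (about 185 to 225 mm above the bench).
- tray (a joint): How far the tray is pulled out of the booth towards the robot (booth -x), m: 0 fully home, 0.19 right out. Slides with about 3 N.
- tray_bed (a point): Middle of the tray's loading area on its floor, 30 mm above the bench; moves with the tray, axes as the booth's. The area is 270 mm wide (y), from x = -77 mm (back face of the dark cross strip, 8 mm high) to +74 mm (rear rim); rims 12 mm high. Ahead of the strip bare floor runs 93 mm to the handle. Tray out, this point is 85 mm in front of the lip's front; home, 85 mm behind the sash plane.
- tray_handle (a point): Middle of the top of the tray's handle, a dark upright wooden tab 100 mm wide (y), 14 mm thick (x), its top 78 mm above the bench, standing 48 mm above the tray floor. Home, its middle stands 80 mm in front of the sash lip's front edge.
- lamp_arm (a joint): Angle of the lamp arm, rad. 0: across the booth's front (booth -y direction); it grows as the arm swings out towards the robot (booth -x direction at 1.57), at most 2.1; stays where it is left (turning friction about 0.15 N m). Clear of the booth above 1.2.
- lamp_hinge (a point): A point on the vertical hinge axis of the lamp arm, at the arm's height (215 mm above the bench), on top of the fixed post left of the booth.
- lamp_knob (a point): Top of the black upright grip knob (24 mm diameter, the uppermost 33 mm free above the 12 mm thick arm) on the lamp end of the arm, 230 mm from the hinge axis, 254 mm above the bench. The grey lamp shade (90 mm diameter, lower rim 160 mm above the bench) is below it.
- piece1: One of up to four alike pale timber pieces (None when absent), 100 x 34 x 30 mm, about 90 g, with a halving cut: over the last 40 mm towards its +x end the upper half (15 mm) is cut away. Origin in the middle of the full 100 x 34 x 30 outline; x along its length, z up as it lies (origin 15 mm above what it lies on). Starts on the bench to the right of the booth.
- piece2: One of up to four alike pale timber pieces (None when absent), 100 x 34 x 30 mm, about 90 g, with a halving cut: over the last 40 mm towards its +x end the upper half (15 mm) is cut away. Origin in the middle of the full 100 x 34 x 30 outline; x along its length, z up as it lies (origin 15 mm above what it lies on). Starts on the bench to the right of the booth.
- piece3: One of up to four alike pale timber pieces (None when absent), 100 x 34 x 30 mm, about 90 g, with a halving cut: over the last 40 mm towards its +x end the upper half (15 mm) is cut away. Origin in the middle of the full 100 x 34 x 30 outline; x along its length, z up as it lies (origin 15 mm above what it lies on). Starts on the bench to the right of the booth.
- piece4: One of up to four alike pale timber pieces (None when absent), 100 x 34 x 30 mm, about 90 g, with a halving cut: over the last 40 mm towards its +x end the upper half (15 mm) is cut away. Origin in the middle of the full 100 x 34 x 30 outline; x along its length, z up as it lies (origin 15 mm above what it lies on). Starts on the bench to the right of the booth.
- mallet: Wooden mallet, 200 mm long, origin under the handle's front end. Loose; not part of the job, leave alone.
- chisel: Bench chisel, 230 mm long, lying flat. Loose; not part of the job, leave alone.
- square: Try square, 180 x 120 mm, lying flat. Loose; not part of the job, leave alone.
- rule: Folded rule, 160 x 34 x 18 mm, lying flat. Loose; not part of the job, leave alone.
- glue: White glue bottle, 60 mm diameter, 160 mm high. Loose; not part of the job, leave alone.
- tin: Steel tin, 84 mm diameter, 100 mm high. Loose; not part of the job, leave alone.
- offcut: Square timber offcut, 55 x 55 x 45 mm. Loose; not part of the job, leave alone.

How it is judged:
On the way, in this order (a step that is already met when the one before it is completed fails the run):
1. the lamp arm is swung clear (over 1.2 rad) (value of joint lamp_arm above 1.2 rad), for 0.2 s.
2. the sash stands by itself with its lip's underside within 12 mm of the height mark (z of sash_edge in the frame of mark between -0.012 and 0.012 m and value of joint lamp_arm above 1.2 rad and contact force between sash and the arm below 0.2 N and contact force between sash and the fingers below 0.2 N), for 0.4 s.
3. the tray is pulled right out (over 0.17 m) with the sash still at the mark (z of sash_edge in the frame of mark between -0.012 and 0.012 m and value of joint tray above 0.17 m), for 0.2 s.
4. every piece lies flat on the tray, lengthwise into the booth, behind the cross strip, released, with the tray out and the sash at the mark (x of piece1 in the frame of tray_bed between -0.032 and 0.032 m and y of piece1 in the frame of tray_bed between -0.123 and 0.123 m and z of piece1 in the frame of tray_bed between 0.006 and 0.026 m and angle between piece1's own x axis and vertical between 1.42 and 1.72 rad and angle between the x axis of each of piece1, piece2, piece3, piece4 and the x axis of tray_bed, either way round below 0.5 rad and x of piece2 in the frame of tray_bed between -0.032 and 0.032 m and y of piece2 in the frame of tray_bed between -0.123 and 0.123 m and z of piece2 in the frame of tray_bed between 0.006 and 0.026 m and angle between piece2's own x axis and vertical between 1.42 and 1.72 rad and x of piece3 in the frame of tray_bed between -0.032 and 0.032 m and y of piece3 in the frame of tray_bed between -0.123 and 0.123 m and z of piece3 in the frame of tray_bed between 0.006 and 0.026 m and angle between piece3's own x axis and vertical between 1.42 and 1.72 rad and x of piece4 in the frame of tray_bed between -0.032 and 0.032 m and y of piece4 in the frame of tray_bed between -0.123 and 0.123 m and z of piece4 in the frame of tray_bed between 0.006 and 0.026 m and angle between piece4's own x axis and vertical between 1.42 and 1.72 rad and z of sash_edge in the frame of mark between -0.012 and 0.012 m and value of joint tray above 0.15 m and contact force between each of piece1, piece2, piece3, piece4 and the fingers below 0.2 N), for 0.3 s.
5. the tray is fully home (under 10 mm) with the pieces on it (x of piece1 in the frame of tray_bed between -0.032 and 0.032 m and y of piece1 in the frame of tray_bed between -0.123 and 0.123 m and z of piece1 in the frame of tray_bed between 0.006 and 0.026 m and angle between piece1's own x axis and vertical between 1.42 and 1.72 rad and angle between the x axis of each of piece1, piece2, piece3, piece4 and the x axis of tray_bed, either way round below 0.5 rad and x of piece2 in the frame of tray_bed between -0.032 and 0.032 m and y of piece2 in the frame of tray_bed between -0.123 and 0.123 m and z of piece2 in the frame of tray_bed between 0.006 and 0.026 m and angle between piece2's own x axis and vertical between 1.42 and 1.72 rad and x of piece3 in the frame of tray_bed between -0.032 and 0.032 m and y of piece3 in the frame of tray_bed between -0.123 and 0.123 m and z of piece3 in the frame of tray_bed between 0.006 and 0.026 m and angle between piece3's own x axis and vertical between 1.42 and 1.72 rad and x of piece4 in the frame of tray_bed between -0.032 and 0.032 m and y of piece4 in the frame of tray_bed between -0.123 and 0.123 m and z of piece4 in the frame of tray_bed between 0.006 and 0.026 m and angle between piece4's own x axis and vertical between 1.42 and 1.72 rad and value of joint tray below 0.01 m), for 0.2 s.
At the end, for the whole second after the job is handed in: Lamp arm clear (over 1.2 rad); every piece present at rest flat on the tray behind the strip, pointing into the booth within 0.5 rad, centre within 32 mm (x) and 123 mm (y) of the loading area's middle; tray home and sash shut, each within 10 mm (all of step 5 and value of joint lamp_arm above 1.2 rad and value of joint sash below 0.01 m and linear speed of each of piece1, piece2, piece3, piece4 below 0.03 m/s); the robot touches nothing.
It fails at once if another thing on the bench (tool, bottle, tin, offcut) is moved more than 60 mm (distance of any of mallet, chisel, square, rule, glue, tin, offcut from where it was at the start of the episode above 0.06 m).
Of piece1, piece2, piece3, piece4 only 2 to 4 are there at a start; the rules pass over those that are not, and their reading is None.
At some moment in a run one of piece1, piece2, piece3, piece4 may be knocked a few centimetres aside while the robot is not near it.
Once in a run the grip may slacken for a moment while it holds something.
It also fails if it takes over 210 s, if anything falls off the work surface, if the arm or the gripper's body presses on something with over 40 N, if the wrist force passes 120 N, or if a joint passes its speed limit or range.

## Robot

A 7-joint arm with a two-finger parallel gripper is mounted at the origin on the work surface. World frame = base frame: x ahead of the robot, y to its left, z up, the work surface at z = 0. Lengths are in m, angles in rad, forces in N, time in s.
With the tool pointing down it reaches from about 0.35 to 0.9 m from the base axis. Payload 8.1 kg.
Tool frame: the origin (TCP) lies on the centre line of the jaws, within the pads' length; the fingertips stand 8 mm ahead of it and the grasp point (between the pads) lies 11 mm behind it (bot.nose_length is the distance from the TCP to the fingertips, in m); y points along the fingers, z is the direction in which the jaws open and shut, and the axes are right-handed (so a half turn about y gives the same grasp; the last joint's range is limited). The gripper opens to 92 mm and grips with 3 to 60 N. Pads are 19 mm wide; open, the fingers measure 130 mm over their backs; the gripper's body (75 mm by 190 mm) begins 47 mm behind the grasp point.
Start: joints at [-1.329, 0.434, 0.025, 1.573, -0.012, 1.134, -0.075], TCP at [0.211, 0.588, 0.235] pointing down, gripper open.
Joint ranges: [-2.62, 2.62], [-0.44, 2.09], [-1.27, 1.32], [0.08, 2.57], [-1.32, 4.46], [0.12, 2], [-2.74, 2.74]. Speed limits (rad/s): [2.22, 2.22, 3.01, 3.01, 3.14, 3.14, 3.14].

## Interface

Orientations are given as a 3x3 rotation matrix whose columns are the frame's x, y, z axes.
In Python, from cell import bot gives the robot as it stands.
- The arm moves only by the tool arm_command, never from a script. Its argument "moves" is one flat list of numbers, 6 for each row, row after row: the shift along the tool's x, y, z in mm, then the turn, a rotation vector about the tool's x, y, z in rad. A call has exactly 5 rows; each row shifts and turns the pose as measured when the row begins, along the tool's axes as they then stand; what a row does not reach is not made up. A row lasts 1/12 s, in which the tool goes at most 41.7 mm and 7.16 degrees, less where a joint would pass 70% of its speed; a pose out of reach is approached as far as the arm can. A call with a gripper value outside its range is refused whole. "claw" is the finger opening in mm, from 0 to 91.8, set as the call begins (left out, the last holds). The fingers move at their own pace and stop on an object; the grip force is fixed at half the most. Time passes only in rows, so rows that do not move let the fingers close, or fill a call up. It gives the time, the measured TCP pose, the force and the opening at its end, in the units of the state.
- bot.state(): the state, without advancing time (a new reading comes with each control period).
- bot.camera(name): name is "side" or "top"; returns (picture, depth): 480x640x3 uint8, blue, green, red; 480x640 float32, m along the optical axis (not along the pixel's ray), 0 where there is no reading.
- bot.camera_info(name): a dict with "mtx" (3x3 intrinsics, pixels), "dist" ([k1, k2, p1, p2, k3] as OpenCV has them; the pictures are not rectified), "world_from_camera" (4x4, takes a point from camera to world coordinates). Camera axes: x right, y down, z forward; pixel columns grow to the right and rows downward; lengths in m; the calibration is good to about 2 mm. A picture is of the moment at which its call begins. camera_info takes no time and is no camera call.
- bot.hand_in(): hands the job in, once; it reports no verdict.
The state is a dict: "clock": time; "qpos": joint angles; "dq": joint speeds; "joint_torque": joint torques, N m; "position": TCP position; "eef_rot": TCP orientation; "wrist_force": force on the tool from outside, world axes, zero at the start; "ft_torque": the same for the moment, N m; "opening": finger opening in m.
Only numpy, scipy, OpenCV 4.12 (cv2) and the standard library are available. Lean on these libraries where they do the work, as an engineer would, in place of code of your own. Each camera call takes 0.05 s, during which the arm holds its last target.

## Working session

There is one attempt and no reset: what is moved stays moved. The work goes in short steps, Python scripts to look and compute and a tool call to move; the robot and the scene stay as the last step left them, time stands still between calls to the robot, and variables do not carry over. Pictures are saved under pics/ and viewed, and the job is handed in when it is done.

Besides the shell and the picture viewer there is one more tool, called after "Emit:" in YAML: its name, and indented under it one key for each argument. arm_command: Moves the arm, as the interface text tells. Its arguments: {"type":"object","properties":{"moves":{"type":"array","items":{"type":"number"}},"claw":{"type":"number"}},"required":["moves"]}

```bash
ls; mkdir -p pics
python3 - <<'E'
from cell import bot
import cv2,numpy as np
np.set_printoptions(precision=4,suppress=True)
print(bot.state())
for n in("side","top"):
    p,d=bot.camera(n); cv2.imwrite(f"pics/{n}0.png",p); np.save(f"pics/{n}0.npy",d); print(n,bot.camera_info(n))
E
```

```text
pics
{'clock': 0.0, 'qpos': array([-1.3286,  0.4352,  0.025 ,  1.5741, -0.0116,  1.134 , -0.0751]), 'dq': array([ 0.0012,  0.0008, -0.0015,  0.0001, -0.0004,  0.0002, -0.0003]), 'joint_torque': array([ -0.0003, -66.7845,   0.9846, -31.4472,  -0.0607,   0.0428,
         0.0002]), 'position': array([0.2111, 0.5877, 0.2339]), 'eef_rot': array([[ 0.9411, -0.0004,  0.3381],
       [-0.3381, -0.0015,  0.9411],
       [ 0.0001, -1.    , -0.0016]]), 'wrist_force': array([-0.1165, -0.382 ,  0.6193]), 'ft_torque': array([-0.0134, -0.0006, -0.0047]), 'opening': 0.09169344767184484}
side {'mtx': array([[450.5059,   0.    , 325.2329],
       [  0.    , 450.5059, 235.3549],
       [  0.    ,   0.    ,   1.    ]]), 'dist': array([-0.004,  0.   ,  0.   ,  0.   ,  0.   ]), 'world_from_camera': array([[ 0.7767, -0.4467,  0.4442,  0.0314],
       [-0.6299, -0.5486,  0.5498, -0.6779],
       [-0.0019, -0.7068, -0.7074,  1.0227],
       [ 0.    ,  0.    ,  0.    ,  1.    ]])}
top {'mtx': array([[558.8122,   0.    , 321.7694],
       [  0.    , 558.8122, 236.9527],
       [  0.    ,   0.    ,   1.    ]]), 'dist': array([-0.08,  0.  ,  0.  ,  0.  ,  0.  ]), 'world_from_camera': array([[-0.0026, -0.9834,  0.1817,  0.2673],
       [-0.9998,  0.0062,  0.0195, -0.0522],
       [-0.0203, -0.1816, -0.9832,  1.6314],
       [ 0.    ,  0.    ,  0.    ,  1.    ]])}
```

View pics/side0.png

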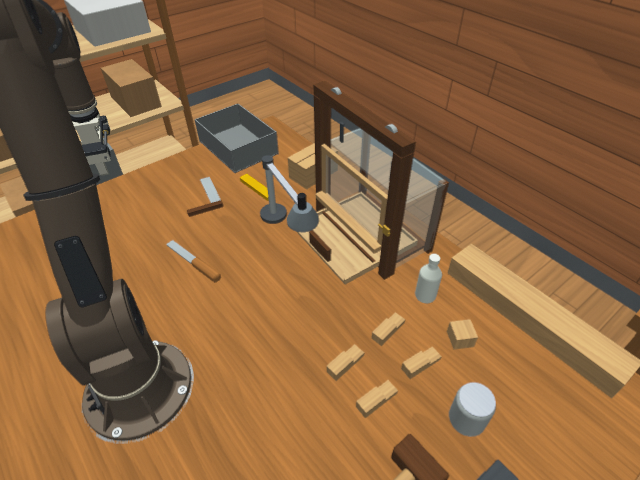

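View pics/top0.png

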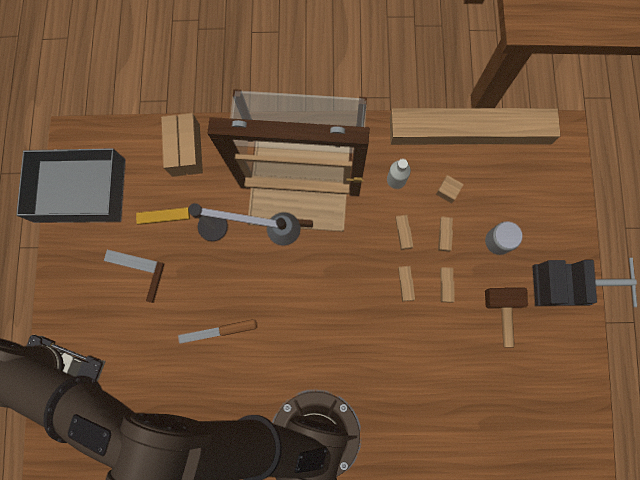

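The side and top views show four pieces at top-view pixels (404,232), (446,234), (406,283) and (447,284). The lamp knob is at (281,223), the hinge at (195,210), and the booth sits at top centre with its lip around row 185.

```bash
cat > h.py <<'E'
from cell import bot
import cv2,numpy as np
np.set_printoptions(precision=4,suppress=True)
INF={n:bot.camera_info(n) for n in("side","top")}
def ray(n,u,v):
    i=INF[n];p=cv2.undistortPoints(np.array([[[u,v]]],float),i["mtx"],np.array(i["dist"]))[0,0]
    T=np.array(i["world_from_camera"]);return T[:3,3],T[:3,:3]@np.array([p[0],p[1],1.])
def onz(n,u,v,z):
    o,d=ray(n,u,v);return o+d*(z-o[2])/d[2]
def dep(n,u,v,D):
    o,d=ray(n,u,v);return o+d*D[int(round(v)),int(round(u))]
def proj(n,P):
    i=INF[n];T=np.linalg.inv(np.array(i["world_from_camera"]))
    r,_=cv2.Rodrigues(T[:3,:3]);return cv2.projectPoints(np.array(P,float).reshape(-1,3),r,T[:3,3],i["mtx"],np.array(i["dist"]))[0][:,0]
def shot(n,tag):
    p,d=bot.camera(n);cv2.imwrite(f"pics/{n}{tag}.png",p);np.save(f"pics/{n}{tag}.npy",d);return p,d
def pieces(p,ztop=0.03,roi=(370,200,480,320)):
    pass
def crop(n,tag,x0,y0,x1,y1,s):
    p=cv2.imread(f"pics/{n}{tag}.png")[y0:y1,x0:x1];cv2.imwrite(f"pics/{n}{tag}_c{x0}_{y0}.png",cv2.resize(p,None,fx=s,fy=s,interpolation=cv2.INTER_CUBIC))
E
python3 - <<'E'
from h import *
crop("top","0",180,110,380,260,4)
crop("top","0",370,150,540,310,4)
crop("side","0",220,80,460,300,3)
E
```

```text
(no output)
```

View pics/top0_c180_110.png

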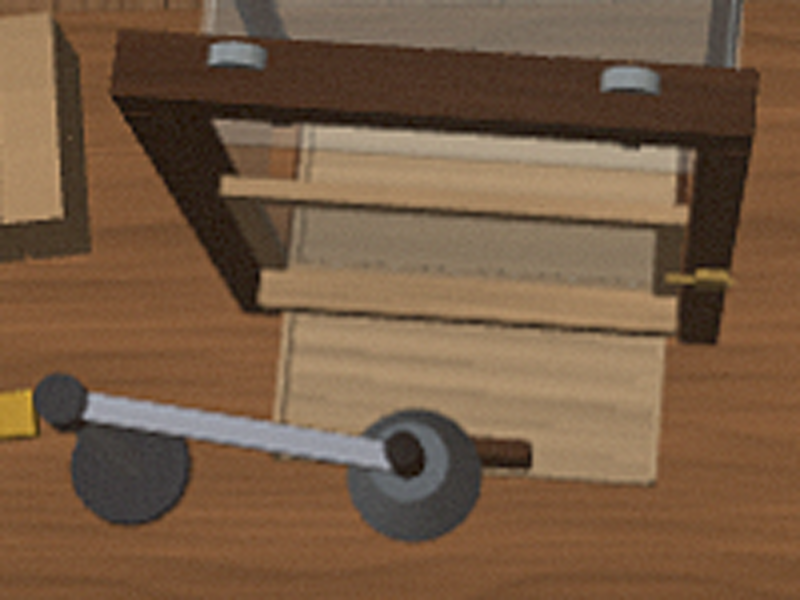

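View pics/top0_c370_150.png

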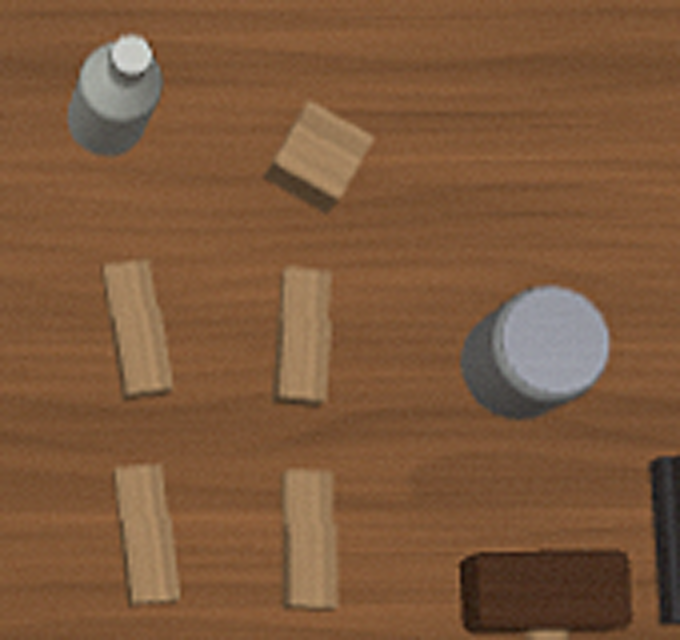

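View pics/side0_c220_80.png

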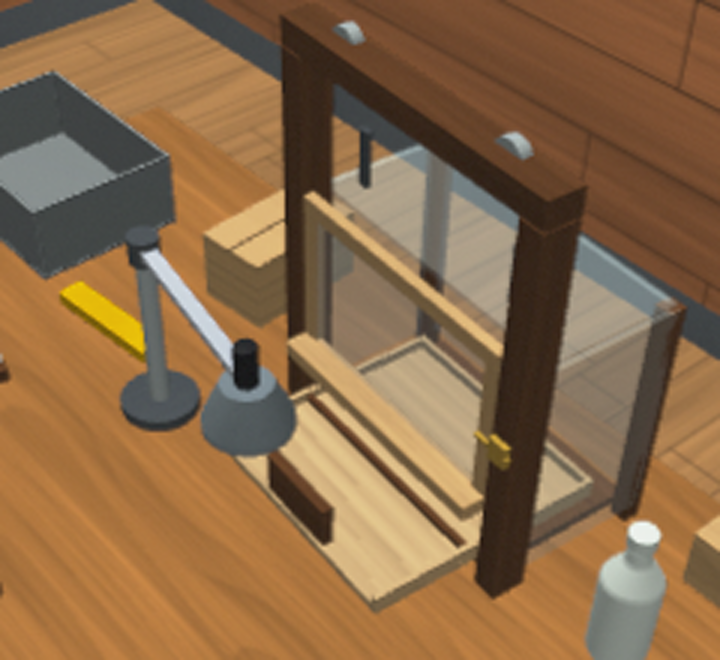

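Run:
```python
from h import *
f=lambda x,y:(180+x/4,110+y/4)
D=np.load("pics/top0.npy");S=np.load("pics/side0.npy")
for nm,x,y,z in[("knob",405,447,.254),("hinge",60,400,.222),("lipL bot",258,304,.09),("lipR bot",680,332,.09),("lip topL",262,270,.11),("lip topR",682,297,.11),("trayfrontR",655,484,.03),("trayfrontL",275,455,.03),("handleR",530,455,.078),("barL",114,95,.43),("barR",752,135,.43),("markL",668,279,.2),("markR",730,279,.2)]:
    u=f(x,y);print(nm,onz("top",*u,z),dep("top",*u,D))
g=lambda x,y:(220+x/3,80+y/3)
for nm,x,y in[("knob",245,346),("hingetop",143,236),("markL",480,436),("markR",510,448),("mark2",500,456),("handleL",268,455),("handleR",330,518),("lipRf top",465,510),("lipLf",290,345)]:
    u=g(x,y);print("s",nm,u,dep("side",*u,S))
g=lambda x,y:(370+x/4,150+y/4)
P={"A":[(104,263),(150,260),(171,390),(125,397)],"B":[(285,267),(330,270),(324,405),(276,402)],"C":[(115,466),(160,463),(179,601),(132,605)],"D":[(285,470),(332,470),(338,608),(286,608)]}
for k,c in P.items():
    w=np.array([onz("top",*g(*q),z) for q,z in zip(c,(.03,.03,.03,.03))]);m=w.mean(0);far=(w[0]+w[1])/2;near=(w[2]+w[3])/2
    d=far-near
    zz=[dep("top",*proj("top",m+t*d/np.linalg.norm(d))[0],D)[2] for t in(-.035,-.02,.02,.035)]
    print(k,m,"yaw",np.degrees(np.arctan2(d[1],d[0])),np.linalg.norm(d),np.array(zz))
for nm,x,y in[("glue",128,55),("offcut",325,140),("tin",553,342)]:
    print(nm,dep("top",*g(x,y),D))
```

```text
knob [0.5615 0.0773 0.254 ] [0.561  0.077  0.2566]
hinge [0.6015 0.3067 0.222 ] [0.5995 0.3046 0.2302]
lipL bot [0.7022 0.1996 0.09  ] [0.6939 0.1948 0.1195]
lipR bot [ 0.6789 -0.1024  0.09  ] [ 0.6976 -0.1047  0.0198]
lip topL [0.7215 0.1941 0.11  ] [0.7189 0.1927 0.1187]
lip topR [ 0.699  -0.1035  0.11  ] [ 0.6929 -0.1028  0.1314]
trayfrontR [ 0.5805 -0.0847  0.03  ] [ 0.587  -0.0854 -0.0034]
trayfrontL [0.6041 0.1941 0.03  ] [0.6046 0.1945 0.0274]
handleR [0.5927 0.0048 0.078 ] [0.5968 0.0055 0.0583]
barL [0.7311 0.2302 0.43  ] [0.7201 0.2235 0.4586]
barR [ 0.7027 -0.1334  0.43  ] [ 0.8583 -0.1625  0.0008]
markL [ 0.6859 -0.0913  0.2   ] [ 0.6872 -0.0914  0.1956]
markR [ 0.6856 -0.1324  0.2   ] [ 0.686  -0.1325  0.1986]
s knob (301.6666666666667, 195.33333333333331) [0.5615 0.0772 0.252 ]
s hingetop (267.6666666666667, 158.66666666666669) [0.6005 0.3003 0.2295]
s markL (380.0, 225.33333333333334) [ 0.6866 -0.0982  0.1963]
s markR (390.0, 229.33333333333334) [ 0.6911 -0.1302  0.2029]
s mark2 (386.66666666666663, 232.0) [ 0.6835 -0.1266  0.1951]
s handleL (309.3333333333333, 231.66666666666666) [0.5988 0.1    0.0761]
s handleR (330.0, 252.66666666666666) [0.5999 0.0038 0.0634]
s lipRf top (375.0, 250.0) [ 0.6762 -0.0996  0.1089]
s lipLf (316.6666666666667, 195.0) [0.6934 0.1835 0.1145]
A [ 0.577  -0.2615  0.03  ] yaw 7.214724279676565 0.09889260715418283 [0.0312 0.0315 0.0189 0.0155]
B [ 0.57   -0.3827  0.03  ] yaw -5.594279913792961 0.10060565823275067 [0.0298 0.0316 0.0167 0.0186]
C [ 0.4263 -0.2636  0.03  ] yaw 5.797958021935876 0.1001850261737415 [0.027  0.0269 0.0154 0.0259]
D [ 0.4217 -0.3812  0.03  ] yaw -0.8558769414001426 0.09924627865074316 [0.0332 0.0326 0.0159 0.016 ]
glue [ 0.7418 -0.2437  0.1612]
offcut [ 0.712  -0.4007  0.0499]
tin [ 0.5504 -0.542   0.1037]
```

```bash
cat >> h.py <<'E'
from scipy.spatial.transform import Rotation as Ro
def goto(P=None,yawz=None):
    "shift and turn left in tool axes (mm, deg about tool y) to reach P with tool pointing down, tool z at yawz deg"
    s=bot.state();R=s["eef_rot"];p=s["position"]
    yz=np.degrees(np.arctan2(R[1,2],R[0,2]))
    print("t",round(s["clock"],2),"p",p,"yawz",round(yz,1),"open",round(s["opening"]*1e3,1),"F",s["wrist_force"],"q",s["qpos"])
    if P is not None:
        print("shift mm",np.round(R.T@(np.array(P)-p)*1e3,1))
    a=np.radians(yz if yawz is None else yawz)
    Rt=np.array([[np.sin(a),0,np.cos(a)],[-np.cos(a),0,np.sin(a)],[0,-1,0]])
    print("turn",np.round((Ro.from_matrix(R.T@Rt)).as_rotvec(),4))
E
python3 -c "
from h import *
goto((.5615,.0772,.31))"
```

```text
t 0.1 p [0.2111 0.5878 0.234 ] yawz 70.2 open 91.8 F [-1.1003 -0.6465  0.3922] q [-1.3286  0.4351  0.0249  1.574  -0.0116  1.134  -0.0751]
shift mm [ 502.3  -75.4 -362.2]
turn [0.0014 0.     0.0001]
```

Emit:
arm_command:
  moves: [32,-12,-23,0,0,0,32,-12,-23,0,0,0,32,-10,-23,0,0,0,32,-10,-23,0,0,0,32,-10,-23,0,0,0]
  claw: 60

```text
clock: 0.52
position: [0.3173, 0.4264, 0.2835]
eef_rot: [[0.947, -0.008, 0.322], [-0.322, -0.007, 0.947], [-0.006, -1.0, -0.01]]
wrist_force: [0.8, -0.1, 0.4]
opening: 0.0634
```

Emit:
arm_command:
  moves: [32,-8,-23,0,0,0,32,-6,-23,0,0,0,32,-5,-23,0,0,0,32,0,-23,0,0,0,32,0,-23,0,0,0]

```text
clock: 0.93
position: [0.4356, 0.2574, 0.3052]
eef_rot: [[0.947, -0.007, 0.321], [-0.321, -0.005, 0.947], [-0.005, -1.0, -0.007]]
wrist_force: [0.3, 0.7, 0.0]
opening: 0.0598
```

```bash
python3 -c "
from h import *
goto((.5615,.0772,.31))"
```

```text
t 0.93 p [0.4356 0.2574 0.3052] yawz 71.3 open 59.8 F [0.3049 0.711  0.034 ] q [-0.8048  0.1865  0.1989  1.754  -0.039   1.2139  0.6492]
shift mm [ 177.    -4.7 -130.4]
turn [ 0.0073 -0.     -0.0052]
```

Emit:
arm_command:
  moves: [35,0,-26,0,0,0,35,0,-26,0,0,0,35,0,-26,0,0,0,35,0,-26,0,0,0,35,0,-26,0,0,0]

```text
clock: 1.35
position: [0.552, 0.0847, 0.3052]
eef_rot: [[0.948, -0.008, 0.319], [-0.319, -0.005, 0.948], [-0.006, -1.0, -0.007]]
wrist_force: [0.9, 1.2, -0.4]
opening: 0.06
```

```bash
python3 -c "
from h import *
goto((.5615,.0772,.233))"
```

```text
t 1.35 p [0.552  0.0847 0.3052] yawz 71.4 open 60.0 F [ 0.8768  1.1593 -0.4094] q [-0.5002  0.2804  0.3292  1.6442 -0.0914  1.241   1.093 ]
shift mm [11.8 72.1 -3.5]
turn [ 0.0068 -0.     -0.0058]
```

Emit:
arm_command:
  moves: [12,0,-3,0,0,0,0,18,0,0,0,0,0,18,0,0,0,0,0,18,0,0,0,0,0,18,0,0,0,0]

```text
clock: 1.77
position: [0.5691, 0.0624, 0.2333]
eef_rot: [[0.941, 0.0, 0.337], [-0.337, -0.009, 0.941], [0.003, -1.0, -0.009]]
wrist_force: [1.7, 0.3, 0.2]
opening: 0.0596
```

```bash
python3 -c "
from h import *
goto((.5615,.0772,.233))
shot('side','1')
crop('side','1',220,80,460,300,3)"
```

```text
t 1.77 p [0.5691 0.0624 0.2333] yawz 70.3 open 59.6 F [1.6548 0.2628 0.191 ] q [-0.453   0.3556  0.3314  1.7258 -0.118   1.0821  1.1415]
shift mm [-12.2   0.1  11.4]
turn [0.0089 0.     0.0033]
```

View pics/side1_c220_80.png

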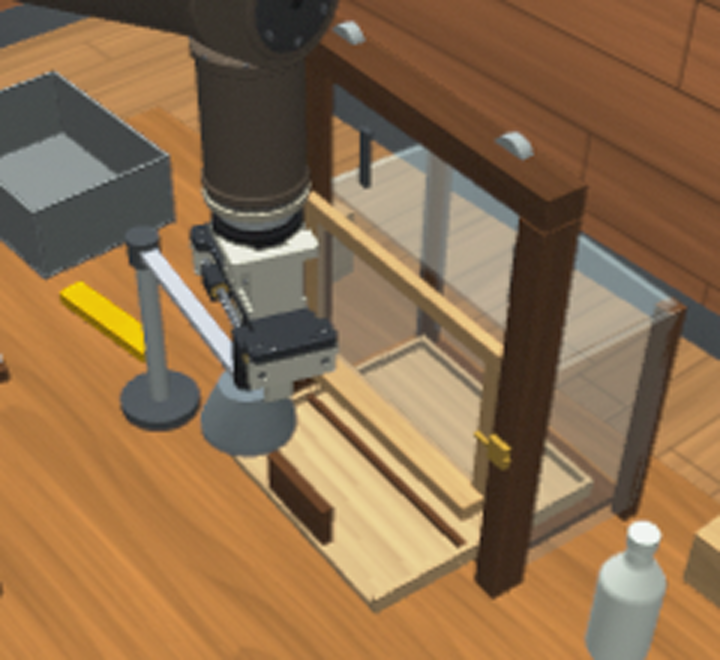

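The gripper is down over the knob, which is between the jaws. The TCP is about 12 mm off in tool x and 11 mm in tool z, so I correct that and then close.

Emit:
arm_command:
  moves: [-6,0,6,0,0,0,-6,0,6,0,0,0,0,0,0,0,0,0,0,0,0,0,0,0,0,0,0,0,0,0]

```text
clock: 2.23
position: [0.5601, 0.0759, 0.232]
eef_rot: [[0.94, -0.004, 0.34], [-0.34, -0.014, 0.94], [0.001, -1.0, -0.015]]
wrist_force: [0.1, -1.1, -0.5]
opening: 0.0599
```

```bash
python3 -c "
from h import *
goto((.5615,.0772,.233))"
```

```text
t 2.23 p [0.5601 0.0759 0.232 ] yawz 70.1 open 59.9 F [ 0.0582 -1.1471 -0.5133] q [-0.4817  0.3474  0.3283  1.7407 -0.1098  1.0796  1.1048]
shift mm [ 0.9 -1.   1.7]
turn [0.0147 0.     0.001 ]
```

Now I grip the knob.

Emit:
arm_command:
  moves: [0,0,0,0,0,0,0,0,0,0,0,0,0,0,0,0,0,0,0,0,0,0,0,0,0,0,0,0,0,0]
  claw: 10

```text
clock: 2.65
position: [0.5605, 0.0767, 0.2331]
eef_rot: [[0.941, -0.003, 0.339], [-0.339, -0.013, 0.941], [0.002, -1.0, -0.013]]
wrist_force: [0.6, 0.2, -0.8]
opening: 0.0311
```

```bash
python3 -c "
from h import *
goto((.5615,.0772,.233))
# arc rows: rotate about hinge by -th per row, in tool frame
s=bot.state();R=s['eef_rot'];p=s['position'];h=np.array([.6,.304,p[2]])
for th in(4,5,6):
  Q=Ro.from_euler('z',-th,degrees=True).as_matrix()
  print(th,np.round(R.T@(h+Q@(p-h)-p)*1e3,1), Ro.from_matrix(R.T@Q@R).as_rotvec(), np.linalg.norm(p-h))
"
```

```text
t 2.65 p [0.5605 0.0767 0.2331] yawz 70.2 open 31.1 F [ 0.6093  0.1838 -0.8277] q [-0.4821  0.3463  0.3279  1.7392 -0.1101  1.0808  1.105 ]
shift mm [0.8 0.1 0.9]
turn [0.0133 0.     0.0017]
4 [-16.    0.   -2.2] [-0.0001  0.0698  0.0009] 0.230761735004162
5 [-20.    0.   -2.6] [-0.0001  0.0873  0.0012] 0.230761735004162
6 [-24.   -0.   -2.9] [-0.0002  0.1047  0.0014] 0.230761735004162
```

Emit:
arm_command:
  moves: [0,0,0,0,0,0,0,0,0,0,0,0,0,0,0,0,0,0,-8,0,-1,0,0.035,0,-16,0,-2.2,0,0.07,0]

```text
clock: 3.07
position: [0.5395, 0.084, 0.2331]
eef_rot: [[0.9, 0.0, 0.436], [-0.436, -0.011, 0.9], [0.005, -1.0, -0.009]]
wrist_force: [0.2, 2.9, 4.7]
opening: 0.023
```

Emit:
arm_command:
  moves: [-16,0,-2.2,0,0.07,0,-16,0,-2.2,0,0.07,0,-16,0,-2.2,0,0.07,0,-16,0,-2.2,0,0.07,0,-16,0,-2.2,0,0.07,0]

```text
clock: 3.48
position: [0.4649, 0.1203, 0.233]
eef_rot: [[0.683, 0.001, 0.73], [-0.73, -0.01, 0.683], [0.008, -1.0, -0.006]]
wrist_force: [2.1, 3.1, -0.5]
opening: 0.0233
```

```bash
cat >> h.py <<'E'
def lamp(th=5):
  s=bot.state();R=s['eef_rot'];p=s['position'];h=np.array([.6,.304,p[2]])
  d=p-h; print("lamp ang",np.arctan2(-d[0],-d[1])-.077,"r",np.linalg.norm(d))
  n=d/np.linalg.norm(d)*.2305
  Q=Ro.from_euler('z',-th,degrees=True).as_matrix()
  print(th,np.round(R.T@(h+Q@n-p)*1e3,1))
E
python3 -c "
from h import *
goto();lamp()"
```

```text
t 3.48 p [0.4649 0.1203 0.233 ] yawz 43.1 open 23.3 F [ 2.0851  3.1258 -0.4849] q [-0.6955  0.1997  0.3865  1.9396 -0.0763  1.0196  0.4767]
turn [0.0057 0.     0.0082]
lamp ang 0.5570280154584921 r 0.22803208151433452
5 [-19.5  -0.1  -5.2]
```

Emit:
arm_command:
  moves: [-19,0,-4,0,0.08,0,-19,0,-3,0,0.08,0,-19,0,-3,0,0.08,0,-19,0,-3,0,0.08,0,-19,0,-3,0,0.08,0]

```text
clock: 3.9
position: [0.3999, 0.1943, 0.2332]
eef_rot: [[0.326, 0.011, 0.945], [-0.945, -0.005, 0.326], [0.008, -1.0, 0.009]]
wrist_force: [9.2, 4.1, -10.2]
opening: 0.0235
```

```bash
python3 -c "
from h import *
goto();lamp()"
```

```text
t 3.9 p [0.3999 0.1943 0.2332] yawz 19.0 open 23.5 F [  9.1922   4.1372 -10.1843] q [-0.9055  0.1293  0.3672  2.0193 -0.0439  0.9952 -0.1854]
turn [-0.0086 -0.      0.0079]
lamp ang 0.9923008822880068 r 0.22822950984020632
5 [-19.6  -0.2  -4.8]
```

Emit:
arm_command:
  moves: [-19,0,-3,0,0.08,0,-19,0,-3,0,0.08,0,-19,0,-3,0,0.08,0,-19,0,-3,0,0.08,0,-19,0,-3,0,0.08,0]

```text
clock: 4.32
position: [0.3717, 0.2871, 0.2332]
eef_rot: [[-0.093, 0.019, 0.995], [-0.996, -0.003, -0.093], [0.001, -1.0, 0.019]]
wrist_force: [8.2, 0.3, -4.8]
opening: 0.0231
```

```bash
python3 -c "
from h import *
goto();lamp()"
```

```text
t 4.32 p [0.3717 0.2871 0.2332] yawz -5.4 open 23.1 F [ 8.1924  0.3172 -4.7597] q [-1.0786  0.1711  0.3443  1.9699 -0.0506  0.9994 -0.8056]
turn [-0.0189 -0.      0.0015]
lamp ang 1.4200829844689982 r 0.22897018348720463
5 [-19.7  -0.1  -4. ]
```

Emit:
arm_command:
  moves: [-19,0,-2,0,0.08,0,-15,0,-2,0,0.04,0,0,0,0,0,0,0,0,0,0,0,0,0,0,0,0,0,0,0]

```text
clock: 4.73
position: [0.3718, 0.3249, 0.2331]
eef_rot: [[-0.222, 0.019, 0.975], [-0.975, -0.004, -0.222], [-0.0, -1.0, 0.019]]
wrist_force: [0.3, -0.0, 1.1]
opening: 0.0234
```

Emit:
arm_command:
  moves: [0,0,0,0,0,0,0,0,0,0,0,0,0,0,0,0,0,0,0,0,0,0,0,0,0,-15,0,0,0,0]
  claw: 70

```text
clock: 5.15
position: [0.3708, 0.3212, 0.2462]
eef_rot: [[-0.222, 0.016, 0.975], [-0.975, -0.008, -0.222], [0.004, -1.0, 0.017]]
wrist_force: [-1.0, -1.1, 0.7]
opening: 0.0522
```

Emit:
arm_command:
  moves: [0,-25,0,0,0,0,0,-25,0,0,0,0,0,-25,0,0,0,0,0,0,0,0,0,0,0,0,0,0,0,0]

```text
clock: 5.57
position: [0.37, 0.32, 0.3259]
eef_rot: [[-0.223, 0.017, 0.975], [-0.975, -0.008, -0.223], [0.004, -1.0, 0.018]]
wrist_force: [-0.4, 0.3, -1.2]
opening: 0.0699
```

```bash
python3 -c "
from h import *
goto();lamp()
shot('side','2');shot('top','2')"
```

```text
t 5.57 p [0.37   0.32   0.3259] yawz -12.9 open 69.9 F [-0.3774  0.2778 -1.2458] q [-1.146   0.1301  0.3567  1.7764 -0.0296  1.237  -1.0075]
turn [-0.0181 -0.      0.0038]
lamp ang 1.563397178956596 r 0.23058511345863703
5 [-20.   -0.1  -2.2]
```

View pics/side2.png

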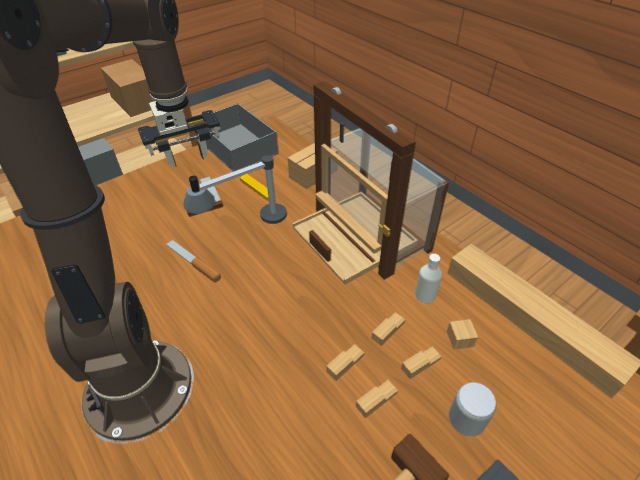

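View pics/top2.png

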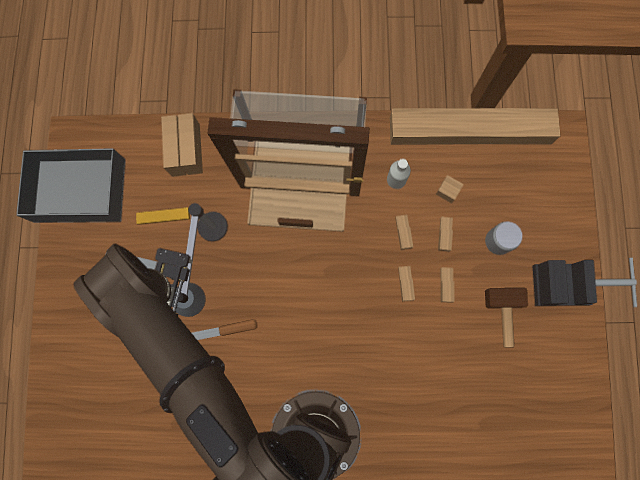

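The lamp now points toward the robot, with the knob at top-view pixel (183,298). Next I refine the lip, mark and handle positions.

```bash
python3 -c "
from h import *
crop('side','2',290,130,430,270,5)
crop('top','2',230,140,380,240,5)"
```

```text
(no output)
```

View pics/side2_c290_130.png

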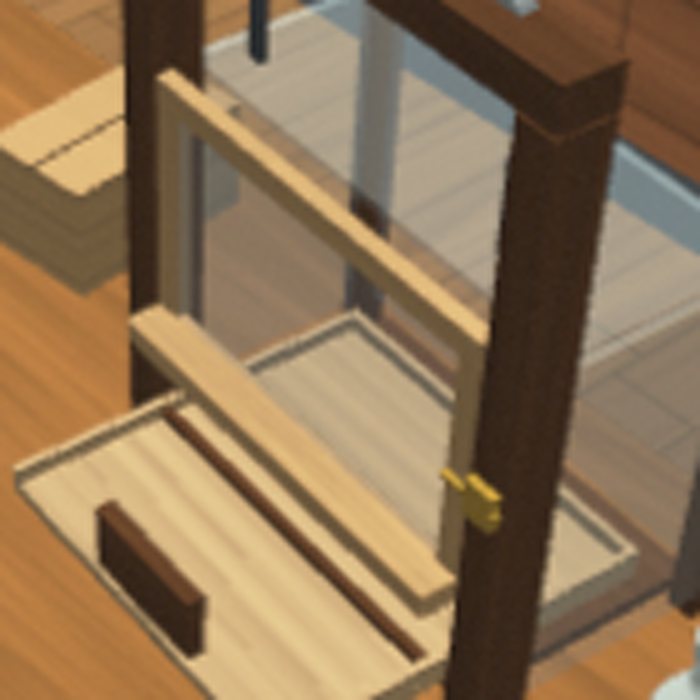

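View pics/top2_c230_140.png

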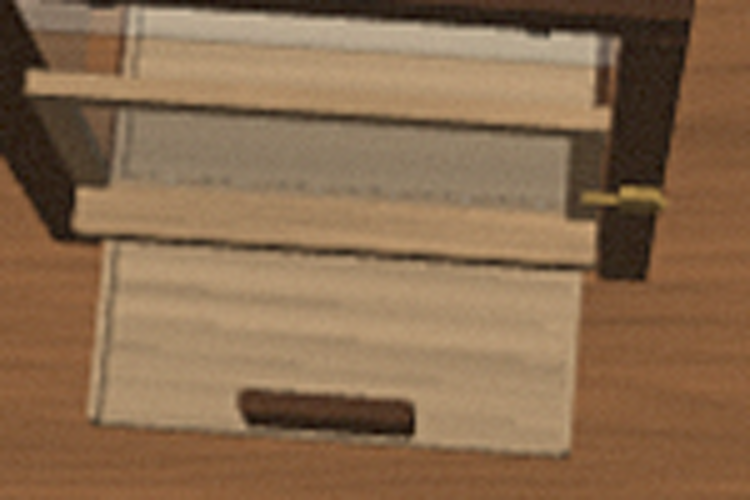

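Run:
```python
from h import *
for n in("side","top"):
    p=cv2.imread(f"pics/{n}2.png");D=np.load(f"pics/{n}2.npy")
    hsv=cv2.cvtColor(p,cv2.COLOR_BGR2HSV)
    m=cv2.inRange(hsv,(20,130,70),(32,255,255))
    m2=np.zeros_like(m)
    if n=="side": m2[215:245,370:400]=m[215:245,370:400]
    else: m2[170:190,340:370]=m[170:190,340:370]
    vs,us=np.nonzero(m2); P=np.array([dep(n,u,v,D) for u,v in zip(us,vs)])
    print(n,len(P),us.min(),us.max(),vs.min(),vs.max(),"med",np.median(P,0),"\n",np.percentile(P,[2,10,50,90,98],axis=0))
# triangulate handle & lip & mark
def tri(a,b):
    A=[];B=[]
    for n,(u,v) in(("side",a),("top",b)):
        o,d=ray(n,u,v);d/=np.linalg.norm(d);M=np.eye(3)-np.outer(d,d);A.append(M);B.append(M@o)
    A=np.vstack(A);B=np.hstack(B);x=np.linalg.lstsq(A,B,rcond=None)[0];return x,np.linalg.norm(A@x-B)
s=lambda x,y:(290+x/5,130+y/5);t=lambda x,y:(230+x/5,140+y/5)
for nm,a,b in[("markLtip",s(443,472),t(582,197)),("markR",s(500,500),t(664,196)),("hLback",s(113,500),t(240,390)),("hRback",s(206,597),t(413,401)),("lipRbot",s(422,612),t(598,268)),("lipRtop",s(420,600),t(598,258)),("lipLtop",s(132,318),t(74,222))]:
    print(nm,*tri(a,b))
S=np.load("pics/side2.npy")
for nm,a in[("lipL",(140,322)),("lipmid",(270,452)),("lipR",(410,592)),("hLf",(99,512)),("hRf",(186,612)),("hL",(108,505)),("hmid",(150,555)),("hR",(195,603))]:
    print(nm,dep("side",*s(*a),S))
```

```text
side 81 378 389 223 235 med [ 0.6848 -0.1185  0.1973] 
 [[ 0.6799 -0.1345  0.1783]
 [ 0.682  -0.1314  0.1867]
 [ 0.6848 -0.1185  0.1973]
 [ 0.6895 -0.0971  0.2067]
 [ 0.6991 -0.0908  0.2083]]
top 10 349 362 177 181 med [ 0.688  -0.1149  0.2048] 
 [[ 0.6833 -0.1307  0.1981]
 [ 0.6849 -0.1287  0.2   ]
 [ 0.688  -0.1149  0.2048]
 [ 0.6916 -0.1083  0.2091]
 [ 0.692  -0.099   0.2107]]
markLtip [ 0.6894 -0.0901  0.1919] 0.00034760223361828907
markR [ 0.6862 -0.1335  0.2057] 0.0012656893810256912
hLback [0.6124 0.1034 0.0717] 0.0014460710059204282
hRback [0.6043 0.0045 0.0735] 0.0005535617752881411
lipRbot [ 0.6738 -0.1008  0.1017] 0.0002616951219242398
lipRtop [ 0.6756 -0.0994  0.1099] 0.0032746456327442165
lipLtop [0.7019 0.1959 0.1077] 7.269605155438848e-05
lipL [0.7003 0.1856 0.1119]
lipmid [0.6838 0.0413 0.1146]
lipR [ 0.6732 -0.0906  0.1099]
hLf [0.5993 0.0985 0.0737]
hRf [0.5921 0.0072 0.067 ]
hL [0.6045 0.0962 0.0782]
hmid [0.5991 0.0492 0.0762]
hR [0.5977 0.0058 0.072 ]
```

Run:
```python
from h import *
crop('side','2',365,210,405,245,16)
for z in(.195,.2,.205):
  c=np.array([.686,-.1135,z]);yb=np.array([.08,.997,0])
  for n in("side","top"):print(z,n,proj(n,[c+yb*.0225,c,c-yb*.0225]).tolist())
```

```text
0.195 side [[378.416203254586, 224.05877003947722], [383.837900668145, 228.91082794419384], [389.3806922094754, 233.87138368458818]]
0.195 top [[346.85704379250956, 179.5894700297722], [355.28724424757826, 180.1782964626542], [363.72270524884857, 180.7696678031187]]
0.2 side [[378.56985126974007, 222.69455146970776], [384.00946984854414, 227.5459802503934], [389.570952522634, 232.50622588816205]]
0.2 top [[346.9016403985668, 179.05845045867204], [355.3596736830851, 179.64901071638747], [363.82299679301104, 180.24215209935835]]
0.205 side [[378.7244063285839, 221.32224495354137], [384.18206330244993, 226.1729498801808], [389.76236165553985, 231.13279050660333]]
0.205 top [[346.9465284409408, 178.5239248516781], [355.4325776657913, 179.11622905608542], [363.92394622710214, 179.71115115960058]]
```

View pics/side2_c365_210.png

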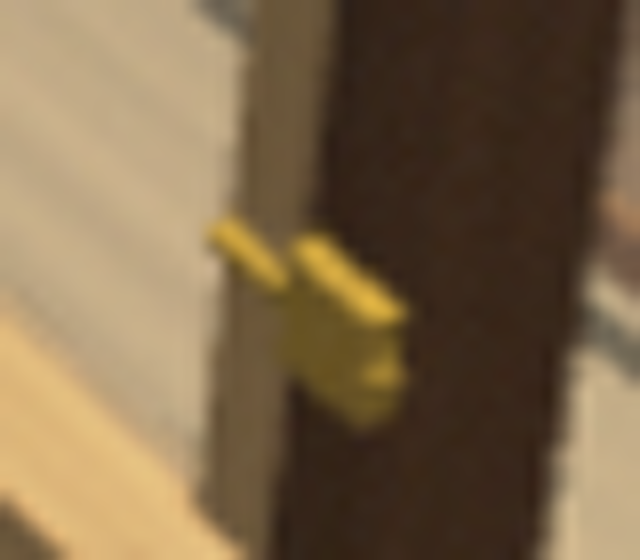

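```bash
cat >> h.py <<'E'
BY=np.radians(-4.8)   # booth yaw
bx=np.array([np.cos(BY),np.sin(BY),0]);by=np.array([-np.sin(BY),np.cos(BY),0]);bz=np.array([0,0,1.])
LIP=np.array([.688,.049,.09])
def Rdown(yawz):
    a=np.radians(yawz);return np.array([[np.sin(a),0,np.cos(a)],[-np.cos(a),0,np.sin(a)],[0,-1,0]])
def Rpitch(deg,s=1):
    "tool y forward into booth, deg below horizontal; tool z = s*by"
    c=np.radians(deg);y=np.cos(c)*bx-np.sin(c)*bz;z=s*by;return np.column_stack([np.cross(y,z),y,z])
def rows(P,Rt,n=None,show=True):
    s=bot.state();R=s["eef_rot"];p=s["position"];P=np.array(P,float)
    rv=Ro.from_matrix(R.T@Rt).as_rotvec()
    k=max(np.linalg.norm(P-p)/.036,np.linalg.norm(rv)/.115,1);k=int(np.ceil(k)) if n is None else n
    print("t",round(s["clock"],2),"p",p,"open",round(s["opening"]*1e3,1),"F",np.round(s["wrist_force"],1),"q",np.round(s["qpos"],2))
    print("left world mm",np.round((P-p)*1e3,1),"rotvec",np.round(rv,3),"rows",k)
    for i in range(k):
        Rc=R@Ro.from_rotvec(rv*i/k).as_matrix()
        d=Rc.T@((P-p)/k)*1e3
        print(i+1,np.round(d,1),np.round(rv/k,3))
E
python3 -c "
from h import *
rows(LIP-.08*bx+bz*.2,Rdown(85.2))"
```

```text
t 5.67 p [0.3699 0.3199 0.3253] open 70.1 F [-0.1  0.8 -0.5] q [-1.15  0.13  0.36  1.78 -0.03  1.24 -1.01]
left world mm [ 238.4 -264.2  -35.3] rotvec [-0.009 -1.712  0.019] rows 15
1 [13.6  2.8 19.4] [-0.001 -0.114  0.001]
2 [15.7  2.7 17.7] [-0.001 -0.114  0.001]
3 [17.6  2.7 15.8] [-0.001 -0.114  0.001]
4 [19.3  2.7 13.7] [-0.001 -0.114  0.001]
5 [20.8  2.6 11.4] [-0.001 -0.114  0.001]
6 [21.9  2.6  9. ] [-0.001 -0.114  0.001]
7 [22.8  2.6  6.4] [-0.001 -0.114  0.001]
8 [23.4  2.5  3.8] [-0.001 -0.114  0.001]
9 [23.7  2.5  1.1] [-0.001 -0.114  0.001]
10 [23.7  2.5 -1.6] [-0.001 -0.114  0.001]
11 [23.3  2.4 -4.3] [-0.001 -0.114  0.001]
12 [22.7  2.4 -6.9] [-0.001 -0.114  0.001]
13 [21.7  2.4 -9.5] [-0.001 -0.114  0.001]
14 [ 20.5   2.4 -11.9] [-0.001 -0.114  0.001]
15 [ 19.    2.4 -14.1] [-0.001 -0.114  0.001]
```

Emit:
arm_command:
  moves: [14,2,19,0,-0.115,0,16,2,18,0,-0.115,0,18,2,16,0,-0.115,0,19,2,14,0,-0.115,0,21,2,11,0,-0.115,0]
  claw: 40

```text
clock: 6.08
position: [0.447, 0.2325, 0.3119]
eef_rot: [[0.371, 0.01, 0.929], [-0.929, -0.011, 0.371], [0.014, -1.0, 0.005]]
wrist_force: [-0.4, 0.2, 0.3]
opening: 0.0422
```

Emit:
arm_command:
  moves: [22,2,9,0,-0.115,0,23,2,6,0,-0.115,0,23,2,4,0,-0.115,0,24,2,1,0,-0.115,0,24,2,-2,0,-0.115,0]

```text
clock: 6.5
position: [0.5311, 0.1414, 0.2969]
eef_rot: [[0.834, 0.001, 0.552], [-0.552, -0.016, 0.833], [0.01, -1.0, -0.012]]
wrist_force: [-0.1, -0.6, 0.8]
opening: 0.0398
```

```bash
python3 -c "
from h import *
rows(LIP-.08*bx+bz*.2,Rdown(85.2))"
```

```text
t 6.5 p [0.5311 0.1414 0.2969] open 39.8 F [-0.1 -0.6  0.8] q [-0.66  0.27  0.38  1.69 -0.09  1.21  0.72]
left world mm [ 77.1 -85.7  -6.9] rotvec [ 0.015 -0.501  0.007] rows 5
1 [22.3  1.7 -5.7] [ 0.003 -0.1    0.001]
2 [21.6  1.6 -8. ] [ 0.003 -0.1    0.001]
3 [ 20.7   1.6 -10.1] [ 0.003 -0.1    0.001]
4 [ 19.6   1.5 -12.1] [ 0.003 -0.1    0.001]
5 [ 18.3   1.5 -14. ] [ 0.003 -0.1    0.001]
```

Emit:
arm_command:
  moves: [22,0,-6,0,-0.1,0,22,0,-8,0,-0.1,0,21,0,-10,0,-0.1,0,19,0,-12,0,-0.1,0,16,0,-14,0,-0.1,0]

```text
clock: 6.92
position: [0.6073, 0.0508, 0.2902]
eef_rot: [[0.998, -0.01, 0.058], [-0.058, -0.019, 0.998], [-0.009, -1.0, -0.02]]
wrist_force: [-0.4, -0.2, 0.8]
opening: 0.0402
```

```bash
python3 -c "
from h import *
rows(LIP-.08*bx+bz*.13,Rpitch(45))"
```

```text
t 6.92 p [0.6073 0.0508 0.2902] open 40.2 F [-0.4 -0.2  0.8] q [-0.4   0.38  0.32  1.54 -0.1   1.25  1.44]
left world mm [  1.    4.8 -70.2] rotvec [ 0.009  0.032 -0.794] rows 7
1 [ 0.2 10.   0.9] [ 0.001  0.005 -0.113]
2 [-0.9 10.   0.9] [ 0.001  0.005 -0.113]
3 [-2.1  9.8  0.9] [ 0.001  0.005 -0.113]
4 [-3.2  9.5  0.8] [ 0.001  0.005 -0.113]
5 [-4.2  9.1  0.8] [ 0.001  0.005 -0.113]
6 [-5.2  8.5  0.8] [ 0.001  0.005 -0.113]
7 [-6.2  7.9  0.7] [ 0.001  0.005 -0.113]
```

Emit:
arm_command:
  moves: [0,8,1,0,0.005,-0.113,-1,8,1,0,0.005,-0.113,-2,8,1,0,0.005,-0.113,-3,8,1,0,0.005,-0.113,-4,8,1,0,0.005,-0.113]

```text
clock: 7.33
position: [0.6134, 0.0435, 0.2426]
eef_rot: [[0.85, 0.521, 0.084], [-0.061, -0.063, 0.996], [0.524, -0.851, -0.022]]
wrist_force: [2.2, -3.4, 0.5]
opening: 0.04
```

```bash
python3 -c "
from h import *
# tip (8mm ahead of TCP) 25mm in front of lip, z .078
R=Rpitch(45)
rows(LIP-.025*bx-.012*bz-.008*R[:,1],R,5)"
```

```text
t 7.33 p [0.6134 0.0435 0.2426] open 40.0 F [ 2.2 -3.4  0.5] q [-0.66  0.17  0.43  2.11  0.33  0.38  0.98]
left world mm [  44.1    8.1 -159. ] rotvec [ 0.018  0.013 -0.234] rows 5
1 [-9.3 31.6  3. ] [ 0.004  0.003 -0.047]
2 [-10.7  31.1   2.9] [ 0.004  0.003 -0.047]
3 [-12.2  30.6   2.8] [ 0.004  0.003 -0.047]
4 [-13.6  30.    2.6] [ 0.004  0.003 -0.047]
5 [-15.   29.3   2.5] [ 0.004  0.003 -0.047]
```

```bash
python3 -c "
from h import *
R=Rpitch(58)
rows(LIP-.03*bx-.027*bz-.008*R[:,1],R,6)"
```

```text
t 7.33 p [0.6134 0.0435 0.2426] open 40.0 F [ 2.2 -3.4  0.5] q [-0.66  0.17  0.43  2.11  0.33  0.38  0.98]
left world mm [  40.5    8.3 -172.8] rotvec [ 0.019  0.011 -0.007] rows 6
1 [-9.4 28.   2.6] [ 0.003  0.002 -0.001]
2 [-9.5 28.   2.5] [ 0.003  0.002 -0.001]
3 [-9.5 28.   2.4] [ 0.003  0.002 -0.001]
4 [-9.6 27.9  2.3] [ 0.003  0.002 -0.001]
5 [-9.6 27.9  2.2] [ 0.003  0.002 -0.001]
6 [-9.6 27.9  2.1] [ 0.003  0.002 -0.001]
```

Emit:
arm_command:
  moves: [-9,28,2,0,0,0,-9,28,2,0,0,0,-9,25,2,0,0,0,-9,20,2,0,0,0,0,0,0,0,0,0]

```text
clock: 7.75
position: [0.6227, 0.0487, 0.1411]
eef_rot: [[0.855, 0.513, 0.077], [-0.053, -0.062, 0.997], [0.516, -0.856, -0.026]]
wrist_force: [0.3, -0.7, -0.5]
opening: 0.0399
```

```bash
python3 -c "
from h import *
R=Rpitch(58)
rows(LIP-.03*bx-.027*bz-.008*R[:,1],R,3)"
```

```text
t 7.75 p [0.6227 0.0487 0.1411] open 39.9 F [ 0.3 -0.7 -0.5] q [-0.58  0.35  0.38  2.19  0.53  0.13  0.73]
left world mm [ 31.2   3.1 -71.4] rotvec [ 0.019  0.019 -0.016] rows 3
1 [-3.4 25.6  2.4] [ 0.006  0.006 -0.005]
2 [-3.6 25.6  2.3] [ 0.006  0.006 -0.005]
3 [-3.7 25.6  2.1] [ 0.006  0.006 -0.005]
```

```bash
python3 -c "
from h import *
R=Rpitch(67)
rows(LIP-.028*bx-.026*bz-.008*R[:,1],R,4)"
```

```text
t 7.75 p [0.6227 0.0487 0.1411] open 39.9 F [ 0.3 -0.7 -0.5] q [-0.58  0.35  0.38  2.19  0.53  0.13  0.73]
left world mm [ 34.3   2.9 -69.8] rotvec [0.02  0.017 0.141] rows 4
1 [-1.7 19.3  1.8] [0.005 0.004 0.035]
2 [-1.  19.3  1.7] [0.005 0.004 0.035]
3 [-0.4 19.4  1.6] [0.005 0.004 0.035]
4 [ 0.3 19.4  1.5] [0.005 0.004 0.035]
```

Emit:
arm_command:
  moves: [-2,15,2,0.005,0.005,0.04,-1,19,2,0.005,0.005,0.04,0,19,2,0.005,0.005,0.035,0,14,2,0.005,0.005,0.03,0,0,0,0,0,0]

```text
clock: 8.17
position: [0.6478, 0.0571, 0.075]
eef_rot: [[0.925, 0.373, 0.078], [-0.074, -0.026, 0.997], [0.373, -0.928, 0.003]]
wrist_force: [0.2, -0.1, -0.2]
opening: 0.04
```

```bash
python3 -c "
from h import *
R=Rpitch(67)
rows(LIP-.028*bx-.026*bz-.008*R[:,1],R,2)
shot('side','3');crop('side','3',250,80,430,280,3)"
```

```text
t 8.17 p [0.6478 0.0571 0.075 ] open 40.0 F [ 0.2 -0.1 -0.2] q [-0.26  0.5   0.03  2.03  0.38  0.26  0.91]
left world mm [ 9.1 -5.4 -3.6] rotvec [-0.005  0.004 -0.019] rows 2
1 [ 3.8  3.4 -2.4] [-0.003  0.002 -0.009]
2 [ 3.7  3.5 -2.3] [-0.003  0.002 -0.009]
```

View pics/side3_c250_80.png

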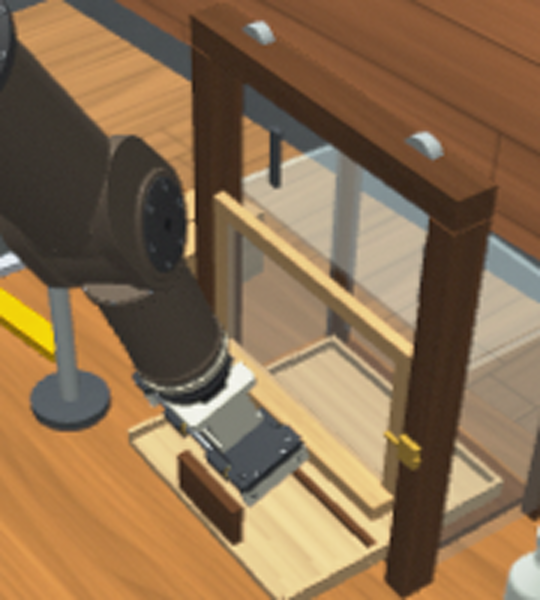

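```bash
python3 -c "
from h import *
R=Rpitch(61)
rows(LIP+.006*bx-.028*bz-.008*R[:,1],R,4)"
```

```text
t 8.22 p [0.6473 0.0568 0.0756] open 40.0 F [ 0.2 -0.7 -0.4] q [-0.26  0.5   0.03  2.03  0.38  0.26  0.91]
left world mm [42.8 -8.  -6.6] rotvec [-0.005  0.004 -0.122] rows 4
1 [ 9.4  5.6 -1.2] [-0.001  0.001 -0.031]
2 [ 9.2  5.9 -1.1] [-0.001  0.001 -0.031]
3 [ 9.1  6.2 -1.1] [-0.001  0.001 -0.031]
4 [ 8.9  6.4 -1.1] [-0.001  0.001 -0.031]
```

Emit:
arm_command:
  moves: [9,6,-1,0,0,-0.03,9,6,-1,0,0,-0.03,9,6,-1,0,0,-0.03,8,5,-1,0,0,-0.03,0,0,0,0,0,0]

```text
clock: 8.63
position: [0.6795, 0.0474, 0.0718]
eef_rot: [[0.881, 0.466, 0.08], [-0.069, -0.04, 0.997], [0.468, -0.884, -0.003]]
wrist_force: [-0.2, -0.1, 0.2]
opening: 0.0404
```

```bash
python3 -c "
from h import *
R=Rpitch(61)
rows(LIP+.006*bx-.028*bz-.008*R[:,1],R,1)
shot('side','4');crop('side','4',250,80,430,280,3)"
```

```text
t 8.63 p [0.6795 0.0474 0.0718] open 40.4 F [-0.2 -0.1  0.2] q [-0.33  0.53  0.14  2.05  0.67  0.12  0.62]
left world mm [10.6  1.4 -2.8] rotvec [ 0.001  0.005 -0.019] rows 1
1 [7.9 7.4 2.2] [ 0.001  0.005 -0.019]
```

View pics/side4_c250_80.png

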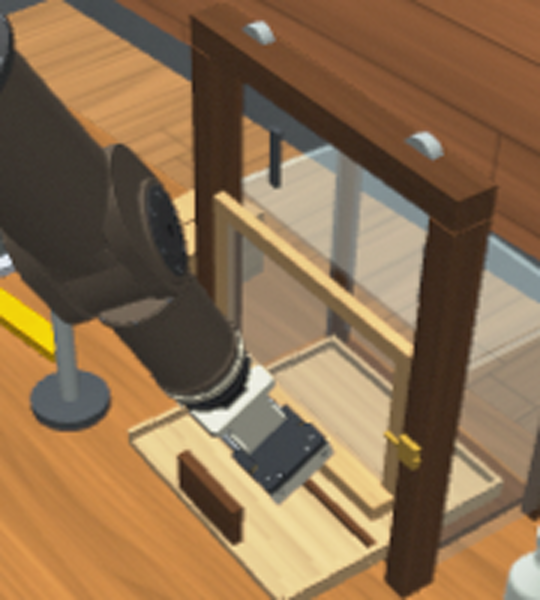

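Emit:
arm_command:
  moves: [5,2,0,0,0,0,5,3,0,0,0,0,0,0,0,0,0,0,2,-4,0,0,0,0,2,-4,0,0,0,0]

```text
clock: 9.1
position: [0.6815, 0.0487, 0.0785]
eef_rot: [[0.888, 0.452, 0.078], [-0.067, -0.038, 0.997], [0.454, -0.891, -0.004]]
wrist_force: [-1.1, -0.7, -2.9]
opening: 0.0398
```

Emit:
arm_command:
  moves: [5,-6,0,0,0,0,5,-6,0,0,0,0,5,-6,0,0,0,0,5,-6,0,0,0,0,5,-6,0,0,0,0]

```text
clock: 9.52
position: [0.6811, 0.0487, 0.1138]
eef_rot: [[0.897, 0.436, 0.077], [-0.067, -0.039, 0.997], [0.438, -0.899, -0.006]]
wrist_force: [-5.1, 1.0, -3.9]
opening: 0.0404
```

```bash
python3 -c "
from h import *
goto()
shot('side','5');crop('side','5',250,80,430,280,3)"
```

```text
t 9.52 p [0.6811 0.0487 0.1138] yawz 85.6 open 40.4 F [-5.1192  0.9938 -3.9386] q [-0.172   0.4708 -0.0652  1.9791  0.5778  0.3045  0.7512]
turn [0.0055 0.0013 0.4532]
```

View pics/side5_c250_80.png

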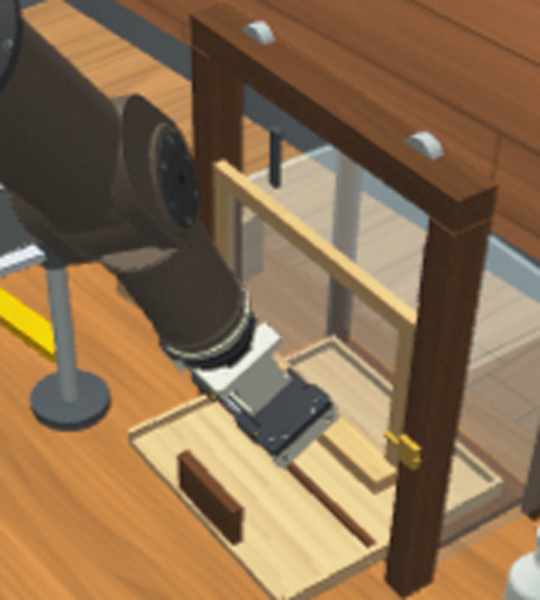

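```bash
cat >> h.py <<'E'
def sash(tag):
    # lip front-top-right corner region: search along booth-y near right end: project lip front top edge for heights, use depth of side view
    p=cv2.imread(f"pics/side{tag}.png");D=np.load(f"pics/side{tag}.npy")
    out=[]
    for yy in(-.138,-.13,-.12,-.11,-.1,.1,.12,.13):
        for h in np.arange(0,.171,.004):
            P=LIP+by*yy+bz*(h+.02)+bx*.008
            u=proj("side",P)[0]
            q=dep("side",*u,D)
            if abs(q[2]-P[2])<.004: out.append((yy,round(h+q[2]-P[2],4)));
    print(out);return out
E
python3 -c "
from h import *
sash('2');print(); sash('5')"
```

```text
[(-0.138, np.float64(0.0037)), (-0.138, np.float64(0.0037)), (-0.13, np.float64(0.0023)), (-0.13, np.float64(0.0084)), (-0.12, np.float64(0.0022)), (-0.12, np.float64(0.0024)), (-0.11, np.float64(0.0042)), (-0.1, np.float64(0.0053)), (0.1, np.float64(0.0009)), (0.1, np.float64(0.0037)), (0.12, np.float64(0.0047)), (0.12, np.float64(0.0052)), (0.13, np.float64(0.0021)), (0.13, np.float64(0.0056))]

[(-0.138, np.float64(0.0381)), (-0.13, np.float64(0.0371)), (-0.13, np.float64(0.0393)), (-0.13, np.float64(0.043)), (-0.12, np.float64(0.0394)), (-0.12, np.float64(0.0414)), (-0.12, np.float64(0.0406)), (-0.11, np.float64(0.0363)), (-0.1, np.float64(0.0369)), (-0.1, np.float64(0.0424))]
```

Emit:
arm_command:
  moves: [6.5,-8,0,0,0,0,6.5,-8,0,0,0,0,6.5,-8,0,0,0,0,6,-8,0,0,0,0,5,-6,0,0,0,0]

```text
clock: 9.98
position: [0.6804, 0.0487, 0.1585]
eef_rot: [[0.907, 0.415, 0.077], [-0.067, -0.038, 0.997], [0.416, -0.909, -0.007]]
wrist_force: [-5.7, 1.2, -4.5]
opening: 0.0396
```

```bash
python3 -c "
from h import *
goto()
shot('side','6');crop('side','6',250,80,430,280,3);sash('6')"
```

```text
t 9.98 p [0.6804 0.0487 0.1585] yawz 85.6 open 39.6 F [-5.743   1.2339 -4.5015] q [-0.0848  0.4187 -0.1756  1.9132  0.4841  0.4485  0.8647]
turn [0.0065 0.0014 0.4294]
[(-0.138, np.float64(0.0849)), (-0.13, np.float64(0.0859)), (-0.12, np.float64(0.0825)), (-0.12, np.float64(0.0841)), (-0.11, np.float64(0.0819)), (-0.11, np.float64(0.0847)), (-0.1, np.float64(0.0834)), (-0.1, np.float64(0.0846))]
```

View pics/side6_c250_80.png

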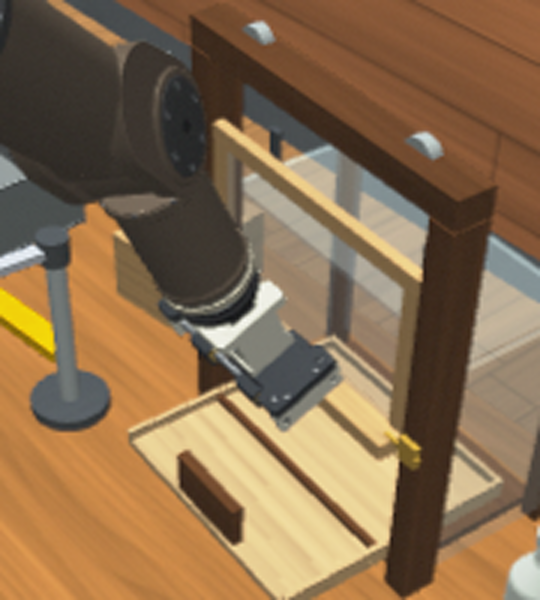

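Emit:
arm_command:
  moves: [4.5,-6,0,0,0,0,4.5,-6,0,0,0,0,4.5,-5,0,0,0,0,1,0,0,0,0,0,1,0,0,0,0,0]

```text
clock: 10.45
position: [0.6797, 0.0486, 0.1811]
eef_rot: [[0.913, 0.401, 0.077], [-0.068, -0.036, 0.997], [0.402, -0.916, -0.005]]
wrist_force: [-4.4, 1.0, -3.3]
opening: 0.04
```

```bash
python3 -c "
from h import *
goto()
shot('side','7');crop('side','7',320,180,420,260,8);sash('7')"
```

```text
t 10.45 p [0.6797 0.0486 0.1811] yawz 85.6 open 40.0 F [-4.4001  1.0395 -3.3339] q [-0.0498  0.3968 -0.217   1.875   0.4346  0.5211  0.9212]
turn [0.0052 0.0011 0.4138]
[(-0.138, np.float64(0.1069)), (-0.138, np.float64(0.1064)), (-0.13, np.float64(0.1039)), (-0.13, np.float64(0.1069)), (-0.12, np.float64(0.1064)), (-0.12, np.float64(0.1091)), (-0.11, np.float64(0.102)), (-0.11, np.float64(0.106)), (-0.11, np.float64(0.1051)), (-0.1, np.float64(0.1046))]
```

View pics/side7_c320_180.png

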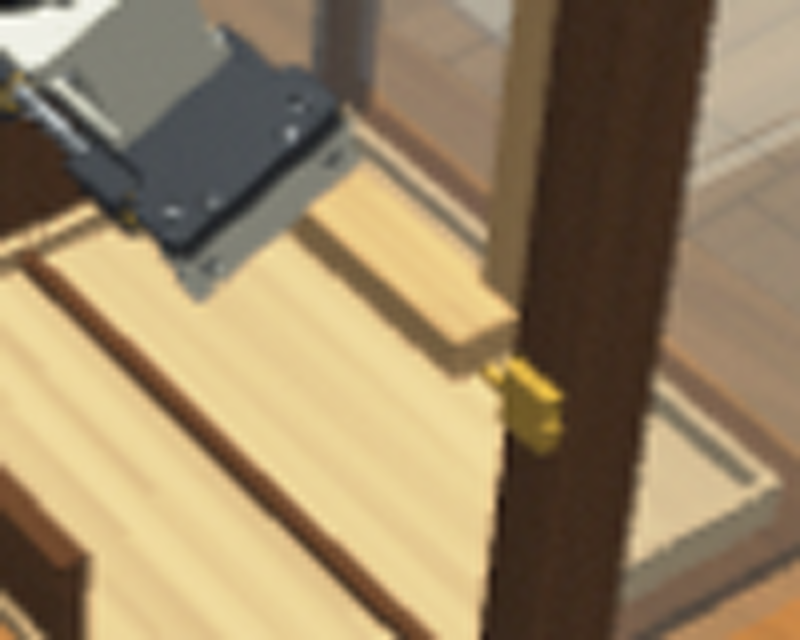

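```bash
python3 -c "
from h import *
for h in (.09,.1,.11): print(h,proj('side',LIP-by*.148+bz*h),proj('side',LIP-by*.148+bz*(h+.02)),'front -8mm',proj('side',LIP-by*.148+bz*h-bx*.008))
print('shut top corner should be s(420,600)->',(290+84,130+120), proj('side',LIP-by*.148+bz*.02))
print('shut bottom s(422,612)->',(290+84.4,130+122.5), proj('side',LIP-by*.148))
o=.688
mk=lambda z:proj('side',np.array([.686,-.1135,z])+by*.0225)
print(mk(.19),mk(.195),mk(.2))
"
```

```text
0.09 [[376.5794 231.6134]] [[377.177  226.2029]] front -8mm [[374.2283 232.8046]]
0.1 [[376.8764 228.9242]] [[377.4812 223.449 ]] front -8mm [[374.5122 230.1153]]
0.11 [[377.177  226.2029]] [[377.7891 220.6619]] front -8mm [[374.7995 227.3938]]
shut top corner should be s(420,600)-> (374, 250) [[374.5936 249.586 ]]
shut bottom s(422,612)-> (374.4, 252.5) [[374.0546 254.4624]]
[[378.2889 225.4037]] [[378.4417 224.0475]] [[378.5954 222.6833]]
```

Emit:
arm_command:
  moves: [-4,5,0,0,0,0,-6,6,0,0,0,0,-12,2,0,0,0,0,-20,-6,0,0,0,0,-20,-6,0,0,0,0]

```text
clock: 10.92
position: [0.6303, 0.0528, 0.159]
eef_rot: [[0.907, 0.413, 0.079], [-0.072, -0.032, 0.997], [0.415, -0.91, 0.001]]
wrist_force: [0.5, -0.1, 0.7]
opening: 0.0401
```

Emit:
arm_command:
  moves: [-20,-10,0,0,0,0,-10,-25,0,0,0,0.05,-5,-30,0,0,0,0.1,0,-30,0,0,0,0.1,0,0,0,0,0,0.1]

```text
clock: 11.33
position: [0.5537, 0.0621, 0.2323]
eef_rot: [[0.995, 0.069, 0.066], [-0.066, -0.001, 0.998], [0.069, -0.998, 0.003]]
wrist_force: [1.4, 0.9, -0.1]
opening: 0.0401
```

```bash
python3 -c "
from h import *
goto()
shot('side','8');crop('side','8',320,180,420,260,8);sash('8')
rows([.603,.054,.16],Rdown(-4.8))"
```

```text
t 11.33 p [0.5537 0.0621 0.2323] yawz 86.2 open 40.1 F [ 1.4318  0.8507 -0.141 ] q [ 0.0503  0.3148 -0.3448  1.7809  0.1484  1.0017  1.1531]
turn [-0.0033 -0.0001  0.0691]
[(-0.138, np.float64(0.1067)), (-0.138, np.float64(0.1067)), (-0.13, np.float64(0.1067)), (-0.13, np.float64(0.1061)), (-0.12, np.float64(0.1047)), (-0.12, np.float64(0.1084)), (-0.11, np.float64(0.1075)), (-0.11, np.float64(0.1063)), (-0.1, np.float64(0.1068)), (-0.1, np.float64(0.1046)), (0.1, np.float64(0.104)), (0.1, np.float64(0.1053)), (0.12, np.float64(0.1078)), (0.13, np.float64(0.1025)), (0.13, np.float64(0.1057)), (0.13, np.float64(0.1047))]
t 11.38 p [0.5557 0.0604 0.2301] open 39.8 F [4.8 0.3 1.5] q [ 0.05  0.32 -0.34  1.77  0.15  1.01  1.15]
left world mm [ 47.3  -6.4 -70.1] rotvec [-0.05   1.585  0.045] rows 14
1 [ 3.1  5.2 -0.2] [-0.004  0.113  0.003]
2 [3.1 5.2 0.1] [-0.004  0.113  0.003]
3 [3.1 5.2 0.5] [-0.004  0.113  0.003]
4 [3.  5.2 0.9] [-0.004  0.113  0.003]
5 [2.9 5.2 1.2] [-0.004  0.113  0.003]
6 [2.8 5.1 1.6] [-0.004  0.113  0.003]
7 [2.6 5.1 1.9] [-0.004  0.113  0.003]
8 [2.4 5.1 2.2] [-0.004  0.113  0.003]
9 [2.1 5.1 2.5] [-0.004  0.113  0.003]
10 [1.9 5.1 2.7] [-0.004  0.113  0.003]
11 [1.6 5.1 2.9] [-0.004  0.113  0.003]
12 [1.2 5.  3.1] [-0.004  0.113  0.003]
13 [0.9 5.  3.2] [-0.004  0.113  0.003]
14 [0.5 5.  3.3] [-0.004  0.113  0.003]
```

View pics/side8_c320_180.png

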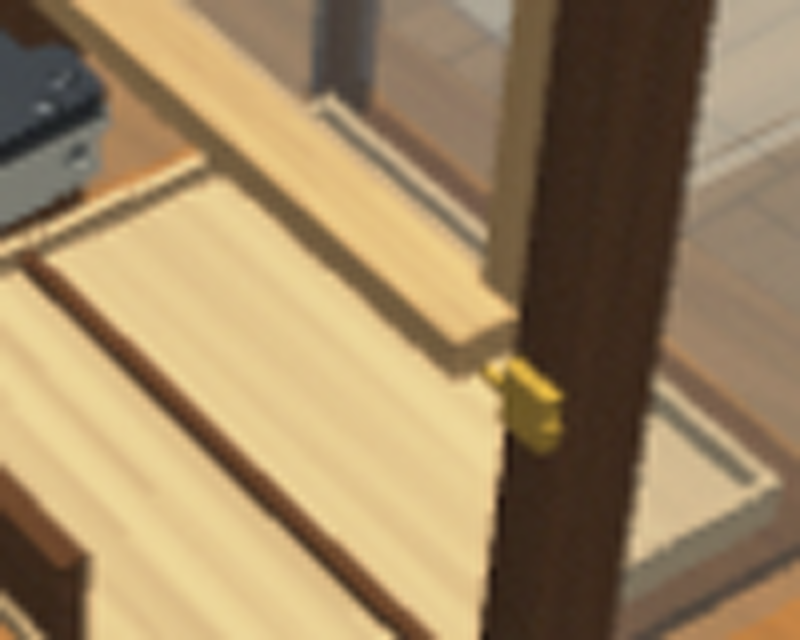

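```bash
python3 -c "
from h import *
rows([.630,.052,.20],Rdown(85.2),3)"
```

```text
t 11.38 p [0.5557 0.0604 0.2301] open 39.8 F [4.8 0.3 1.5] q [ 0.05  0.32 -0.34  1.77  0.15  1.01  1.15]
left world mm [ 74.3  -8.4 -30.1] rotvec [-0.003  0.014  0.06 ] rows 3
1 [24.3 11.5 -1.1] [-0.001  0.005  0.02 ]
2 [24.5 11.  -1. ] [-0.001  0.005  0.02 ]
3 [24.7 10.5 -0.8] [-0.001  0.005  0.02 ]
```

Emit:
arm_command:
  moves: [24,11,-1,0,0,0.02,24,11,-1,0,0,0.02,22,10,-1,0,0,0.02,0,0,0,0,0,0,0,0,0,0,0,0]
  claw: 50

```text
clock: 11.8
position: [0.6345, 0.0508, 0.1996]
eef_rot: [[0.997, 0.01, 0.073], [-0.073, 0.003, 0.997], [0.009, -1.0, 0.003]]
wrist_force: [-0.3, 0.7, -0.9]
opening: 0.0495
```

```bash
python3 -c "
from h import *
rows([.632,.052,.058],Rdown(85.2),5)"
```

```text
t 11.8 p [0.6345 0.0508 0.1996] open 49.5 F [-0.3  0.7 -0.9] q [ 0.05  0.5  -0.31  1.58  0.17  1.08  1.19]
left world mm [  -2.5    1.2 -141.6] rotvec [-0.003  0.011  0.009] rows 5
1 [-0.8 28.3  0.1] [-0.001  0.002  0.002]
2 [-0.7 28.3  0.1] [-0.001  0.002  0.002]
3 [-0.7 28.3  0.2] [-0.001  0.002  0.002]
4 [-0.6 28.3  0.2] [-0.001  0.002  0.002]
5 [-0.6 28.3  0.2] [-0.001  0.002  0.002]
```

Emit:
arm_command:
  moves: [0,28,0,0,0,0,0,28,0,0,0,0,0,28,0,0,0,0,0,28,0,0,0,0,0,24,0,0,0,0]

```text
clock: 12.22
position: [0.6414, 0.0526, 0.0661]
eef_rot: [[0.997, 0.031, 0.073], [-0.073, 0.004, 0.997], [0.031, -0.999, 0.007]]
wrist_force: [0.4, 0.4, -1.1]
opening: 0.0503
```

```bash
python3 -c "
from h import *
rows([.632,.052,.058],Rdown(85.2),1)
shot('side','9');crop('side','9',250,80,430,280,3)"
```

```text
t 12.22 p [0.6414 0.0526 0.0661] open 50.3 F [ 0.4  0.4 -1.1] q [ 0.02  0.64 -0.28  1.71  0.23  0.8   1.13]
left world mm [-9.4 -0.6 -8.1] rotvec [-0.007  0.011  0.031] rows 1
1 [-9.6  7.8 -1.3] [-0.007  0.011  0.031]
```

View pics/side9_c250_80.png

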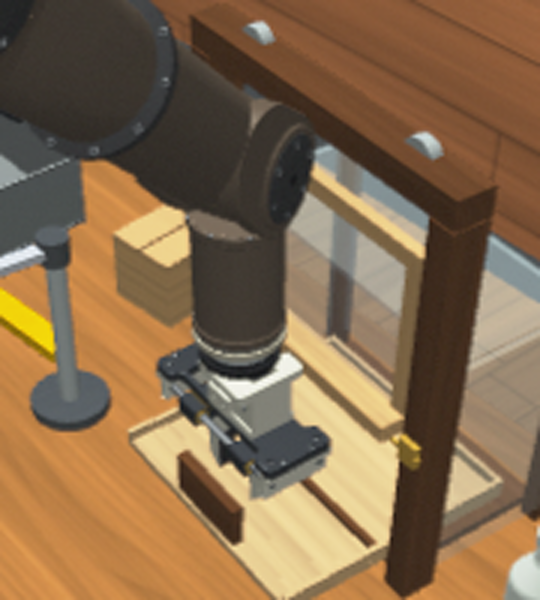

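Emit:
arm_command:
  moves: [-6,8,0,0,0.01,0.03,-8,0,0,0,0,0,-10,0,0,0,0,0,-15,0,0,0,0,0,-15,0,0,0,0,0]

```text
clock: 12.68
position: [0.5865, 0.0571, 0.0565]
eef_rot: [[0.996, 0.002, 0.084], [-0.084, 0.007, 0.996], [0.002, -1.0, 0.007]]
wrist_force: [2.8, -0.7, -2.3]
opening: 0.05
```

Emit:
arm_command:
  moves: [-20,0,0,0,0,0,-20,0,0,0,0,0,-20,0,0,0,0,0,-20,0,0,0,0,0,-20,0,0,0,0,0]

```text
clock: 13.1
position: [0.4919, 0.0667, 0.0654]
eef_rot: [[0.996, 0.028, 0.086], [-0.086, 0.01, 0.996], [0.027, -1.0, 0.013]]
wrist_force: [3.7, -0.6, -3.1]
opening: 0.0497
```

```bash
python3 -c "
from h import *
goto()
shot('side','10');shot('top','10');crop('side','10',210,80,410,300,3)"
```

```text
t 13.1 p [0.4919 0.0667 0.0654] yawz 85.1 open 49.7 F [ 3.6559 -0.5694 -3.0926] q [-0.0085  0.4584 -0.3012  2.07    0.2263  0.6133  1.0223]
turn [-0.0126 -0.0002  0.0271]
```

View pics/side10_c210_80.png

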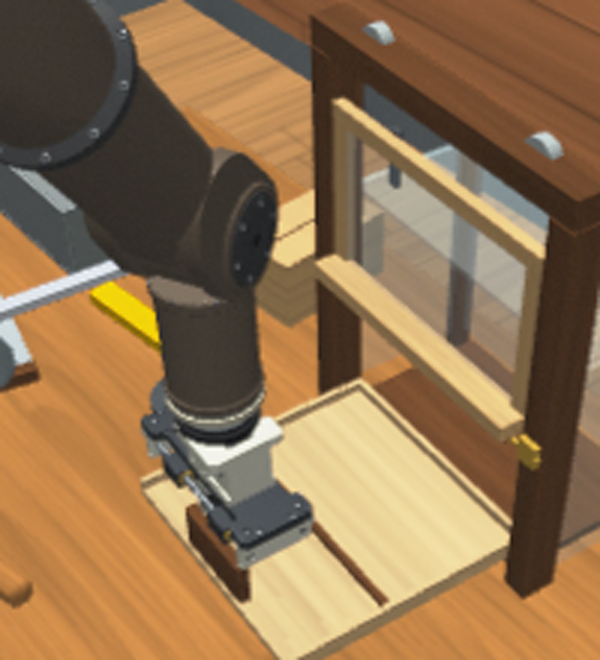

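Emit:
arm_command:
  moves: [-17,3,0,0,0,0.02,-17,2,0,0,0,0.01,-17,2,0,0,0,0,-15,2,0,0,0,0,-8,0,0,0,0,0]

```text
clock: 13.62
position: [0.4334, 0.0744, 0.0643]
eef_rot: [[0.996, 0.029, 0.086], [-0.086, 0.017, 0.996], [0.027, -0.999, 0.02]]
wrist_force: [34.9, -7.5, -23.0]
opening: 0.05
```

```bash
python3 -c "
from h import *
goto()
shot('side','11');shot('top','11');crop('side','11',210,80,410,300,3);crop('top','11',200,150,400,310,4)"
```

```text
t 13.62 p [0.4334 0.0744 0.0643] yawz 85.1 open 50.0 F [ 34.8594  -7.4801 -23.0053] q [-0.0314  0.3927 -0.3161  2.2022  0.2187  0.542   0.9756]
turn [-0.0195 -0.0003  0.0273]
```

View pics/side11_c210_80.png

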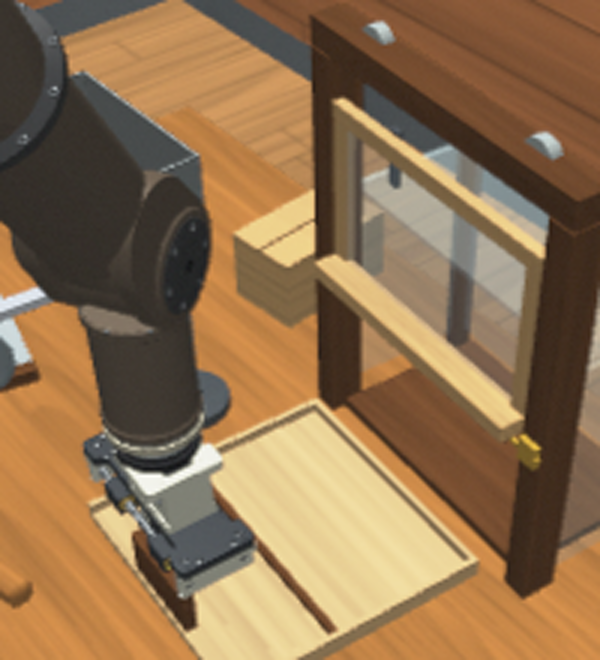

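View pics/top11_c200_150.png

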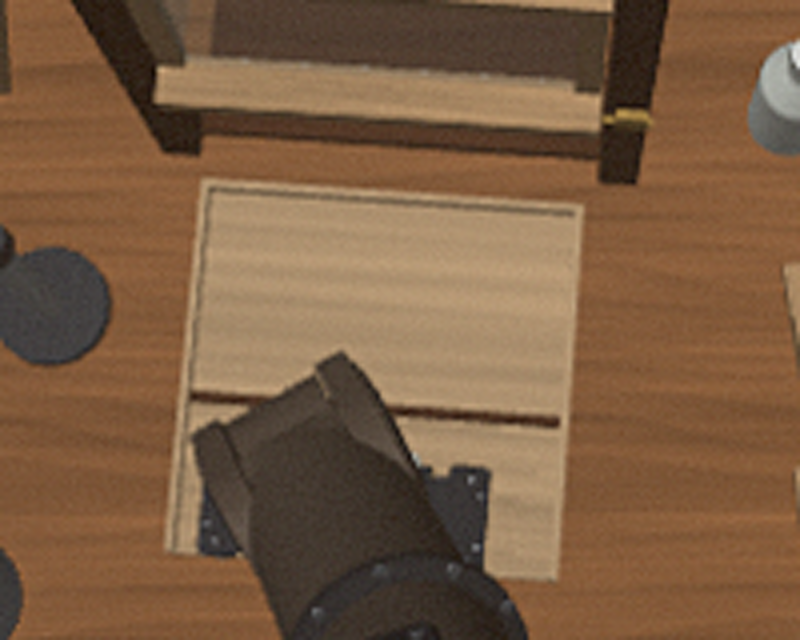

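Emit:
arm_command:
  moves: [8,0,0,0,0,0,8,0,0,0,0,0,0,-20,0,0,0,0,0,-38,0,0,0,0,0,-38,0,0,0,0]

```text
clock: 14.13
position: [0.4501, 0.0712, 0.162]
eef_rot: [[0.996, 0.024, 0.087], [-0.087, 0.018, 0.996], [0.022, -1.0, 0.02]]
wrist_force: [1.7, -0.0, 0.3]
opening: 0.0502
```

Run:
```python
from h import *
goto()
f=lambda x,y:(200+x/4,150+y/4)
w=[onz("top",*f(*c),z) for c,z in [((210,190),.03),((577,213),.03),((192,392),.038),((557,416),.038),((204,180),.042),((584,206),.042),((165,552),.042),((556,580),.042)]]
print(np.array(w))
S=np.load("pics/side11.npy")
g=lambda x,y:(210+x/3,80+y/3)
for c in[(318,403),(477,560),(330,630),(320,620),(318,415),(465,562)]: print(c,dep("side",*g(*c),S))
# predicted bed: 85 mm in front of lip front at tray 0.19
print("bed",LIP-bx*.085)
```

```text
t 14.13 p [0.4501 0.0712 0.162 ] yawz 85.0 open 50.2 F [ 1.6553 -0.0217  0.3242] q [ 0.0452  0.2611 -0.3708  2.0599  0.1161  0.8124  1.0919]
turn [-0.0198 -0.0002  0.0224]
[[ 0.6835  0.1847  0.03  ]
 [ 0.6638 -0.087   0.03  ]
 [ 0.5305  0.1935  0.038 ]
 [ 0.5115 -0.0709  0.038 ]
 [ 0.6881  0.1875  0.042 ]
 [ 0.6661 -0.0919  0.042 ]
 [ 0.414   0.2099  0.042 ]
 [ 0.3931 -0.0693  0.042 ]]
(318, 403) [0.6848 0.1779 0.0416]
(477, 560) [ 0.6683 -0.0908  0.0363]
(330, 630) [ 0.5042 -0.0692  0.0385]
(320, 620) [ 0.5065 -0.0514  0.034 ]
(318, 415) [0.6855 0.1793 0.0226]
(465, 562) [ 0.6552 -0.0876  0.0401]
bed [0.6033 0.0561 0.09  ]
```

```bash
sed -i 's/^BY=np.radians(-4.8)/BY=np.radians(-4.4)/' h.py
cat >> h.py <<'E'
BED=np.array([.600,.0555,.03])
def find(tag,n="top",zb=0.,box=(.3,.68,-.5,-.17)):
    p=cv2.imread(f"pics/{n}{tag}.png");D=np.load(f"pics/{n}{tag}.npy")
    hsv=cv2.cvtColor(p,cv2.COLOR_BGR2HSV)
    m=cv2.inRange(hsv,(10,60,120),(25,140,255))
    m=cv2.morphologyEx(m,cv2.MORPH_OPEN,np.ones((3,3),np.uint8))
    cs,_=cv2.findContours(m,cv2.RETR_EXTERNAL,cv2.CHAIN_APPROX_NONE)
    res=[]
    for c in cs:
        A=cv2.contourArea(c)
        if not 350<A<1300: continue
        w=np.array([onz(n,u,v,zb+.027)[:2] for u,v in c[:,0]],np.float32)
        (cx,cy),(a,b),_=cv2.minAreaRect(w*1000)
        if not(box[0]<cx/1e3<box[1] and box[2]<cy/1e3<box[3]): continue
        bp=cv2.boxPoints(cv2.minAreaRect(w*1000));e=[bp[1]-bp[0],bp[2]-bp[1]];L=e[0] if np.linalg.norm(e[0])>np.linalg.norm(e[1]) else e[1]
        if L[0]<0:L=-L
        yaw=np.degrees(np.arctan2(L[1],L[0]));d=L/np.linalg.norm(L)
        zz=[np.median([dep(n,*proj(n,[cx/1e3+t*d[0]-s*d[1],cy/1e3+t*d[1]+s*d[0],zb+.025])[0],D)[2] for s in(-.008,0,.008)]) for t in(-.035,-.02,.02,.035)]
        res.append((cx/1e3,cy/1e3,yaw,max(a,b),min(a,b)));print("piece c",round(cx/1e3,4),round(cy/1e3,4),"yaw",round(yaw,1),"LxW",round(max(a,b)),round(min(a,b)),"z along",np.round(zz,3),"A",A)
    return res
E
python3 -c "
from h import *
find('11'); find('0')"
```

```text
piece c 0.4242 -0.3806 yaw -0.4 LxW 98 40 z along [0.028 0.033 0.017 0.017] A 410.5
piece c 0.4294 -0.264 yaw 7.0 LxW 100 37 z along [0.031 0.031 0.015 0.013] A 382.5
piece c 0.5748 -0.3822 yaw -2.6 LxW 99 38 z along [0.029 0.03  0.011 0.017] A 362.5
piece c 0.5806 -0.2609 yaw 6.8 LxW 99 38 z along [0.031 0.032 0.013 0.018] A 363.0
piece c 0.4242 -0.3821 yaw -0.4 LxW 98 37 z along [0.032 0.032 0.018 0.014] A 404.0
piece c 0.4288 -0.264 yaw 6.6 LxW 98 36 z along [0.028 0.032 0.016 0.014] A 377.0
piece c 0.5747 -0.3837 yaw -2.6 LxW 99 35 z along [0.034 0.034 0.017 0.018] A 355.0
piece c 0.5806 -0.2614 yaw 9.6 LxW 99 37 z along [0.03  0.032 0.016 0.012] A 355.0
```

```bash
python3 -c "
from h import *
rows([.424,-.2646,.12],Rdown(96.5))"
```

```text
t 14.13 p [0.4501 0.0712 0.162 ] open 50.2 F [ 1.7 -0.   0.3] q [ 0.05  0.26 -0.37  2.06  0.12  0.81  1.09]
left world mm [ -26.1 -335.8  -42. ] rotvec [-0.017 -0.201  0.024] rows 10
1 [  0.2   3.5 -33.8] [-0.002 -0.02   0.002]
2 [ -0.4   3.6 -33.7] [-0.002 -0.02   0.002]
3 [ -1.1   3.7 -33.7] [-0.002 -0.02   0.002]
4 [ -1.8   3.7 -33.7] [-0.002 -0.02   0.002]
5 [ -2.4   3.8 -33.6] [-0.002 -0.02   0.002]
6 [ -3.1   3.9 -33.6] [-0.002 -0.02   0.002]
7 [ -3.8   3.9 -33.5] [-0.002 -0.02   0.002]
8 [ -4.4   4.  -33.4] [-0.002 -0.02   0.002]
9 [ -5.1   4.1 -33.3] [-0.002 -0.02   0.002]
10 [ -5.7   4.1 -33.2] [-0.002 -0.02   0.002]
```

Emit:
arm_command:
  moves: [0,0,-34,0,-0.02,0,0,0,-34,0,-0.02,0,-1,0,-34,0,-0.02,0,-2,2,-34,0,-0.02,0,-2,4,-34,0,-0.02,0]
  claw: 64

```text
clock: 14.55
position: [0.4481, -0.0946, 0.1653]
eef_rot: [[0.998, 0.044, -0.032], [0.031, 0.024, 0.999], [0.045, -0.999, 0.023]]
wrist_force: [0.8, -0.4, -0.7]
opening: 0.0637
```

Emit:
arm_command:
  moves: [-3,5,-34,0,-0.02,0,-4,5,-34,0,-0.02,0,-4,5,-34,0,-0.02,0,-5,5,-30,0,-0.02,0,-5,5,-22,0,-0.02,0]

```text
clock: 14.97
position: [0.4406, -0.2609, 0.1387]
eef_rot: [[0.99, 0.049, -0.135], [0.134, 0.023, 0.991], [0.051, -0.999, 0.017]]
wrist_force: [1.2, -0.4, -0.7]
opening: 0.0639
```

```bash
python3 -c "
from h import *
rows([.424,-.2646,.019],Rdown(96.5),5)"
```

```text
t 14.97 p [ 0.4406 -0.2609  0.1387] open 63.9 F [ 1.2 -0.4 -0.7] q [ 0.66  0.36 -0.26  1.97  0.07  0.78  2.08]
left world mm [ -16.6   -3.7 -119.7] rotvec [-0.017  0.021  0.051] rows 5
1 [-4.6 23.7 -0.7] [-0.003  0.004  0.01 ]
2 [-4.4 23.8 -0.6] [-0.003  0.004  0.01 ]
3 [-4.1 23.8 -0.6] [-0.003  0.004  0.01 ]
4 [-3.9 23.9 -0.5] [-0.003  0.004  0.01 ]
5 [-3.6 23.9 -0.4] [-0.003  0.004  0.01 ]
```

Emit:
arm_command:
  moves: [-5,15,0,0,0,0.01,-5,20,0,-0.01,0.01,0.02,-4,20,0,0,0.01,0.01,-3,20,0,0,0,0.01,0,10,0,0,0,0]

```text
clock: 15.38
position: [0.4272, -0.2746, 0.053]
eef_rot: [[0.995, 0.003, -0.101], [0.101, 0.002, 0.995], [0.003, -1.0, 0.002]]
wrist_force: [-0.3, 0.6, 0.2]
opening: 0.0638
```

```bash
python3 -c "
from h import *
rows([.424,-.2646,.019],Rdown(96.5),2)"
```

```text
t 15.38 p [ 0.4272 -0.2746  0.053 ] open 63.8 F [-0.3  0.6  0.2] q [ 0.61  0.49 -0.19  2.03  0.15  0.63  1.99]
left world mm [ -3.2  10.  -34. ] rotvec [-0.002 -0.013  0.003] rows 2
1 [-1.2 17.   5.1] [-0.001 -0.006  0.002]
2 [-1.1 17.   5.1] [-0.001 -0.006  0.002]
```

Emit:
arm_command:
  moves: [-2,0,10,0,-0.01,0,0,12,0,0,0,0,0,14,0,0,0,0,0,8,0,0,0,0,0,0,0,0,0,0]

```text
clock: 15.8
position: [0.4259, -0.2622, 0.0191]
eef_rot: [[0.993, 0.004, -0.114], [0.114, 0.004, 0.993], [0.004, -1.0, 0.004]]
wrist_force: [0.3, -0.7, 0.8]
opening: 0.0641
```

```bash
python3 -c "
from h import *
rows([.424,-.2646,.019],Rdown(96.5),1)
shot('side','12');crop('side','12',270,270,470,440,4)"
```

```text
t 15.8 p [ 0.4259 -0.2622  0.0191] open 64.1 F [ 0.3 -0.7  0.8] q [ 0.59  0.54 -0.18  2.07  0.17  0.54  1.96]
left world mm [-1.9 -2.4 -0.1] rotvec [-0.004  0.001  0.004] rows 1
1 [-2.1  0.1 -2.2] [-0.004  0.001  0.004]
```

View pics/side12_c270_270.png

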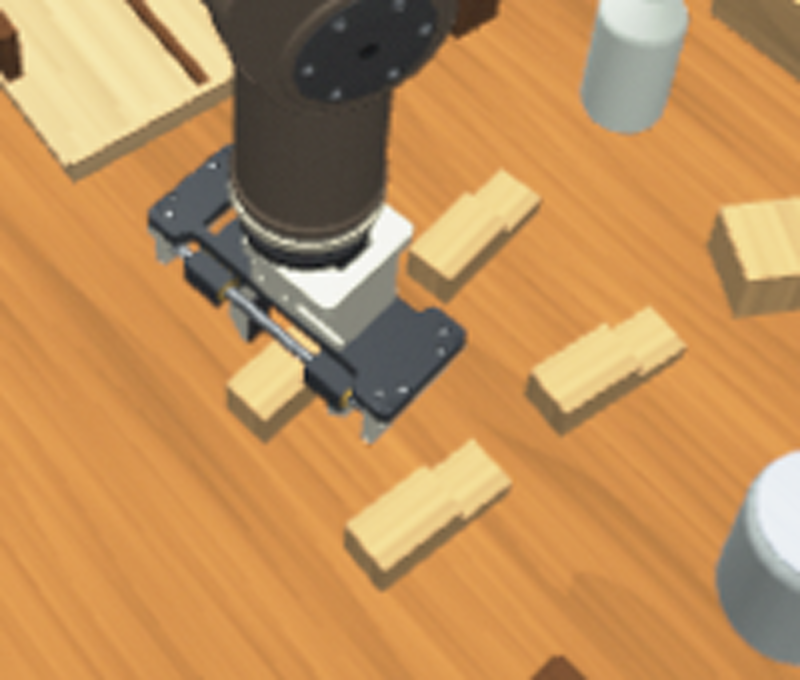

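The gripper straddles the near-left piece correctly, so I close.

Emit:
arm_command:
  moves: [0,0,0,0,0,0,0,0,0,0,0,0,0,0,0,0,0,0,0,0,0,0,0,0,0,0,0,0,0,0]
  claw: 20

```text
clock: 16.27
position: [0.4282, -0.2628, 0.0233]
eef_rot: [[0.993, 0.008, -0.115], [0.115, 0.002, 0.993], [0.009, -1.0, 0.001]]
wrist_force: [0.3, -0.8, -0.2]
opening: 0.0354
```

Emit:
arm_command:
  moves: [0,0,0,0,0,0,0,0,0,0,0,0,0,0,0,0,0,0,0,-10,0,0,0,0,0,-25,0,0,0,0]

```text
clock: 16.68
position: [0.4253, -0.2617, 0.0564]
eef_rot: [[0.993, 0.002, -0.115], [0.115, 0.005, 0.993], [0.003, -1.0, 0.005]]
wrist_force: [-0.2, -1.2, -1.7]
opening: 0.0336
```

```bash
python3 -c "
from h import *
rows(BED-.005*bx+.093*by+bz*.1,Rdown(85.6))"
```

```text
t 16.68 p [ 0.4253 -0.2617  0.0564] open 33.6 F [-0.2 -1.2 -1.7] q [ 0.6   0.48 -0.2   2.05  0.15  0.63  1.99]
left world mm [176.9 410.3  73.6] rotvec [-0.005  0.192  0.002] rows 13
1 [17.1 -5.5 29.8] [-0.     0.015  0.   ]
2 [16.7 -5.5 30.1] [-0.     0.015  0.   ]
3 [16.3 -5.5 30.3] [-0.     0.015  0.   ]
4 [15.8 -5.5 30.5] [-0.     0.015  0.   ]
5 [15.4 -5.5 30.8] [-0.     0.015  0.   ]
6 [14.9 -5.5 31. ] [-0.     0.015  0.   ]
7 [14.4 -5.6 31.2] [-0.     0.015  0.   ]
8 [14.  -5.6 31.4] [-0.     0.015  0.   ]
9 [13.5 -5.6 31.6] [-0.     0.015  0.   ]
10 [13.  -5.6 31.8] [-0.     0.015  0.   ]
11 [12.6 -5.6 32. ] [-0.     0.015  0.   ]
12 [12.1 -5.6 32.2] [-0.     0.015  0.   ]
13 [11.6 -5.6 32.3] [-0.     0.015  0.   ]
```

Emit:
arm_command:
  moves: [5,-30,10,0,0,0,10,-25,25,0,0.015,0,16,-15,30,0,0.015,0,16,0,30,0,0.015,0,16,0,30,0,0.015,0]

```text
clock: 17.1
position: [0.4758, -0.1367, 0.137]
eef_rot: [[0.999, 0.005, -0.037], [0.037, 0.001, 0.999], [0.005, -1.0, 0.001]]
wrist_force: [0.7, 0.3, -1.8]
opening: 0.0336
```

Emit:
arm_command:
  moves: [15,0,32,0,0.015,0,15,0,32,0,0.015,0,15,0,32,0,0.015,0,15,0,32,0,0.015,0,15,0,32,0,0.015,0]

```text
clock: 17.52
position: [0.5521, 0.0308, 0.1433]
eef_rot: [[0.999, 0.01, 0.045], [-0.045, -0.001, 0.999], [0.01, -1.0, -0.0]]
wrist_force: [-0.5, -0.5, -0.6]
opening: 0.034
```

```bash
python3 -c "
from h import *
rows(BED-.005*bx+.093*by+bz*.06,Rdown(85.6),5)"
```

```text
t 17.52 p [0.5521 0.0308 0.1433] open 34.0 F [-0.5 -0.5 -0.6] q [ 0.03  0.43 -0.25  1.85  0.14  0.87  1.24]
left world mm [ 50.1 117.8 -53.3] rotvec [0.    0.032 0.01 ] rows 5
1 [ 8.8 10.7 24. ] [0.    0.006 0.002]
2 [ 8.7 10.7 24. ] [0.    0.006 0.002]
3 [ 8.6 10.7 24.1] [0.    0.006 0.002]
4 [ 8.4 10.7 24.2] [0.    0.006 0.002]
5 [ 8.3 10.7 24.2] [0.    0.006 0.002]
```

Emit:
arm_command:
  moves: [10,5,28,0,0.008,0,9,8,28,0,0.008,0,8,10,24,0,0.008,0,7,10,20,0,0.006,0,5,5,8,0,0,0]

```text
clock: 17.93
position: [0.6009, 0.1508, 0.1101]
eef_rot: [[0.997, 0.015, 0.069], [-0.069, 0.005, 0.998], [0.015, -1.0, 0.006]]
wrist_force: [-0.7, 0.2, -0.4]
opening: 0.0337
```

```bash
python3 -c "
from h import *
rows(BED-.005*bx+.093*by+bz*.022,Rdown(85.6),4)"
```

```text
t 17.93 p [0.6009 0.1508 0.1101] open 33.7 F [-0.7  0.2 -0.4] q [-0.17  0.55 -0.24  1.72  0.16  0.87  1.02]
left world mm [  1.3  -2.1 -58.1] rotvec [-0.006  0.008  0.015] rows 4
1 [ 0.1 14.5 -0.6] [-0.001  0.002  0.004]
2 [ 0.2 14.5 -0.6] [-0.001  0.002  0.004]
3 [ 0.3 14.5 -0.6] [-0.001  0.002  0.004]
4 [ 0.3 14.5 -0.5] [-0.001  0.002  0.004]
```

Emit:
arm_command:
  moves: [0,8,-4,0,0.005,0.005,0,14,0,0,0.005,0.005,0,14,0,0,0,0.005,0,8,0,0,0,0,0,0,0,0,0,0]

```text
clock: 18.35
position: [0.6001, 0.1435, 0.0622]
eef_rot: [[0.997, -0.003, 0.08], [-0.08, 0.004, 0.997], [-0.003, -1.0, 0.003]]
wrist_force: [-0.2, -0.1, -1.2]
opening: 0.0338
```

```bash
python3 -c "
from h import *
rows(BED-.005*bx+.093*by+bz*.022,Rdown(85.6),2)
shot('side','13');crop('side','13',210,100,400,290,4)"
```

```text
t 18.35 p [0.6001 0.1435 0.0622] open 33.8 F [-0.2 -0.1 -1.2] q [-0.17  0.62 -0.22  1.75  0.18  0.79  1.02]
left world mm [  2.    5.1 -10.2] rotvec [-0.003 -0.004 -0.003] rows 2
1 [0.8 5.1 2.6] [-0.002 -0.002 -0.002]
2 [0.8 5.1 2.6] [-0.002 -0.002 -0.002]
```

View pics/side13_c210_100.png

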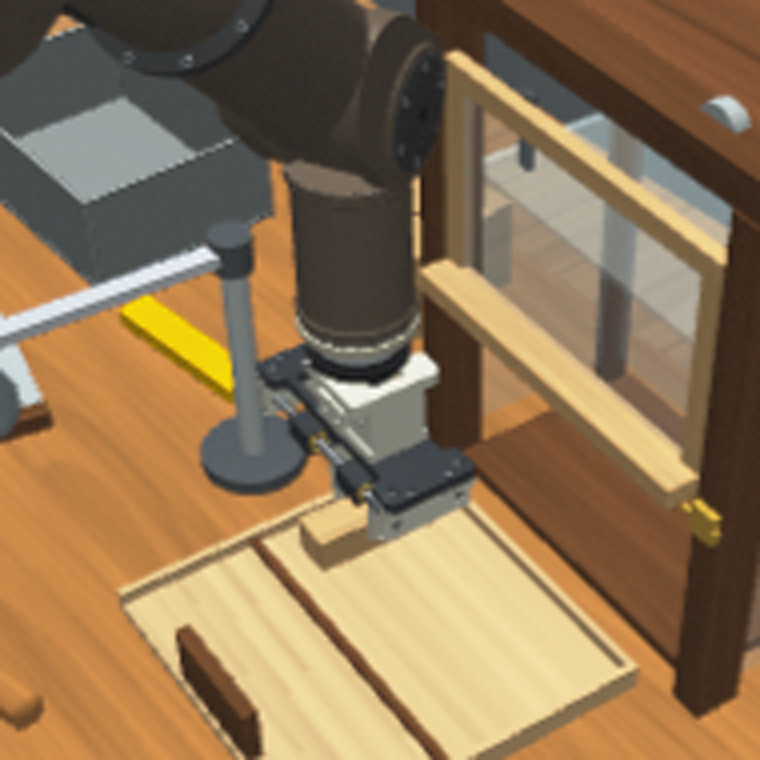

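Emit:
arm_command:
  moves: [1,3,4,0,0,0,0,4,0,0,0,0,0,3,0,0,0,0,0,2,0,0,0,0,0,0,0,0,0,0]

```text
clock: 18.82
position: [0.6051, 0.1451, 0.0542]
eef_rot: [[0.996, 0.004, 0.085], [-0.085, 0.004, 0.996], [0.004, -1.0, 0.004]]
wrist_force: [0.0, -0.5, -0.9]
opening: 0.0337
```

```bash
python3 -c "
from h import *
rows(BED-.005*bx+.093*by+bz*.021,Rdown(85.6),1)"
```

```text
t 18.82 p [0.6051 0.1451 0.0542] open 33.7 F [ 0.  -0.5 -0.9] q [-0.17  0.63 -0.22  1.75  0.18  0.78  1.01]
left world mm [-2.9  3.5 -3.2] rotvec [-0.004 -0.008  0.004] rows 1
1 [-3.2  3.2  3.2] [-0.004 -0.008  0.004]
```

Emit:
arm_command:
  moves: [-1,2,3,0,0,0,0,2,0,0,0,0,0,1,0,0,0,0,0,0,0,0,0,0,0,0,0,0,0,0]

```text
clock: 19.23
position: [0.6076, 0.1477, 0.0538]
eef_rot: [[0.996, 0.013, 0.086], [-0.086, 0.003, 0.996], [0.012, -1.0, 0.004]]
wrist_force: [0.7, -0.3, -0.8]
opening: 0.0337
```

Emit:
arm_command:
  moves: [-4,3,0,0,0,-0.01,-2,3,0,0,0,0,0,2,0,0,0,0,0,0,0,0,0,0,0,0,0,0,0,0]

```text
clock: 19.65
position: [0.6096, 0.148, 0.0538]
eef_rot: [[0.995, 0.04, 0.089], [-0.089, 0.003, 0.996], [0.039, -0.999, 0.007]]
wrist_force: [-0.1, -0.6, -0.5]
opening: 0.0335
```

```bash
python3 -c "
from h import *
rows(BED-.005*bx+.093*by+bz*.021,Rdown(85.6),1)
print(bot.state()['joint_torque'])
shot('side','14');crop('side','14',210,100,400,290,4);shot('top','14')"
```

```text
t 19.65 p [0.6096 0.148  0.0538] open 33.5 F [-0.1 -0.6 -0.5] q [-0.19  0.62 -0.21  1.77  0.2   0.73  0.98]
left world mm [-7.4  0.6 -2.8] rotvec [-0.007 -0.012  0.04 ] rows 1
1 [-7.6  2.5 -0.1] [-0.007 -0.012  0.04 ]
[  0.1638 -73.4449  -3.1053 -24.2987   0.0921  -0.062   -0.0043]
```

View pics/side14_c210_100.png

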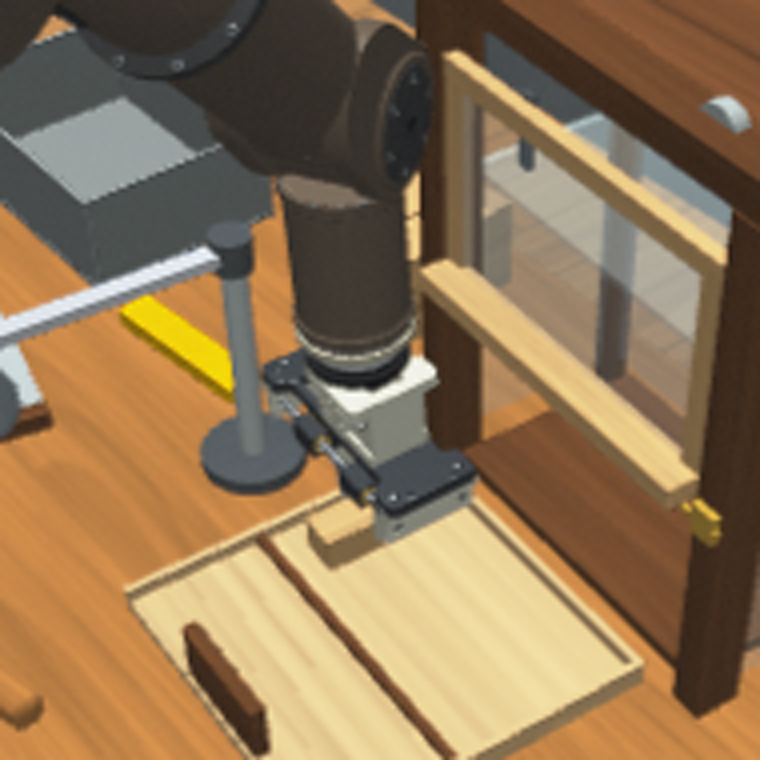

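View pics/top14.png

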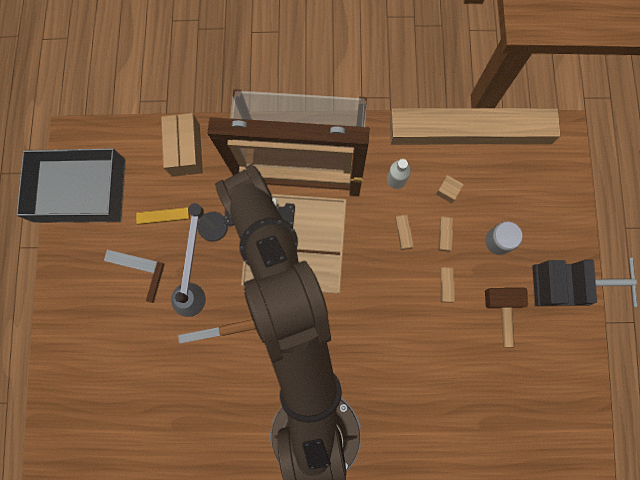

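The piece is resting on the tray, and it dragged the tray in by about 6 mm, which is still within limits. I release it.

Emit:
arm_command:
  moves: [0,0,0,0,0,0,0,0,0,0,0,0,0,0,0,0,0,0,0,-10,0,0,0,0,0,-25,0,0,0,0]
  claw: 46

```text
clock: 20.17
position: [0.6041, 0.1475, 0.0835]
eef_rot: [[0.996, 0.029, 0.088], [-0.088, 0.001, 0.996], [0.029, -1.0, 0.003]]
wrist_force: [0.2, -0.4, 0.7]
opening: 0.0459
```

Emit:
arm_command:
  moves: [0,-30,-10,0,0,0.03,0,-30,-35,0,0,0,-10,-10,-37,0,0,0,-10,0,-37,0,0,0,-10,0,-37,0,0,0]

```text
clock: 20.58
position: [0.5633, 0.0049, 0.1614]
eef_rot: [[0.998, 0.007, 0.07], [-0.07, 0.012, 0.997], [0.006, -1.0, 0.013]]
wrist_force: [1.2, -0.4, 0.1]
opening: 0.0457
```

Emit:
arm_command:
  moves: [-12,0,-37,0,0,0,-12,0,-37,0,0,0,-12,0,-37,0,0,0,-12,0,-37,0,0,0,-8,0,-25,0,0,0]
  claw: 64

```text
clock: 21.0
position: [0.4915, -0.1732, 0.1639]
eef_rot: [[0.997, 0.013, 0.071], [-0.071, 0.011, 0.997], [0.012, -1.0, 0.012]]
wrist_force: [-0.1, 0.7, 0.0]
opening: 0.0639
```

```bash
python3 -c "
from h import *
shot('top','15');find('15');shot('side','15')
crop('top','15',220,150,480,310,3)
goto()"
```

```text
piece c 0.4242 -0.3806 yaw -0.4 LxW 98 40 z along [0.033 0.029 0.019 0.016] A 407.0
piece c 0.5747 -0.3837 yaw -2.6 LxW 99 35 z along [0.034 0.034 0.014 0.015] A 357.0
t 21.1 p [ 0.491  -0.1753  0.1638] yawz 85.6 open 63.9 F [ 0.2003  0.1646 -0.4588] q [ 0.4112  0.3509 -0.2088  1.9073  0.0771  0.8816  1.6609]
turn [-0.0103 -0.0001  0.0117]
```

View pics/top15_c220_150.png

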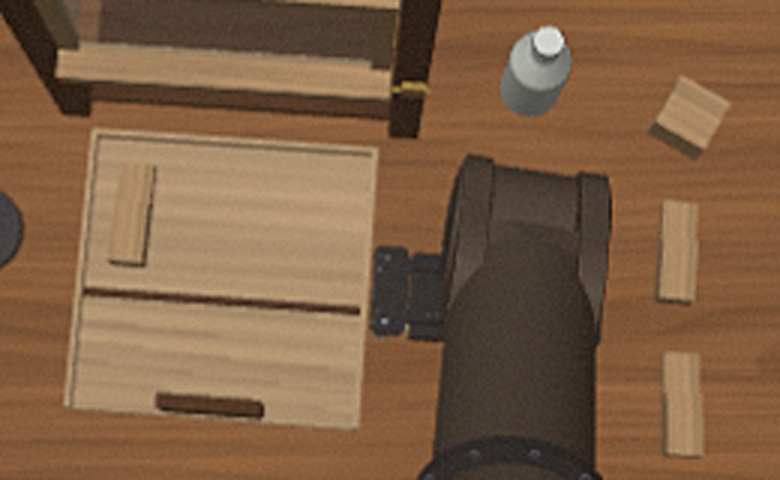

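Piece 1 lies on the tray, left side. Piece A is hidden by the arm here, so I use the previous frame for its pose.

```bash
python3 -c "
from h import *
find('14')
find('15',zb=.03,box=(.5,.7,-.1,.2))
f=lambda x,y:(220+x/3,150+y/3)
for c in[(120,163),(155,166),(145,265),(109,262)]: print(onz('top',*f(*c),.06))
for c in[(160,398),(263,408)]: print('h',onz('top',*f(*c),.078))
for c in[(98,135),(376,153)]: print('r',onz('top',*f(*c),.03))
for c in[(83,292),(358,312)]: print('s',onz('top',*f(*c),.038))
rows([.575,-.262,.08],Rdown(98))"
```

```text
piece c 0.4242 -0.3806 yaw -0.5 LxW 98 40 z along [0.03  0.034 0.015 0.016] A 418.5
piece c 0.5747 -0.3838 yaw -2.4 LxW 99 35 z along [0.029 0.031 0.013 0.016] A 366.0
piece c 0.58 -0.2612 yaw 10.1 LxW 99 37 z along [0.031 0.032 0.019 0.017] A 363.5
[0.6551 0.1579 0.06  ]
[0.6518 0.1239 0.06  ]
[0.5546 0.1321 0.06  ]
[0.5578 0.1667 0.06  ]
h [0.4254 0.1142 0.078 ]
h [0.4157 0.0182 0.078 ]
r [0.6912 0.1843 0.03  ]
r [ 0.6706 -0.0903  0.03  ]
s [0.5325 0.1945 0.038 ]
s [ 0.5115 -0.0712  0.038 ]
t 21.1 p [ 0.491  -0.1753  0.1638] open 63.9 F [ 0.2  0.2 -0.5] q [ 0.41  0.35 -0.21  1.91  0.08  0.88  1.66]
left world mm [ 84.  -86.7 -83.8] rotvec [-0.009 -0.216  0.013] rows 5
1 [ 17.9  16.8 -16.2] [-0.002 -0.043  0.003]
2 [ 17.2  16.8 -16.9] [-0.002 -0.043  0.003]
3 [ 16.5  16.8 -17.6] [-0.002 -0.043  0.003]
4 [ 15.8  16.8 -18.3] [-0.002 -0.043  0.003]
5 [ 15.   16.8 -18.9] [-0.002 -0.043  0.003]
```

View pics/side15.png

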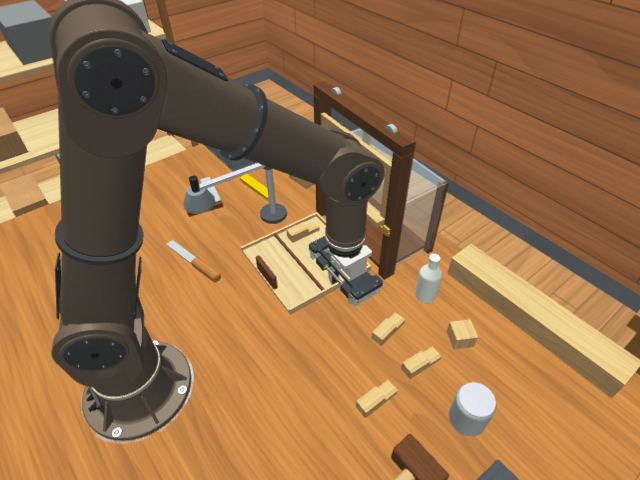

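Emit:
arm_command:
  moves: [18,14,-16,0,-0.045,0,18,17,-18,0,-0.045,0,17,17,-18,0,-0.045,0,15,17,-18,0,-0.045,0,12,10,-8,0,-0.035,0.01]

```text
clock: 21.52
position: [0.5755, -0.2533, 0.0935]
eef_rot: [[0.989, 0.01, -0.146], [0.146, 0.007, 0.989], [0.011, -1.0, 0.005]]
wrist_force: [-0.6, 0.1, 0.5]
opening: 0.0642
```

```bash
python3 -c "
from h import *
rows([.575,-.262,.02],Rdown(98),4)"
```

```text
t 21.52 p [ 0.5755 -0.2533  0.0935] open 64.2 F [-0.6  0.1  0.5] q [ 0.48  0.59 -0.22  1.7   0.15  0.86  1.92]
left world mm [ -0.5  -8.7 -73.5] rotvec [-0.005  0.007  0.011] rows 4
1 [-0.6 18.3 -2.2] [-0.001  0.002  0.003]
2 [-0.6 18.4 -2.2] [-0.001  0.002  0.003]
3 [-0.5 18.4 -2.2] [-0.001  0.002  0.003]
4 [-0.5 18.4 -2.2] [-0.001  0.002  0.003]
```

Emit:
arm_command:
  moves: [0,12,-2,0,0,0.005,-1,18,-1,0,0,0.005,-1,18,0,0,0,0,-1,12,0,0,0,0,0,0,0,0,0,0]

```text
clock: 21.93
position: [0.5763, -0.254, 0.0297]
eef_rot: [[0.989, 0.0, -0.147], [0.147, 0.007, 0.989], [0.001, -1.0, 0.007]]
wrist_force: [-0.1, 1.2, 0.2]
opening: 0.0639
```

```bash
python3 -c "
from h import *
rows([.575,-.262,.02],Rdown(98),1)"
```

```text
t 21.93 p [ 0.5763 -0.254   0.0297] open 63.9 F [-0.1  1.2  0.2] q [ 0.47  0.68 -0.2   1.74  0.17  0.75  1.9 ]
left world mm [-1.3 -8.  -9.7] rotvec [-0.007  0.008  0.001] rows 1
1 [-2.5  9.6 -7.8] [-0.007  0.008  0.001]
```

Emit:
arm_command:
  moves: [-1,0,-7,0,0,0,-1,6,-1,0,0,0,0,5,0,0,0,0,0,1,0,0,0,0,0,0,0,0,0,0]

```text
clock: 22.35
position: [0.5763, -0.2619, 0.0197]
eef_rot: [[0.989, 0.003, -0.147], [0.147, 0.007, 0.989], [0.004, -1.0, 0.006]]
wrist_force: [0.0, 0.5, 0.4]
opening: 0.0642
```

```bash
python3 -c "
from h import *
rows([.575,-.262,.02],Rdown(98),1)"
```

```text
t 22.35 p [ 0.5763 -0.2619  0.0197] open 64.2 F [0.  0.5 0.4] q [ 0.48  0.69 -0.2   1.73  0.18  0.73  1.91]
left world mm [-1.3 -0.1  0.3] rotvec [-0.006  0.008  0.004] rows 1
1 [-1.3 -0.3  0.1] [-0.006  0.008  0.004]
```

Emit:
arm_command:
  moves: [0,0,0,0,0,0,0,0,0,0,0,0,0,0,0,0,0,0,0,0,0,0,0,0,0,0,0,0,0,0]
  claw: 20

```text
clock: 22.77
position: [0.5773, -0.262, 0.0213]
eef_rot: [[0.989, 0.005, -0.147], [0.147, 0.006, 0.989], [0.006, -1.0, 0.005]]
wrist_force: [0.2, -0.7, -0.6]
opening: 0.0356
```

Emit:
arm_command:
  moves: [0,0,0,0,0,0,0,0,0,0,0,0,0,0,0,0,0,0,0,-15,0,0,0,0,0,-30,0,0,0,0]

```text
clock: 23.18
position: [0.5731, -0.2607, 0.0613]
eef_rot: [[0.989, -0.005, -0.147], [0.147, 0.01, 0.989], [-0.003, -1.0, 0.011]]
wrist_force: [0.5, -0.5, -0.2]
opening: 0.0336
```

```bash
python3 -c "
from h import *
BED[0]=.607
rows(BED-.007*bx+.029*by+bz*.1,Rdown(85.6))"
```

```text
t 23.18 p [ 0.5731 -0.2607  0.0613] open 33.6 F [ 0.5 -0.5 -0.2] q [ 0.49  0.64 -0.21  1.71  0.16  0.82  1.92]
left world mm [ 29.2 345.7  68.7] rotvec [-0.01   0.224 -0.004] rows 10
1 [ 7.9 -6.5 33.8] [-0.001  0.022 -0.   ]
2 [ 7.2 -6.6 34. ] [-0.001  0.022 -0.   ]
3 [ 6.4 -6.6 34.1] [-0.001  0.022 -0.   ]
4 [ 5.7 -6.6 34.3] [-0.001  0.022 -0.   ]
5 [ 4.9 -6.7 34.4] [-0.001  0.022 -0.   ]
6 [ 4.1 -6.7 34.5] [-0.001  0.022 -0.   ]
7 [ 3.4 -6.7 34.6] [-0.001  0.022 -0.   ]
8 [ 2.6 -6.8 34.6] [-0.001  0.022 -0.   ]
9 [ 1.8 -6.8 34.7] [-0.001  0.022 -0.   ]
10 [ 1.  -6.8 34.7] [-0.001  0.022 -0.   ]
```

Emit:
arm_command:
  moves: [2,-30,12,0,0.01,0,3,-30,30,0,0.022,0,3,-10,34,0,0.022,0,3,0,34,0,0.022,0,3,0,34,0,0.022,0]

```text
clock: 23.6
position: [0.5733, -0.1245, 0.1402]
eef_rot: [[1.0, 0.002, -0.029], [0.029, 0.003, 1.0], [0.002, -1.0, 0.003]]
wrist_force: [0.4, 0.9, -1.7]
opening: 0.0335
```

Emit:
arm_command:
  moves: [3,0,36,0,0.025,0,3,0,36,0,0.025,0,4,0,36,0,0.025,0,4,5,36,0,0.025,0,4,8,30,0,0.025,0]

```text
clock: 24.02
position: [0.5952, 0.0572, 0.1311]
eef_rot: [[0.995, 0.007, 0.103], [-0.103, 0.003, 0.995], [0.007, -1.0, 0.004]]
wrist_force: [0.0, -0.2, -1.2]
opening: 0.0337
```

```bash
python3 -c "
from h import *
BED[0]=.607
rows(BED-.007*bx+.029*by+bz*.06,Rdown(85.6),5)"
```

```text
t 24.02 p [0.5952 0.0572 0.1311] open 33.7 F [ 0.  -0.2 -1.2] q [-0.04  0.5  -0.2   1.75  0.12  0.89  1.17]
left world mm [  7.   27.8 -41.1] rotvec [-0.004 -0.027  0.007] rows 5
1 [0.8 8.2 5.6] [-0.001 -0.005  0.001]
2 [0.8 8.2 5.6] [-0.001 -0.005  0.001]
3 [0.9 8.2 5.6] [-0.001 -0.005  0.001]
4 [0.9 8.2 5.6] [-0.001 -0.005  0.001]
5 [0.9 8.2 5.6] [-0.001 -0.005  0.001]
```

Emit:
arm_command:
  moves: [1,5,10,0,-0.015,0,1,10,6,0,-0.01,0,1,10,0,0,0,0,1,8,0,0,0,0,0,0,0,0,0,0]

```text
clock: 24.43
position: [0.6004, 0.0818, 0.0941]
eef_rot: [[0.998, 0.006, 0.067], [-0.067, 0.006, 0.998], [0.005, -1.0, 0.007]]
wrist_force: [-0.4, 0.0, -0.7]
opening: 0.0339
```

```bash
python3 -c "
from h import *
BED[0]=.607
rows(BED-.007*bx+.029*by+bz*.024,Rdown(85.6),3)"
```

```text
t 24.43 p [0.6004 0.0818 0.0941] open 33.9 F [-0.4  0.  -0.7] q [-0.08  0.56 -0.21  1.77  0.14  0.83  1.15]
left world mm [  1.9   3.2 -40.1] rotvec [-0.007  0.009  0.005] rows 3
1 [ 0.5 13.4  1. ] [-0.002  0.003  0.002]
2 [ 0.5 13.4  1. ] [-0.002  0.003  0.002]
3 [ 0.5 13.4  1.1] [-0.002  0.003  0.002]
```

Emit:
arm_command:
  moves: [0,11,2,0,0.005,0,0,12,1,0,0.005,0,0,9,0,0,0,0,0,3,0,0,0,0,0,0,0,0,0,0]

```text
clock: 24.85
position: [0.6004, 0.0776, 0.0542]
eef_rot: [[0.996, 0.004, 0.087], [-0.087, 0.003, 0.996], [0.003, -1.0, 0.003]]
wrist_force: [-0.2, 0.3, -0.9]
opening: 0.0335
```

```bash
python3 -c "
from h import *
BED[0]=.607
rows(BED-.007*bx+.029*by+bz*.022,Rdown(85.6),1)"
```

```text
t 24.85 p [0.6004 0.0776 0.0542] open 33.5 F [-0.2  0.3 -0.9] q [-0.09  0.61 -0.19  1.79  0.16  0.75  1.13]
left world mm [ 1.8  7.4 -2.2] rotvec [-0.003 -0.011  0.003] rows 1
1 [1.2 2.2 7.5] [-0.003 -0.011  0.003]
```

Emit:
arm_command:
  moves: [0,2,3,0,0,0,0,1,0,0,0,0,0,0,0,0,0,0,0,0,0,0,0,0,0,0,0,0,0,0]

```text
clock: 25.27
position: [0.6017, 0.0813, 0.0523]
eef_rot: [[0.996, 0.006, 0.088], [-0.088, 0.004, 0.996], [0.006, -1.0, 0.004]]
wrist_force: [-0.5, -0.6, -1.1]
opening: 0.0336
```

Emit:
arm_command:
  moves: [0,0,0,0,0,0,0,0,0,0,0,0,0,0,0,0,0,0,0,-10,0,0,0,0,0,-25,0,0,0,0]
  claw: 44

```text
clock: 25.68
position: [0.599, 0.0808, 0.0851]
eef_rot: [[0.996, -0.0, 0.087], [-0.087, 0.002, 0.996], [-0.001, -1.0, 0.002]]
wrist_force: [0.9, -0.6, -0.6]
opening: 0.044
```

Emit:
arm_command:
  moves: [-5,-35,0,0,0,0,-10,-30,-35,0,0,0,-14,-5,-37,0,0,0,-14,0,-37,0,0,0,-14,0,-37,0,0,0]

```text
clock: 26.1
position: [0.5361, -0.048, 0.1624]
eef_rot: [[0.997, 0.013, 0.071], [-0.071, 0.009, 0.997], [0.012, -1.0, 0.01]]
wrist_force: [0.5, 0.2, -0.7]
opening: 0.0438
```

```bash
python3 -c "
from h import *
shot('top','16');find('16');shot('side','16')
crop('top','16',220,150,480,310,3)
rows([.419,-.381,.09],Rdown(89.6))"
```

```text
piece c 0.4242 -0.3819 yaw 1.9 LxW 99 39 z along [0.027 0.032 0.016 0.015] A 408.5
piece c 0.5748 -0.3822 yaw -2.6 LxW 99 38 z along [0.027 0.033 0.013 0.012] A 370.5
t 26.2 p [ 0.5335 -0.0548  0.1616] open 44.1 F [ 0.7  0.3 -0.2] q [ 0.16  0.38 -0.21  1.88  0.09  0.89  1.4 ]
left world mm [-114.5 -326.2  -71.6] rotvec [-0.005 -0.075  0.009] rows 10
1 [ -8.8   6.9 -33.5] [-0.001 -0.007  0.001]
2 [ -9.1   6.9 -33.4] [-0.001 -0.007  0.001]
3 [ -9.3   6.9 -33.3] [-0.001 -0.007  0.001]
4 [ -9.6   7.  -33.3] [-0.001 -0.007  0.001]
5 [ -9.8   7.  -33.2] [-0.001 -0.007  0.001]
6 [-10.    7.  -33.1] [-0.001 -0.007  0.001]
7 [-10.3   7.1 -33. ] [-0.001 -0.007  0.001]
8 [-10.5   7.1 -33. ] [-0.001 -0.007  0.001]
9 [-10.8   7.1 -32.9] [-0.001 -0.007  0.001]
10 [-11.    7.1 -32.8] [-0.001 -0.007  0.001]
```

View pics/top16_c220_150.png

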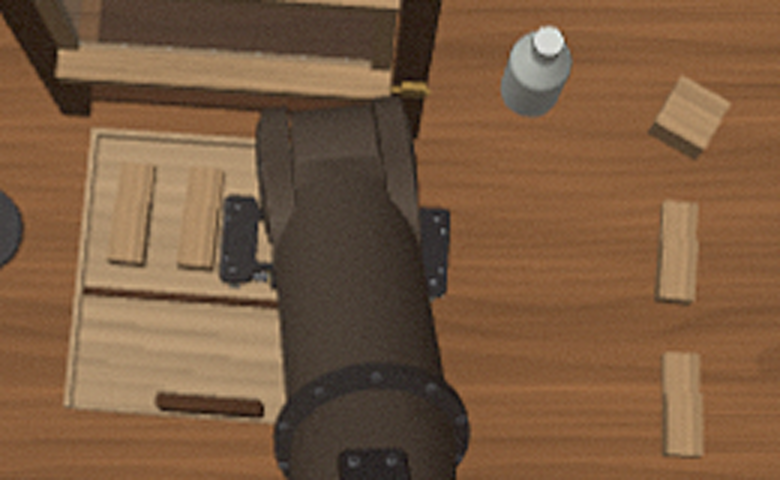

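Two pieces now lie side by side on the tray. Next is the near-right piece.

Emit:
arm_command:
  moves: [-9,0,-34,0,-0.008,0,-9,0,-34,0,-0.008,0,-10,2,-34,0,-0.008,0,-10,5,-34,0,-0.008,0,-10,8,-34,0,-0.008,0]
  claw: 64

```text
clock: 26.62
position: [0.4782, -0.2185, 0.1508]
eef_rot: [[0.999, 0.02, 0.029], [-0.029, 0.007, 1.0], [0.02, -1.0, 0.008]]
wrist_force: [0.4, -0.6, -0.2]
opening: 0.064
```

Emit:
arm_command:
  moves: [-11,10,-33,0,-0.008,0,-11,10,-33,0,-0.008,0,-12,10,-33,0,-0.008,0,-12,10,-26,0,-0.008,0,-10,8,-12,0,-0.008,0]

```text
clock: 27.03
position: [0.4182, -0.3664, 0.1037]
eef_rot: [[1.0, 0.026, -0.008], [0.008, 0.001, 1.0], [0.026, -1.0, 0.001]]
wrist_force: [0.3, 0.2, 0.4]
opening: 0.0638
```

```bash
python3 -c "
from h import *
rows([.419,-.3815,.02],Rdown(90),4)"
```

```text
t 27.03 p [ 0.4182 -0.3664  0.1037] open 63.8 F [0.3 0.2 0.4] q [ 0.74  0.47 -0.14  1.9   0.07  0.76  2.14]
left world mm [  0.8 -15.1 -83.7] rotvec [-0.001  0.008  0.026] rows 4
1 [-0.4 20.9 -3.8] [-0.     0.002  0.006]
2 [-0.2 20.9 -3.8] [-0.     0.002  0.006]
3 [-0.1 20.9 -3.8] [-0.     0.002  0.006]
4 [ 0.1 20.9 -3.8] [-0.     0.002  0.006]
```

Emit:
arm_command:
  moves: [0,14,-6,0,0,0.01,0,20,-4,0,0,0.01,0,20,0,0,0,0,0,14,0,0,0,0,0,0,0,0,0,0]

```text
clock: 27.45
position: [0.4149, -0.3849, 0.0353]
eef_rot: [[1.0, 0.005, 0.004], [-0.004, -0.004, 1.0], [0.005, -1.0, -0.004]]
wrist_force: [-1.0, 0.5, 0.4]
opening: 0.0643
```

```bash
python3 -c "
from h import *
rows([.419,-.3815,.02],Rdown(90),1)"
```

```text
t 27.45 p [ 0.4149 -0.3849  0.0353] open 64.3 F [-1.   0.5  0.4] q [ 0.73  0.58 -0.11  1.91  0.1   0.65  2.12]
left world mm [  4.1   3.4 -15.3] rotvec [ 0.004 -0.004  0.005] rows 1
1 [ 4.  15.3  3.5] [ 0.004 -0.004  0.005]
```

Emit:
arm_command:
  moves: [3,7,3,0,0,0,1,6,0,0,0,0,0,2,0,0,0,0,0,0,0,0,0,0,0,0,0,0,0,0]

```text
clock: 27.87
position: [0.4217, -0.3817, 0.0222]
eef_rot: [[1.0, 0.008, 0.003], [-0.003, -0.005, 1.0], [0.008, -1.0, -0.005]]
wrist_force: [-0.3, -0.1, 0.6]
opening: 0.0639
```

Emit:
arm_command:
  moves: [0,0,0,0,0,0,0,0,0,0,0,0,0,0,0,0,0,0,0,0,0,0,0,0,0,0,0,0,0,0]
  claw: 20

```text
clock: 28.28
position: [0.4227, -0.3823, 0.0242]
eef_rot: [[1.0, 0.01, 0.003], [-0.003, -0.007, 1.0], [0.01, -1.0, -0.007]]
wrist_force: [0.7, -0.5, -0.8]
opening: 0.0354
```

Emit:
arm_command:
  moves: [0,0,0,0,0,0,0,0,0,0,0,0,0,0,0,0,0,0,0,-15,0,0,0,0,0,-30,0,0,0,0]

```text
clock: 28.7
position: [0.4189, -0.3796, 0.0649]
eef_rot: [[1.0, 0.002, 0.003], [-0.003, -0.001, 1.0], [0.002, -1.0, -0.001]]
wrist_force: [-0.2, -0.6, -0.8]
opening: 0.0337
```

```bash
python3 -c "
from h import *
BED[0]=.607
rows(BED-.007*bx-.037*by+bz*.1,Rdown(85.6))"
```

```text
t 28.7 p [ 0.4189 -0.3796  0.0649] open 33.7 F [-0.2 -0.6 -0.8] q [ 0.73  0.54 -0.12  1.89  0.09  0.71  2.12]
left world mm [178.3 398.7  65.1] rotvec [0.001 0.074 0.002] rows 13
1 [13.6 -5.  30.7] [0.    0.006 0.   ]
2 [13.5 -5.  30.8] [0.    0.006 0.   ]
3 [13.3 -5.  30.9] [0.    0.006 0.   ]
4 [13.1 -5.  30.9] [0.    0.006 0.   ]
5 [12.9 -5.  31. ] [0.    0.006 0.   ]
6 [12.8 -5.  31.1] [0.    0.006 0.   ]
7 [12.6 -5.  31.2] [0.    0.006 0.   ]
8 [12.4 -5.  31.2] [0.    0.006 0.   ]
9 [12.2 -5.  31.3] [0.    0.006 0.   ]
10 [12.  -5.  31.4] [0.    0.006 0.   ]
11 [11.9 -5.  31.4] [0.    0.006 0.   ]
12 [11.7 -5.  31.5] [0.    0.006 0.   ]
13 [11.5 -5.  31.6] [0.    0.006 0.   ]
```

Emit:
arm_command:
  moves: [3,-30,10,0,0,0,8,-28,26,0,0.006,0,13,-10,31,0,0.006,0,13,0,31,0,0.006,0,13,0,31,0,0.006,0]

```text
clock: 29.12
position: [0.4694, -0.2579, 0.1405]
eef_rot: [[0.999, 0.006, 0.044], [-0.044, -0.008, 0.999], [0.006, -1.0, -0.008]]
wrist_force: [0.8, 0.1, -1.2]
opening: 0.034
```

Emit:
arm_command:
  moves: [13,0,32,0,0.006,0,13,0,32,0,0.006,0,13,0,32,0,0.006,0,13,0,32,0,0.006,0,13,0,32,0,0.006,0]

```text
clock: 29.53
position: [0.5455, -0.0953, 0.1412]
eef_rot: [[0.997, 0.008, 0.079], [-0.079, -0.01, 0.997], [0.009, -1.0, -0.009]]
wrist_force: [0.6, -0.7, -1.0]
opening: 0.0337
```

```bash
python3 -c "
from h import *
BED[0]=.607
rows(BED-.007*bx-.037*by+bz*.06,Rdown(85.6),5)"
```

```text
t 29.53 p [ 0.5455 -0.0953  0.1412] open 33.7 F [ 0.6 -0.7 -1. ] q [ 0.19  0.42 -0.17  1.86  0.1   0.86  1.47]
left world mm [ 51.7 114.4 -51.2] rotvec [ 0.009 -0.002  0.009] rows 5
1 [ 8.4 10.1 23.7] [ 0.002 -0.     0.002]
2 [ 8.4 10.1 23.7] [ 0.002 -0.     0.002]
3 [ 8.5 10.2 23.7] [ 0.002 -0.     0.002]
4 [ 8.5 10.2 23.7] [ 0.002 -0.     0.002]
5 [ 8.5 10.2 23.6] [ 0.002 -0.     0.002]
```

Emit:
arm_command:
  moves: [10,3,28,0,0,0,9,4,27,0,0,0,9,5,22,0,0,0,8,5,14,0,0,0,3,5,2,0,0,0]

```text
clock: 29.95
position: [0.596, 0.0095, 0.1192]
eef_rot: [[0.998, 0.012, 0.069], [-0.069, -0.005, 0.998], [0.012, -1.0, -0.004]]
wrist_force: [0.1, -0.0, -0.5]
opening: 0.0338
```

```bash
python3 -c "
from h import *
BED[0]=.607
rows(BED-.007*bx-.038*by+bz*.026,Rdown(85.6),4)"
```

```text
t 29.95 p [0.596  0.0095 0.1192] open 33.8 F [ 0.1 -0.  -0.5] q [ 0.02  0.51 -0.18  1.78  0.12  0.86  1.28]
left world mm [  1.1   8.7 -63.2] rotvec [0.004 0.008 0.012] rows 4
1 [-0.1 15.8  2.3] [0.001 0.002 0.003]
2 [-0.  15.8  2.2] [0.001 0.002 0.003]
3 [ 0.  15.8  2.2] [0.001 0.002 0.003]
4 [ 0.1 15.8  2.2] [0.001 0.002 0.003]
```

Emit:
arm_command:
  moves: [0,10,5,0,0.005,0,0,15,3,0,0.005,0,0,15,0,0,0,0.005,0,10,0,0,0,0,0,2,0,0,0,0]

```text
clock: 30.37
position: [0.5957, 0.0148, 0.0618]
eef_rot: [[0.997, 0.004, 0.081], [-0.081, -0.007, 0.997], [0.005, -1.0, -0.006]]
wrist_force: [-0.5, 0.1, -0.6]
opening: 0.0336
```

```bash
python3 -c "
from h import *
BED[0]=.607
rows(BED-.007*bx-.038*by+bz*.025,Rdown(85.6),1)"
```

```text
t 30.37 p [0.5957 0.0148 0.0618] open 33.6 F [-0.5  0.1 -0.6] q [-0.01  0.58 -0.16  1.82  0.14  0.75  1.25]
left world mm [ 1.4  3.3 -6.8] rotvec [ 0.006 -0.004  0.005] rows 1
1 [1.1 6.8 3.5] [ 0.006 -0.004  0.005]
```

Emit:
arm_command:
  moves: [1,4,3,0,0,0,0,3,0,0,0,0,0,1,0,0,0,0,0,0,0,0,0,0,0,0,0,0,0,0]

```text
clock: 30.78
position: [0.5988, 0.0156, 0.0552]
eef_rot: [[0.996, 0.008, 0.085], [-0.085, -0.007, 0.996], [0.009, -1.0, -0.006]]
wrist_force: [0.3, -0.1, -0.6]
opening: 0.034
```

Emit:
arm_command:
  moves: [0,0,0,0,0,0,0,0,0,0,0,0,0,0,0,0,0,0,0,-10,0,0,0,0,0,-25,0,0,0,0]
  claw: 44

```text
clock: 31.2
position: [0.5959, 0.0145, 0.088]
eef_rot: [[0.996, 0.002, 0.086], [-0.086, -0.008, 0.996], [0.002, -1.0, -0.008]]
wrist_force: [-0.1, 0.6, 0.9]
opening: 0.0436
```

Emit:
arm_command:
  moves: [-5,-35,0,0,0,0,-6,-30,-30,0,0,0,-6,-5,-37,0,0,0,-6,0,-37,0,0,0,-6,0,-37,0,0,0]

```text
clock: 31.62
position: [0.5593, -0.114, 0.1696]
eef_rot: [[0.998, 0.013, 0.068], [-0.068, -0.002, 0.998], [0.013, -1.0, -0.001]]
wrist_force: [0.2, -0.9, 0.2]
opening: 0.0436
```

```bash
python3 -c "
from h import *
shot('top','17');find('17');shot('side','17')
crop('top','17',220,150,480,310,3)
rows([.569,-.382,.09],Rdown(87.5))"
```

```text
piece c 0.5747 -0.3822 yaw -2.6 LxW 99 38 z along [0.032 0.036 0.014 0.017] A 364.5
t 31.72 p [ 0.5574 -0.1214  0.1688] open 44.1 F [ 0.   0.1 -0. ] q [ 0.24  0.41 -0.16  1.79  0.09  0.93  1.53]
left world mm [  11.6 -260.6  -78.8] rotvec [ 0.006 -0.036  0.011] rows 8
1 [  3.9  10.1 -32.3] [ 0.001 -0.004  0.001]
2 [  3.8  10.  -32.3] [ 0.001 -0.004  0.001]
3 [  3.7  10.  -32.3] [ 0.001 -0.004  0.001]
4 [  3.5  10.  -32.4] [ 0.001 -0.004  0.001]
5 [  3.4  10.  -32.4] [ 0.001 -0.004  0.001]
6 [  3.3   9.9 -32.4] [ 0.001 -0.004  0.001]
7 [  3.1   9.9 -32.4] [ 0.001 -0.004  0.001]
8 [  3.    9.9 -32.5] [ 0.001 -0.004  0.001]
```

View pics/top17_c220_150.png

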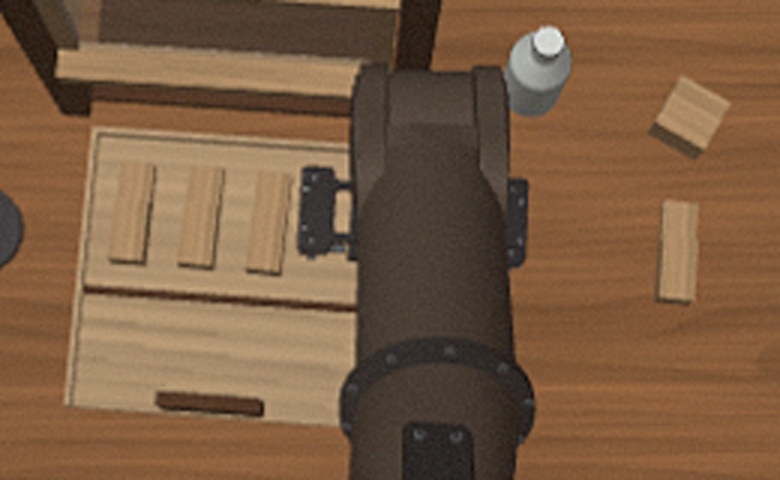

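Three pieces are placed; the last one is at (0.575, -0.382).

Emit:
arm_command:
  moves: [4,0,-33,0,0,0,4,5,-33,0,0,0,4,10,-33,0,0,0,4,12,-33,0,0,0,4,12,-33,0,0,0]
  claw: 64

```text
clock: 32.13
position: [0.5684, -0.2858, 0.1372]
eef_rot: [[0.997, 0.019, 0.069], [-0.069, -0.004, 0.998], [0.02, -1.0, -0.003]]
wrist_force: [0.1, 0.1, 0.0]
opening: 0.0638
```

Emit:
arm_command:
  moves: [3,12,-33,0,0,0,3,12,-30,0,0,0,3,12,-20,0,0,0,2,10,-6,0,0,0,0,5,0,0,0,0]

```text
clock: 32.55
position: [0.5714, -0.3895, 0.0859]
eef_rot: [[0.997, 0.019, 0.08], [-0.079, -0.009, 0.997], [0.02, -1.0, -0.007]]
wrist_force: [0.1, 0.7, 0.2]
opening: 0.0643
```

```bash
python3 -c "
from h import *
rows([.569,-.382,.02],Rdown(86.5),4)"
```

```text
t 32.55 p [ 0.5714 -0.3895  0.0859] open 64.3 F [0.1 0.7 0.2] q [ 0.59  0.67 -0.11  1.56  0.08  0.9   1.95]
left world mm [ -2.4   7.5 -65.9] rotvec [ 0.008 -0.019  0.02 ] rows 4
1 [-1.1 16.4  2. ] [ 0.002 -0.005  0.005]
2 [-1.  16.4  1.9] [ 0.002 -0.005  0.005]
3 [-0.9 16.5  1.9] [ 0.002 -0.005  0.005]
4 [-0.8 16.5  1.9] [ 0.002 -0.005  0.005]
```

Emit:
arm_command:
  moves: [-1,12,4,0,-0.01,0.01,-1,16,3,0,-0.01,0.01,0,16,1,0,0,0,0,14,0,0,0,0,0,4,0,0,0,0]

```text
clock: 32.97
position: [0.5727, -0.3711, 0.0199]
eef_rot: [[0.999, -0.002, 0.048], [-0.048, -0.003, 0.999], [-0.002, -1.0, -0.003]]
wrist_force: [-0.9, -0.1, 0.2]
opening: 0.0637
```

```bash
python3 -c "
from h import *
rows([.569,-.382,.02],Rdown(86.5),1)"
```

```text
t 32.97 p [ 0.5727 -0.3711  0.0199] open 63.7 F [-0.9 -0.1  0.2] q [ 0.56  0.75 -0.11  1.6   0.11  0.8   1.93]
left world mm [ -3.7 -10.9   0.1] rotvec [ 0.003  0.013 -0.002] rows 1
1 [ -3.2  -0.  -11.1] [ 0.003  0.013 -0.002]
```

Emit:
arm_command:
  moves: [-2,0,-6,0,0.01,0,-1,0,-5,0,0,0,0,0,0,0,0,0,0,0,0,0,0,0,0,0,0,0,0,0]

```text
clock: 33.38
position: [0.5705, -0.3771, 0.02]
eef_rot: [[0.999, -0.003, 0.052], [-0.052, 0.0, 0.999], [-0.003, -1.0, -0.0]]
wrist_force: [-0.7, 0.4, -0.7]
opening: 0.0643
```

Emit:
arm_command:
  moves: [0,0,0,0,0,0,0,0,0,0,0,0,0,0,0,0,0,0,0,0,0,0,0,0,0,0,0,0,0,0]
  claw: 20

```text
clock: 33.8
position: [0.5715, -0.3783, 0.0224]
eef_rot: [[0.999, -0.0, 0.053], [-0.053, -0.002, 0.999], [-0.0, -1.0, -0.002]]
wrist_force: [0.9, 1.3, -0.5]
opening: 0.0353
```

Emit:
arm_command:
  moves: [0,0,0,0,0,0,0,0,0,0,0,0,0,0,0,0,0,0,0,-15,0,0,0,0,0,-30,0,0,0,0]

```text
clock: 34.22
position: [0.5675, -0.376, 0.0616]
eef_rot: [[0.999, -0.01, 0.053], [-0.053, 0.004, 0.999], [-0.01, -1.0, 0.003]]
wrist_force: [-0.1, 0.3, -0.7]
opening: 0.0337
```

```bash
python3 -c "
from h import *
BED[0]=.607
rows(BED-.007*bx-.1*by+bz*.1,Rdown(85.6))"
```

```text
t 34.22 p [ 0.5675 -0.376   0.0616] open 33.7 F [-0.1  0.3 -0.7] q [ 0.58  0.7  -0.11  1.57  0.09  0.89  1.95]
left world mm [ 24.8 332.3  68.4] rotvec [-0.003  0.024 -0.01 ] rows 10
1 [ 0.7 -6.7 33.3] [-0.     0.002 -0.001]
2 [ 0.6 -6.8 33.3] [-0.     0.002 -0.001]
3 [ 0.5 -6.8 33.3] [-0.     0.002 -0.001]
4 [ 0.4 -6.8 33.3] [-0.     0.002 -0.001]
5 [ 0.4 -6.8 33.3] [-0.     0.002 -0.001]
6 [ 0.3 -6.8 33.3] [-0.     0.002 -0.001]
7 [ 0.2 -6.8 33.3] [-0.     0.002 -0.001]
8 [ 0.1 -6.8 33.3] [-0.     0.002 -0.001]
9 [ 0.1 -6.8 33.3] [-0.     0.002 -0.001]
10 [-0.  -6.8 33.3] [-0.     0.002 -0.001]
```

Emit:
arm_command:
  moves: [0,-30,10,0,0,0,0,-28,30,0,0,0,-1,-10,33,0,0,0,-1,0,33,0,0,0,-1,0,33,0,0,0]

```text
clock: 34.63
position: [0.5724, -0.245, 0.1371]
eef_rot: [[0.998, -0.005, 0.068], [-0.068, -0.005, 0.998], [-0.005, -1.0, -0.005]]
wrist_force: [0.5, 1.1, -1.3]
opening: 0.0343
```

Emit:
arm_command:
  moves: [0,0,33,0,0,0,0,0,33,0,0,0,0,0,33,0,0,0,2,0,33,0,0,0,4,0,26,0,0,0]

```text
clock: 35.05
position: [0.5878, -0.079, 0.1378]
eef_rot: [[0.998, -0.004, 0.068], [-0.068, -0.004, 0.998], [-0.004, -1.0, -0.005]]
wrist_force: [0.8, 0.3, -1.1]
opening: 0.034
```

```bash
python3 -c "
from h import *
BED[0]=.607
rows(BED-.007*bx-.1*by+bz*.06,Rdown(85.6),5)"
```

```text
t 35.05 p [ 0.5878 -0.079   0.1378] open 34.0 F [ 0.8  0.3 -1.1] q [ 0.15  0.49 -0.15  1.75  0.09  0.91  1.46]
left world mm [  4.6  35.3 -47.8] rotvec [ 0.005  0.009 -0.004] rows 5
1 [0.5 9.5 7.2] [ 0.001  0.002 -0.001]
2 [0.5 9.5 7.1] [ 0.001  0.002 -0.001]
3 [0.4 9.5 7.1] [ 0.001  0.002 -0.001]
4 [0.4 9.5 7.1] [ 0.001  0.002 -0.001]
5 [0.4 9.5 7.1] [ 0.001  0.002 -0.001]
```

Emit:
arm_command:
  moves: [2,4,15,0,0.004,0,2,6,10,0,0.004,0,1,10,2,0,0,0,0,10,0,0,0,0,0,0,0,0,0,0]

```text
clock: 35.47
position: [0.5953, -0.0428, 0.1054]
eef_rot: [[0.998, -0.003, 0.066], [-0.066, -0.001, 0.998], [-0.003, -1.0, -0.001]]
wrist_force: [-0.9, 0.3, -1.0]
opening: 0.0336
```

```bash
python3 -c "
from h import *
BED[0]=.607
rows(BED-.007*bx-.1*by+bz*.024,Rdown(85.6),5)"
```

```text
t 35.47 p [ 0.5953 -0.0428  0.1054] open 33.6 F [-0.9  0.3 -1. ] q [ 0.09  0.53 -0.15  1.77  0.1   0.85  1.39]
left world mm [ -2.9  -0.8 -51.4] rotvec [ 0.001  0.011 -0.003] rows 5
1 [-0.5 10.3 -0.2] [ 0.     0.002 -0.001]
2 [-0.5 10.3 -0.2] [ 0.     0.002 -0.001]
3 [-0.6 10.3 -0.2] [ 0.     0.002 -0.001]
4 [-0.6 10.3 -0.2] [ 0.     0.002 -0.001]
5 [-0.6 10.3 -0.2] [ 0.     0.002 -0.001]
```

Emit:
arm_command:
  moves: [-1,10,-1,0,0.005,0,0,13,-1,0,0.005,0,0,13,0,0,0,0,0,9,0,0,0,0,0,0,0,0,0,0]

```text
clock: 35.88
position: [0.5919, -0.0543, 0.055]
eef_rot: [[0.996, -0.006, 0.087], [-0.087, -0.005, 0.996], [-0.006, -1.0, -0.006]]
wrist_force: [-0.8, -0.2, -0.9]
opening: 0.0342
```

```bash
python3 -c "
from h import *
rows([.595,-.0445,.053],Rdown(85.6),1)
shot('side','18');crop('side','18',230,170,410,310,4)"
```

```text
t 35.88 p [ 0.5919 -0.0543  0.055 ] open 34.2 F [-0.8 -0.2 -0.9] q [ 0.09  0.59 -0.14  1.82  0.12  0.75  1.38]
left world mm [ 3.1  9.8 -2. ] rotvec [ 0.006 -0.011 -0.006] rows 1
1 [ 2.2  1.9 10. ] [ 0.006 -0.011 -0.006]
```

View pics/side18_c230_170.png

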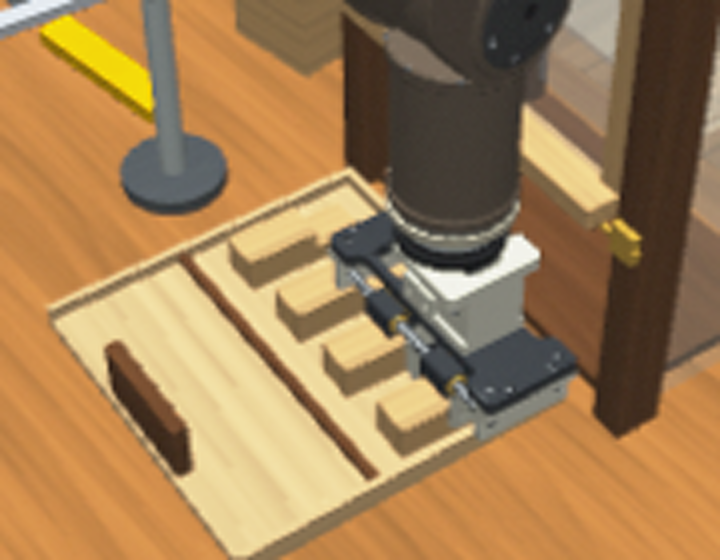

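Emit:
arm_command:
  moves: [2,0,8,0,-0.005,0,0,1,0,0,0,0,0,1,0,0,0,0,0,0,0,0,0,0,0,0,0,0,0,0]

```text
clock: 36.35
position: [0.5965, -0.0468, 0.0554]
eef_rot: [[0.997, -0.003, 0.084], [-0.084, -0.006, 0.996], [-0.002, -1.0, -0.006]]
wrist_force: [-0.4, 0.2, -0.5]
opening: 0.0339
```

```bash
python3 -c "
from h import *
rows([.595,-.0445,.053],Rdown(85.6),1)"
```

```text
t 36.35 p [ 0.5965 -0.0468  0.0554] open 33.9 F [-0.4  0.2 -0.5] q [ 0.08  0.6  -0.14  1.81  0.12  0.75  1.37]
left world mm [-1.5  2.3 -2.4] rotvec [ 0.006 -0.007 -0.002] rows 1
1 [-1.7  2.4  2.2] [ 0.006 -0.007 -0.002]
```

Emit:
arm_command:
  moves: [0,2,1,0,0,0,0,1,0,0,0,0,0,0,0,0,0,0,0,0,0,0,0,0,0,0,0,0,0,0]

```text
clock: 36.77
position: [0.5972, -0.0455, 0.0531]
eef_rot: [[0.997, -0.001, 0.083], [-0.083, -0.006, 0.997], [-0.001, -1.0, -0.006]]
wrist_force: [-0.0, -0.6, -1.2]
opening: 0.0335
```

Emit:
arm_command:
  moves: [0,0,0,0,0,0,0,0,0,0,0,0,0,0,0,0,0,0,0,-10,0,0,0,0,0,-25,0,0,0,0]
  claw: 44

```text
clock: 37.18
position: [0.5944, -0.0455, 0.0854]
eef_rot: [[0.997, -0.008, 0.083], [-0.083, -0.006, 0.997], [-0.008, -1.0, -0.006]]
wrist_force: [0.3, -0.2, 0.7]
opening: 0.0442
```

Emit:
arm_command:
  moves: [-20,-30,0,0,0,0,-35,-20,0,0,0,0,-37,0,0,0,0,0,-37,0,-10,0,0,0,-37,0,-20,0,0,0]

```text
clock: 37.6
position: [0.4331, -0.0576, 0.1457]
eef_rot: [[0.997, 0.01, 0.079], [-0.078, -0.004, 0.997], [0.01, -1.0, -0.003]]
wrist_force: [-0.1, -0.9, 0.5]
opening: 0.044
```

Emit:
arm_command:
  moves: [-10,0,-35,0,0,0,0,0,-38,0,0,0,0,0,-38,0,0,0,0,0,-38,0,0,0,0,0,-20,0,0,0]

```text
clock: 38.02
position: [0.4006, -0.2282, 0.1515]
eef_rot: [[0.998, 0.012, 0.069], [-0.069, -0.006, 0.998], [0.012, -1.0, -0.005]]
wrist_force: [0.2, 0.6, -0.1]
opening: 0.0437
```

```bash
python3 -c "
from h import *
goto()
shot('top','19');shot('side','19');sash('19')
crop('top','19',200,140,400,290,4);crop('side','19',230,80,430,300,3)"
```

```text
t 38.02 p [ 0.4006 -0.2282  0.1515] yawz 86.0 open 43.7 F [ 0.2223  0.5528 -0.1288] q [ 0.4715  0.2671 -0.0848  2.0683  0.0323  0.7944  1.8687]
turn [0.0048 0.     0.012 ]
[(-0.138, np.float64(0.1059)), (-0.138, np.float64(0.1068)), (-0.13, np.float64(0.1078)), (-0.13, np.float64(0.1057)), (-0.13, np.float64(0.1102)), (-0.12, np.float64(0.1071)), (-0.12, np.float64(0.1059)), (-0.11, np.float64(0.1059)), (-0.11, np.float64(0.1056)), (-0.1, np.float64(0.107))]
```

View pics/top19_c200_140.png

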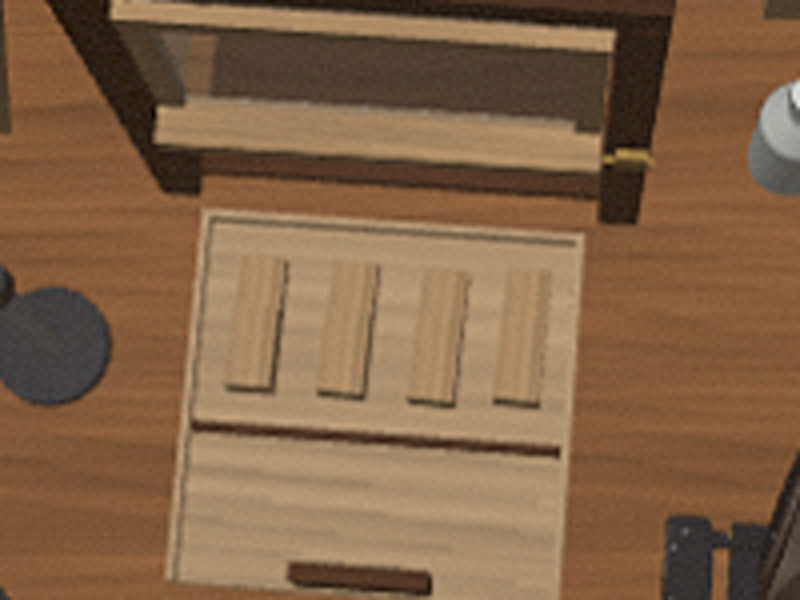

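View pics/side19_c230_80.png

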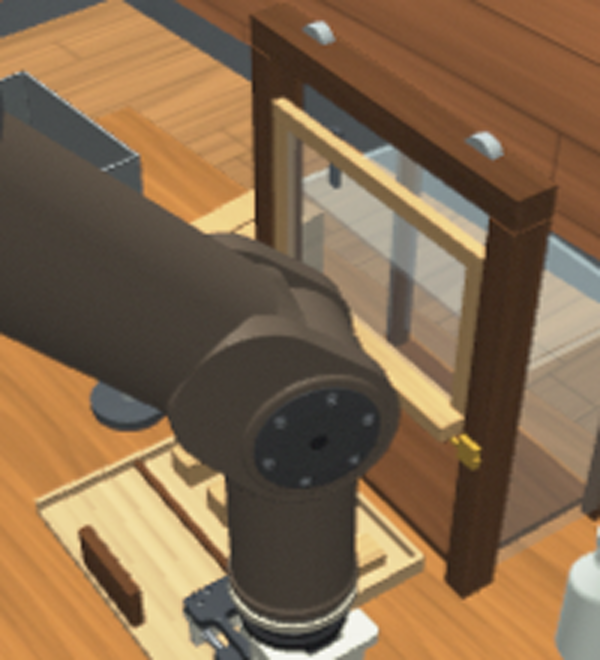

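All four pieces lie lengthwise between the strip and the rear rim, and the sash is still at about 0.104. Next I push the tray home with the fingers on the robot side of the handle.

```bash
python3 -c "
from h import *
D=np.load('pics/top19.npy')
f=lambda x,y:(200+x/4,140+y/4)
for c,z in[((290,562),.078),((432,572),.078),((290,578),.078),((430,592),.078)]: print(onz('top',*f(*c),z))
for c in[(258,258),(351,264),(442,270),(525,270)]: pass
rr=[onz('top',*f(*c),.03) for c in[(212,222),(577,245)]];ss=[onz('top',*f(*c),.038) for c in[(192,424),(558,448)]]
rm=(rr[0]+rr[1])/2;yv=rr[0]-rr[1];yv/=np.linalg.norm(yv);xv=np.array([yv[1],-yv[0],0]);bed=rm-.074*xv
print('bed',bed,'strip dist',((ss[0]+ss[1])/2-bed)@xv)
for q in[[(240,255),(287,258),(274,390),(227,387)],[(333,261),(379,264),(365,398),(318,394)],[(424,268),(469,272),(455,405),(408,402)],[(508,268),(552,270),(540,406),(494,402)]]:
    w=np.array([onz('top',*f(*c),.058) for c in q]).mean(0)-bed; print(w@xv,w@yv)
rows([.37,.072,.14],Rdown(85.6))"
```

```text
[0.4315 0.1166 0.078 ]
[0.4241 0.0173 0.078 ]
[0.4202 0.1165 0.078 ]
[0.4101 0.0186 0.078 ]
bed [0.606  0.0535 0.03  ] strip dist -0.0794339327641592
-0.005280004741773839 0.09132206334509779
-0.0058766065122474115 0.024644250429351817
-0.007088035027804587 -0.04072307464593733
-0.0028786754668631183 -0.10136120964972238
t 38.12 p [ 0.4009 -0.2282  0.1513] open 43.9 F [0.7 0.5 0.2] q [ 0.47  0.27 -0.08  2.07  0.03  0.79  1.87]
left world mm [-30.9 300.2 -11.3] rotvec [0.005 0.004 0.012] rows 9
1 [-5.9  1.  33. ] [0.001 0.    0.001]
2 [-5.9  1.1 33. ] [0.001 0.    0.001]
3 [-5.9  1.1 33. ] [0.001 0.    0.001]
4 [-5.9  1.1 33. ] [0.001 0.    0.001]
5 [-5.9  1.1 33. ] [0.001 0.    0.001]
6 [-5.9  1.2 33. ] [0.001 0.    0.001]
7 [-5.9  1.2 33. ] [0.001 0.    0.001]
8 [-6.   1.2 33. ] [0.001 0.    0.001]
9 [-6.   1.2 33. ] [0.001 0.    0.001]
```

Emit:
arm_command:
  moves: [-5,0,33,0,0,0,-5,0,33,0,0,0,-5,0,33,0,0,0,-5,0,33,0,0,0,-5,0,33,0,0,0]

```text
clock: 38.53
position: [0.3897, -0.0621, 0.153]
eef_rot: [[0.996, 0.018, 0.088], [-0.088, -0.009, 0.996], [0.018, -1.0, -0.007]]
wrist_force: [0.7, 0.9, -0.1]
opening: 0.0442
```

Emit:
arm_command:
  moves: [-5,0,33,0,0,0,-4,0,33,0,0,0,-4,0,33,0,0,0,-4,0,25,0,0,0,0,0,5,0,0,0]

```text
clock: 38.95
position: [0.3809, 0.0835, 0.1555]
eef_rot: [[0.997, 0.024, 0.077], [-0.077, -0.006, 0.997], [0.024, -1.0, -0.004]]
wrist_force: [-0.2, 0.5, -0.1]
opening: 0.0441
```

```bash
python3 -c "
from h import *
rows([.38,.07,.055],Rdown(85.6),4)"
```

```text
t 38.95 p [0.3809 0.0835 0.1555] open 44.1 F [-0.2  0.5 -0.1] q [-0.08  0.16 -0.31  2.2   0.09  0.76  1.03]
left world mm [  -0.9  -13.5 -100.5] rotvec [0.004 0.    0.024] rows 4
1 [-0.6 25.1 -3.3] [0.001 0.    0.006]
2 [-0.4 25.1 -3.3] [0.001 0.    0.006]
3 [-0.3 25.1 -3.3] [0.001 0.    0.006]
4 [-0.1 25.1 -3.4] [0.001 0.    0.006]
```

Emit:
arm_command:
  moves: [0,18,-7,0,0,0.01,0,24,-6,0,0,0.01,0,25,-3,0,0,0,0,22,0,0,0,0,0,0,0,0,0,0]

```text
clock: 39.37
position: [0.3828, 0.0736, 0.0682]
eef_rot: [[0.998, 0.013, 0.064], [-0.064, -0.001, 0.998], [0.013, -1.0, -0.0]]
wrist_force: [-0.7, -0.3, 0.7]
opening: 0.0441
```

```bash
python3 -c "
from h import *
rows([.38,.07,.055],Rdown(85.6),1)
shot('side','20');crop('side','20',200,150,400,300,4)"
```

```text
t 39.37 p [0.3828 0.0736 0.0682] open 44.1 F [-0.7 -0.3  0.7] q [-0.11  0.33 -0.27  2.3   0.19  0.52  0.98]
left world mm [ -2.8  -3.6 -13.2] rotvec [0.    0.012 0.013] rows 1
1 [-2.7 13.1 -3.8] [0.    0.012 0.013]
```

View pics/side20_c200_150.png

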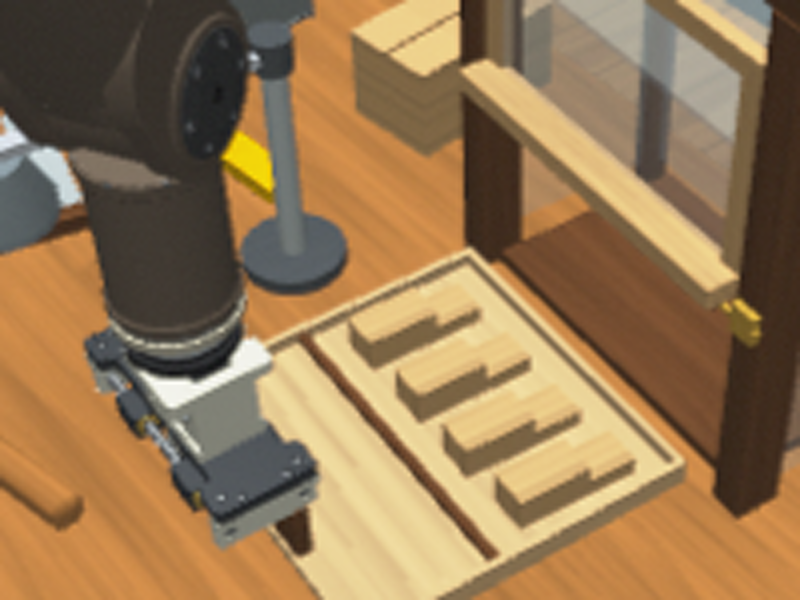

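Emit:
arm_command:
  moves: [0,6,-3,0,0.01,0.01,4,5,0,0,0.01,0,7,0,0,0,0,0,9,0,0,0,0,0,10,0,0,0,0,0]

```text
clock: 39.83
position: [0.4146, 0.0682, 0.0616]
eef_rot: [[0.996, 0.004, 0.085], [-0.085, -0.001, 0.996], [0.004, -1.0, -0.0]]
wrist_force: [-4.4, 1.0, -2.1]
opening: 0.0443
```

```bash
python3 -c "
from h import *
rows([.57,.055,.058],Rdown(85.6),12)"
```

```text
t 39.83 p [0.4146 0.0682 0.0616] open 44.3 F [-4.4  1.  -2.1] q [-0.08  0.38 -0.26  2.23  0.19  0.55  1.  ]
left world mm [155.4 -13.2  -3.6] rotvec [ 0.    -0.008  0.004] rows 12
1 [13.   0.4  0. ] [ 0.    -0.001  0.   ]
2 [13.   0.4 -0. ] [ 0.    -0.001  0.   ]
3 [13.   0.4 -0. ] [ 0.    -0.001  0.   ]
4 [13.   0.3 -0. ] [ 0.    -0.001  0.   ]
5 [13.   0.3 -0. ] [ 0.    -0.001  0.   ]
6 [13.   0.3 -0. ] [ 0.    -0.001  0.   ]
7 [13.   0.3 -0.1] [ 0.    -0.001  0.   ]
8 [13.   0.3 -0.1] [ 0.    -0.001  0.   ]
9 [13.   0.3 -0.1] [ 0.    -0.001  0.   ]
10 [13.   0.3 -0.1] [ 0.    -0.001  0.   ]
11 [13.   0.3 -0.1] [ 0.    -0.001  0.   ]
12 [13.   0.3 -0.1] [ 0.    -0.001  0.   ]
```

Emit:
arm_command:
  moves: [12,0,0,0,0,0,13,0,0,0,0,0,14,1,0,0,0,0,15,1,0,0,0,0,15,1,0,0,0,0]

```text
clock: 40.25
position: [0.4865, 0.0618, 0.0603]
eef_rot: [[0.997, 0.0, 0.082], [-0.082, -0.001, 0.997], [0.0, -1.0, -0.001]]
wrist_force: [-2.8, 1.5, 1.8]
opening: 0.0438
```

Emit:
arm_command:
  moves: [15,0,0,0,0,0,15,0,0,0,0,0,15,0,0,0,0,0,14,0,0,0,0,0,12,0,0,0,0,0]

```text
clock: 40.67
position: [0.5618, 0.0557, 0.0605]
eef_rot: [[0.997, -0.005, 0.081], [-0.081, -0.0, 0.997], [-0.005, -1.0, -0.001]]
wrist_force: [-3.7, 1.7, 0.5]
opening: 0.0437
```

```bash
python3 -c "
from h import *
goto()
shot('side','21');crop('side','21',250,80,430,280,3)"
```

```text
t 40.67 p [0.5618 0.0557 0.0605] yawz 85.4 open 43.7 F [-3.7434  1.7374  0.4688] q [-0.0238  0.557  -0.236   1.8821  0.185   0.7289  1.1252]
turn [ 0.0006 -0.     -0.0054]
```

View pics/side21_c250_80.png

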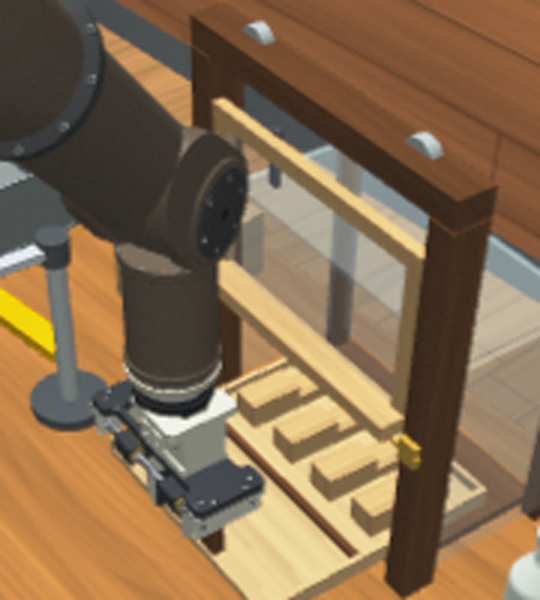

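Emit:
arm_command:
  moves: [9,0,0,0,0,0,8,0,0,0,0,0,7,0,0,0,0,0,5,0,0,0,0,0,5,0,0,0,0,0]

```text
clock: 41.13
position: [0.5859, 0.0534, 0.0598]
eef_rot: [[0.996, -0.032, 0.079], [-0.079, -0.002, 0.997], [-0.032, -0.999, -0.004]]
wrist_force: [-20.3, 2.0, 17.8]
opening: 0.0441
```

Emit:
arm_command:
  moves: [6,0,0,0,0,0,6,0,0,0,0,0,6,0,0,0,0,0,6,0,0,0,0,0,0,0,0,0,0,0]

```text
clock: 41.55
position: [0.5836, 0.0534, 0.0592]
eef_rot: [[0.994, -0.083, 0.074], [-0.075, -0.006, 0.997], [-0.082, -0.997, -0.012]]
wrist_force: [0.8, -0.1, -0.8]
opening: 0.0438
```

```bash
python3 -c "
from h import *
goto()
shot('side','22');crop('side','22',250,80,430,280,3)"
```

```text
t 41.55 p [0.5836 0.0534 0.0592] yawz 85.7 open 43.8 F [ 0.8393 -0.0806 -0.7512] q [-0.0147  0.6232 -0.2389  1.7557  0.1666  0.8665  1.1667]
turn [ 0.0123 -0.0005 -0.0825]
```

View pics/side22_c250_80.png

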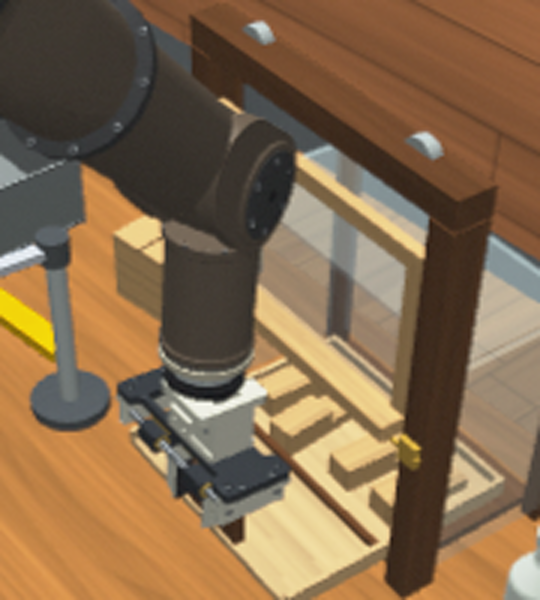

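Emit:
arm_command:
  moves: [-10,0,0,0,0,0.03,-12,-15,0,0,0,0.03,0,-35,0,0,0,0.02,0,-38,0,0,0,0,0,-38,0,0,0,0]

```text
clock: 42.02
position: [0.579, 0.0526, 0.1837]
eef_rot: [[0.982, -0.172, 0.075], [-0.077, -0.001, 0.997], [-0.171, -0.985, -0.015]]
wrist_force: [1.3, 0.3, -0.9]
opening: 0.044
```

```bash
python3 -c "
from h import *
R=Rpitch(62)
rows(LIP+bz*.25-.06*bx,R)"
```

```text
t 42.02 p [0.579  0.0526 0.1837] open 44.0 F [ 1.3  0.3 -0.9] q [ 0.01  0.53 -0.26  1.58  0.1   1.22  1.22]
left world mm [ 49.1   1.  156.3] rotvec [ 0.014  0.004 -0.661] rows 6
1 [  3.6 -27.1   0.4] [ 0.002  0.001 -0.11 ]
2 [  6.5 -26.5   0.5] [ 0.002  0.001 -0.11 ]
3 [  9.4 -25.6   0.5] [ 0.002  0.001 -0.11 ]
4 [ 12.2 -24.4   0.6] [ 0.002  0.001 -0.11 ]
5 [ 14.8 -23.    0.7] [ 0.002  0.001 -0.11 ]
6 [ 17.2 -21.2   0.7] [ 0.002  0.001 -0.11 ]
```

Emit:
arm_command:
  moves: [0,-25,0,0,0,-0.11,3,-24,0,0,0,-0.11,6,-22,0,0,0,-0.11,8,-18,0,0,0,-0.11,8,-14,0,0,0,-0.11]

```text
clock: 42.43
position: [0.6144, 0.0504, 0.3046]
eef_rot: [[0.912, 0.403, 0.081], [-0.071, -0.04, 0.997], [0.404, -0.915, -0.008]]
wrist_force: [0.9, -0.5, 0.2]
opening: 0.0437
```

```bash
python3 -c "
from h import *
R=Rpitch(62)
rows(LIP+bz*.155-.035*bx,R,4)"
```

```text
t 42.43 p [0.6144 0.0504 0.3046] open 43.7 F [ 0.9 -0.5  0.2] q [-0.03  0.17 -0.25  1.85  0.28  0.75  1.05]
left world mm [ 38.7   1.3 -59.6] rotvec [ 0.009 -0.    -0.072] rows 4
1 [ 2.8 17.5  1.2] [ 0.002 -0.    -0.018]
2 [ 2.5 17.6  1.2] [ 0.002 -0.    -0.018]
3 [ 2.1 17.6  1.1] [ 0.002 -0.    -0.018]
4 [ 1.8 17.6  1.1] [ 0.002 -0.    -0.018]
```

Emit:
arm_command:
  moves: [0,12,1,0,0,-0.02,2,17,1,0,0,-0.02,2,16,1,0,0,-0.02,2,12,0,0,0,0,0,0,0,0,0,0]

```text
clock: 42.85
position: [0.6496, 0.0516, 0.2687]
eef_rot: [[0.87, 0.486, 0.078], [-0.067, -0.041, 0.997], [0.488, -0.873, -0.003]]
wrist_force: [-0.8, 0.0, -0.6]
opening: 0.044
```

```bash
python3 -c "
from h import *
R=Rpitch(62)
rows(LIP+bz*.132+.012*bx-.008*R[:,1],R,4)
shot('side','23');crop('side','23',250,80,430,280,3)
find('23') if 0 else None"
```

```text
t 42.85 p [0.6496 0.0516 0.2687] open 44.0 F [-0.8  0.  -0.6] q [-0.07  0.22 -0.21  1.92  0.42  0.56  0.92]
left world mm [ 46.6  -3.2 -39.7] rotvec [0.003 0.    0.021] rows 4
1 [ 5.4 14.4  0.1] [0.001 0.    0.005]
2 [ 5.4 14.3  0.1] [0.001 0.    0.005]
3 [ 5.5 14.3  0.1] [0.001 0.    0.005]
4 [ 5.6 14.3  0.1] [0.001 0.    0.005]
```

View pics/side23_c250_80.png

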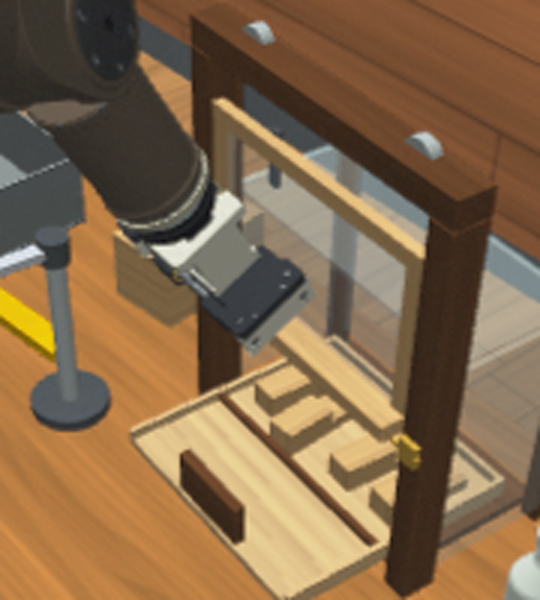

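Emit:
arm_command:
  moves: [9,6,0,0,0,0,10,7,0,0,0,0,10,7,0,0,0,0,8,6,0,0,0,0,0,0,0,0,0,0]

```text
clock: 43.32
position: [0.6997, 0.0477, 0.2668]
eef_rot: [[0.87, 0.486, 0.079], [-0.068, -0.041, 0.997], [0.488, -0.873, -0.002]]
wrist_force: [-7.7, 0.9, 1.9]
opening: 0.0443
```

```bash
python3 -c "
from h import *
R=Rpitch(62)
rows(LIP+bz*.128+.012*bx-.008*R[:,1],R,2)
shot('side','24');crop('side','24',250,80,430,280,3)"
```

```text
t 43.32 p [0.6997 0.0477 0.2668] open 44.3 F [-7.7  0.9  1.9] q [-0.06  0.3  -0.21  1.82  0.41  0.58  0.96]
left world mm [ -3.5   0.7 -41.8] rotvec [ 0.003 -0.001  0.021] rows 2
1 [-11.7  17.4   0.3] [ 0.002 -0.001  0.011]
2 [-11.5  17.5   0.2] [ 0.002 -0.001  0.011]
```

View pics/side24_c250_80.png

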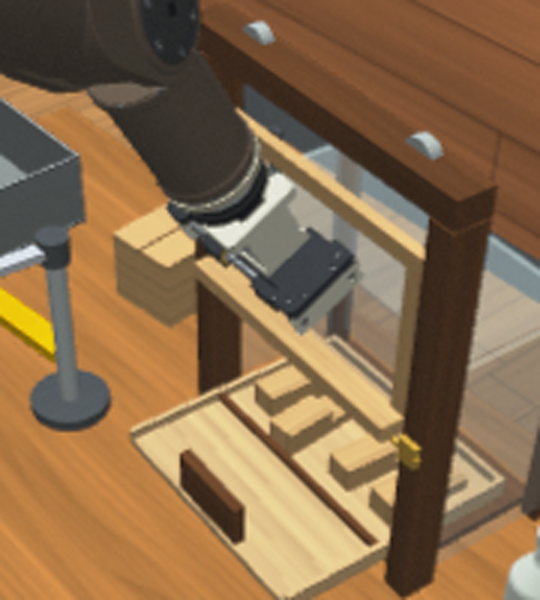

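Emit:
arm_command:
  moves: [-7,-3,0,0,0,0,-5,8,0,0,0,0,-5,9,0,0,0,0,-5,9,0,0,0,0,0,0,0,0,0,0]

```text
clock: 43.78
position: [0.692, 0.0478, 0.2336]
eef_rot: [[0.87, 0.487, 0.08], [-0.069, -0.04, 0.997], [0.489, -0.872, -0.001]]
wrist_force: [0.1, -0.2, -0.4]
opening: 0.0439
```

```bash
python3 -c "
from h import *
R=Rpitch(62)
rows(LIP+bz*.128+.010*bx-.008*R[:,1],R,2)"
```

```text
t 43.78 p [0.692  0.0478 0.2336] open 43.9 F [ 0.1 -0.2 -0.4] q [-0.08  0.32 -0.18  1.88  0.46  0.5   0.9 ]
left world mm [ 2.2  0.7 -8.5] rotvec [ 0.003 -0.003  0.022] rows 2
1 [-1.1  4.2  0.4] [ 0.001 -0.001  0.011]
2 [-1.1  4.2  0.4] [ 0.001 -0.001  0.011]
```

Emit:
arm_command:
  moves: [-3,6,0,0,0,0,-3,7,0,0,0,0,-3.5,7,0,0,0,0,-3.5,7,0,0,0,0,-3.5,7,0,0,0,0]

```text
clock: 44.2
position: [0.6953, 0.0479, 0.1943]
eef_rot: [[0.868, 0.49, 0.08], [-0.069, -0.04, 0.997], [0.492, -0.871, -0.001]]
wrist_force: [-2.8, -0.8, 4.2]
opening: 0.0438
```

```bash
python3 -c "
from h import *
goto()
shot('side','25');crop('side','25',250,80,430,280,3);sash('25')"
```

```text
t 44.2 p [0.6953 0.0479 0.1943] yawz 85.4 open 43.8 F [-2.8386 -0.7866  4.2282] q [-0.1229  0.3698 -0.1288  1.9231  0.5223  0.4057  0.8232]
turn [0.0006 0.0002 0.5138]
[(-0.138, np.float64(0.0709)), (-0.138, np.float64(0.0693)), (-0.138, np.float64(0.0736)), (-0.13, np.float64(0.0708)), (-0.12, np.float64(0.0706)), (-0.12, np.float64(0.0737)), (-0.11, np.float64(0.0697)), (-0.11, np.float64(0.0748)), (-0.11, np.float64(0.0732)), (-0.1, np.float64(0.0716)), (-0.1, np.float64(0.0681))]
```

View pics/side25_c250_80.png

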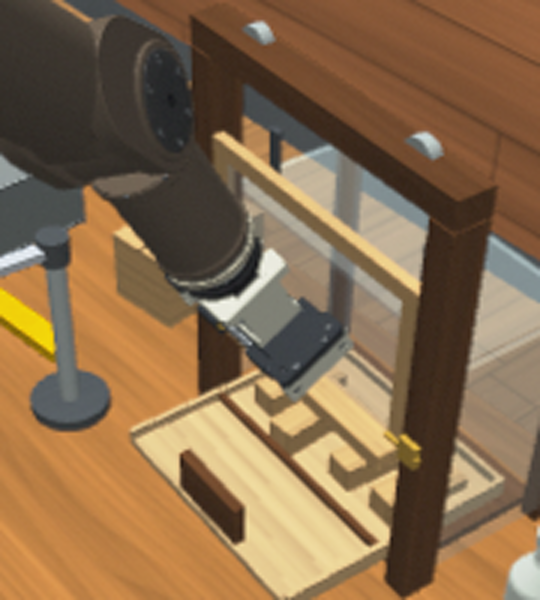

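Emit:
arm_command:
  moves: [-4.5,7,0,0,0,0,-4,7,0,0,0,0,-4,7,0,0,0,0,-4,7,0,0,0,0,-4,7,0,0,0,0]

```text
clock: 44.67
position: [0.6955, 0.048, 0.1506]
eef_rot: [[0.867, 0.491, 0.08], [-0.069, -0.039, 0.997], [0.493, -0.87, -0.0]]
wrist_force: [-1.9, 0.3, 3.5]
opening: 0.0439
```

```bash
python3 -c "
from h import *
goto()"
```

```text
t 44.67 p [0.6955 0.048  0.1506] yawz 85.4 open 43.9 F [-1.9053  0.2791  3.515 ] q [-0.1869  0.4243 -0.0465  1.972   0.6004  0.2995  0.7297]
turn [0.0001 0.     0.5153]
```

Emit:
arm_command:
  moves: [-3.5,6,0,0,0,0,-3,6,0,0,0,0,-3,6,0,0,0,0,-3,5,0,0,0,0,-2,4,0,0,0,0]

```text
clock: 45.08
position: [0.6965, 0.0479, 0.1189]
eef_rot: [[0.866, 0.494, 0.08], [-0.069, -0.04, 0.997], [0.495, -0.869, -0.0]]
wrist_force: [-60.1, -1.0, 92.9]
opening: 0.0442
```

```bash
python3 -c "
from h import *
goto()
shot('side','26');crop('side','26',250,80,430,280,3);sash('26')"
```

```text
t 45.08 p [0.6965 0.0479 0.1189] yawz 85.4 open 44.2 F [-60.136   -1.0414  92.9496] q [-0.2518  0.4706  0.0396  2.0036  0.6573  0.2131  0.6566]
turn [0.0002 0.0001 0.5182]
[(-0.138, np.float64(-0.0038)), (-0.13, np.float64(-0.0036))]
```

View pics/side26_c250_80.png

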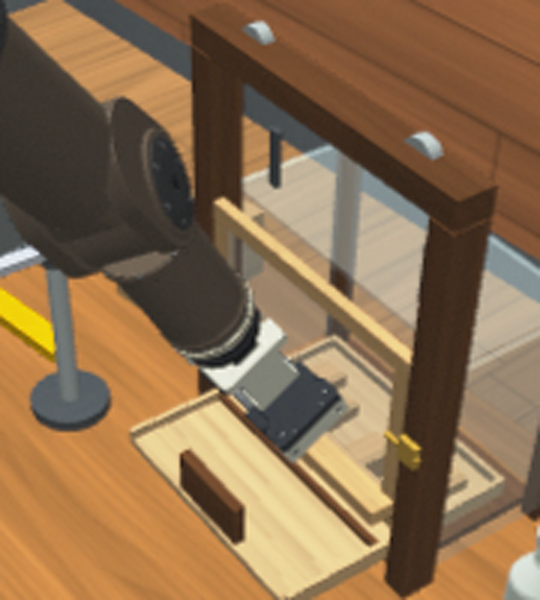

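The sash is shut, but the wrist force is about 110 N, so I back off upward at once.

Emit:
arm_command:
  moves: [1,-10,0,0,0,0,1,-12,0,0,0,0,-4,-15,0,0,0,0,-10,-20,0,0,0,0,-10,-25,0,0,0,0]

```text
clock: 45.55
position: [0.636, 0.0525, 0.179]
eef_rot: [[0.866, 0.493, 0.081], [-0.069, -0.041, 0.997], [0.494, -0.869, -0.002]]
wrist_force: [-1.4, 0.5, 0.0]
opening: 0.0442
```

```bash
python3 -c "
from h import *
goto()
shot('side','27');sash('27')"
```

```text
t 45.55 p [0.636  0.0525 0.179 ] yawz 85.4 open 44.2 F [-1.3595  0.537   0.018 ] q [-0.2317  0.3024 -0.0373  2.0806  0.6047  0.3213  0.6911]
turn [0.0016 0.0004 0.5172]
[(-0.138, np.float64(0.0002)), (-0.13, np.float64(-0.0024)), (-0.12, np.float64(-0.0028)), (-0.1, np.float64(-0.003))]
```

Now I move clear of the scene and check everything.

Emit:
arm_command:
  moves: [-20,-25,0,0,0,0.05,-20,-25,0,0,0,0.08,-20,-25,0,0,0,0.1,-20,-20,0,0,0,0.1,-20,-20,0,0,0,0.1]

```text
clock: 46.02
position: [0.4874, 0.0667, 0.2522]
eef_rot: [[0.995, 0.065, 0.07], [-0.07, -0.003, 0.998], [0.065, -0.998, 0.002]]
wrist_force: [0.9, -1.3, -1.4]
opening: 0.0441
```

Emit:
arm_command:
  moves: [-25,0,-25,0,0,0,-20,0,-30,0,0,0,-10,0,-35,0,0,0,0,0,-35,0,0,0,0,0,-30,0,0,0]

```text
clock: 46.43
position: [0.4209, -0.0807, 0.2521]
eef_rot: [[0.996, 0.063, 0.059], [-0.059, 0.005, 0.998], [0.063, -0.998, 0.008]]
wrist_force: [1.7, -0.8, -0.2]
opening: 0.0443
```

Emit:
arm_command:
  moves: [0,0,-25,0,0,0,0,0,-10,0,0,0,0,0,0,0,0,0,0,0,0,0,0,0,0,0,0,0,0,0]

```text
clock: 46.85
position: [0.4164, -0.1241, 0.2506]
eef_rot: [[0.996, 0.062, 0.07], [-0.071, 0.002, 0.998], [0.061, -0.998, 0.007]]
wrist_force: [-0.2, 0.2, -0.1]
opening: 0.0438
```

```bash
python3 -c "
from h import *
goto()
shot('side','28');shot('top','28');crop('top','28',170,100,370,250,4);crop('side','28',230,80,430,300,3);sash('28')"
```

```text
t 46.85 p [ 0.4164 -0.1241  0.2506] yawz 86.0 open 43.8 F [-0.1683  0.2348 -0.1201] q [ 0.2923  0.0803 -0.1226  2.0188 -0.0034  0.9825  1.6725]
turn [-0.0065 -0.0002  0.0615]
[(-0.13, np.float64(-0.0029)), (-0.12, np.float64(-0.0022)), (-0.11, np.float64(-0.0022)), (-0.1, np.float64(-0.0029)), (0.12, np.float64(0.0009))]
```

View pics/top28.png

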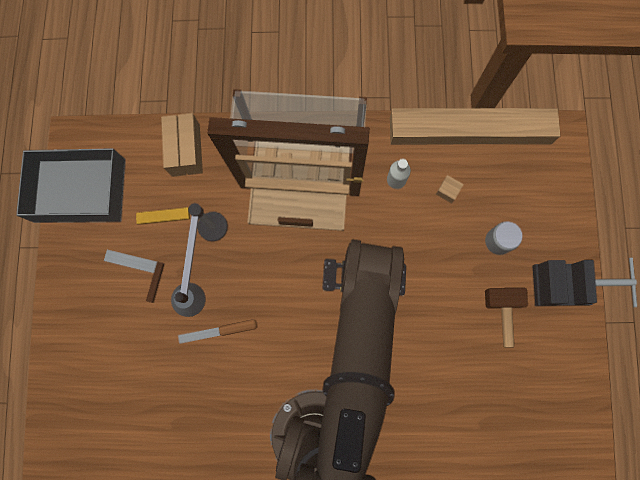

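View pics/side28.png

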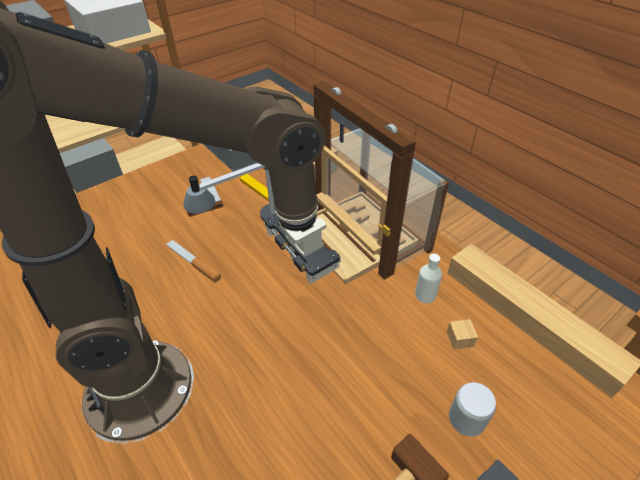

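View pics/top28_c170_100.png

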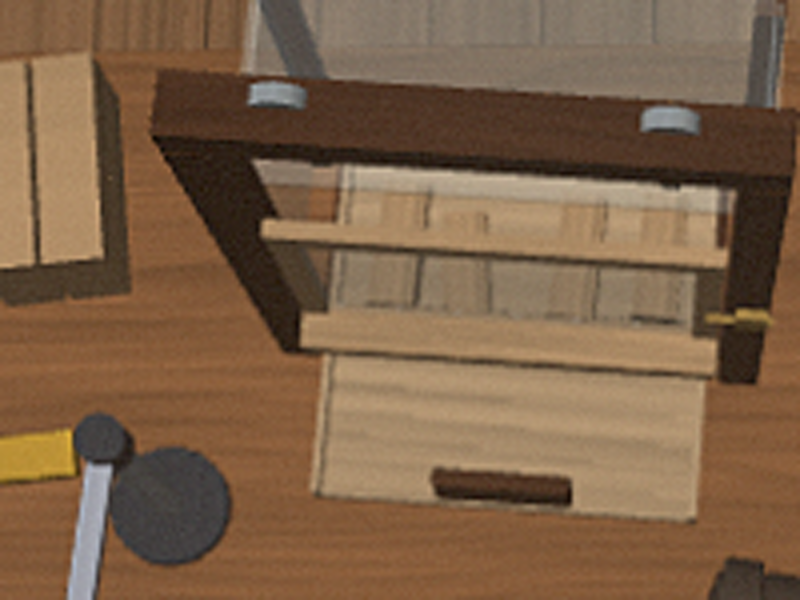

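The second piece from the left appears shifted left and toward the strip, probably the announced knock. I measure it before handing in.

```bash
python3 -c "
from h import *
crop('side','23',300,180,420,270,6);crop('side','28',310,180,430,270,6)
B=LIP+bx*(.085+.028);B=B.copy();B[2]=.03
print(B)
for n in('side','top'):
  for P in([0,0,0],[-.077,0,.008],[-.077,.1,.008],[.074,0,0],[.074,.1,0]): print(n,P,proj(n,B+P[0]*bx+P[1]*by+P[2]*bz))"
```

```text
[0.8007 0.0403 0.03  ]
side [0, 0, 0] [[371.2074 224.096 ]]
side [-0.077, 0, 0.008] [[352.0508 231.961 ]]
side [-0.077, 0.1, 0.008] [[333.4475 214.1685]]
side [0.074, 0, 0] [[388.952  215.1701]]
side [0.074, 0.1, 0] [[369.7499 198.7895]]
top [0, 0, 0] [[301.2789 159.2321]]
top [-0.077, 0, 0.008] [[299.0089 183.1934]]
top [-0.077, 0.1, 0.008] [[265.4567 181.0075]]
top [0.074, 0, 0] [[303.2746 135.9391]]
top [0.074, 0.1, 0] [[270.4645 133.9275]]
```

View pics/side23_c300_180.png

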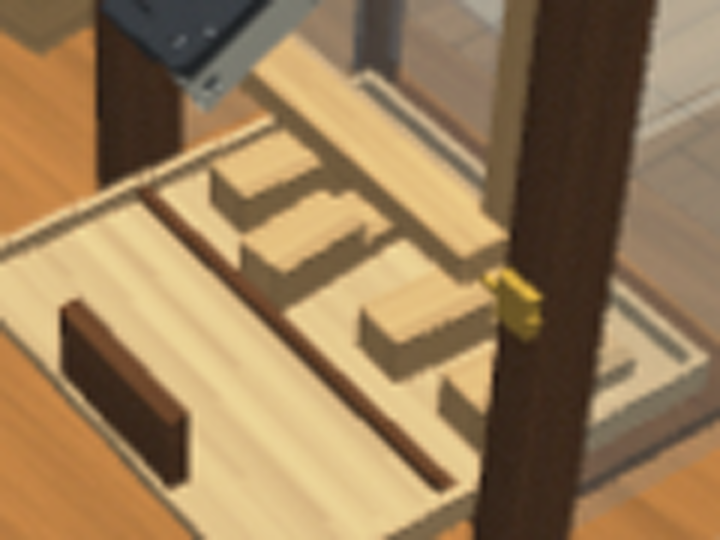

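View pics/side28_c310_180.png

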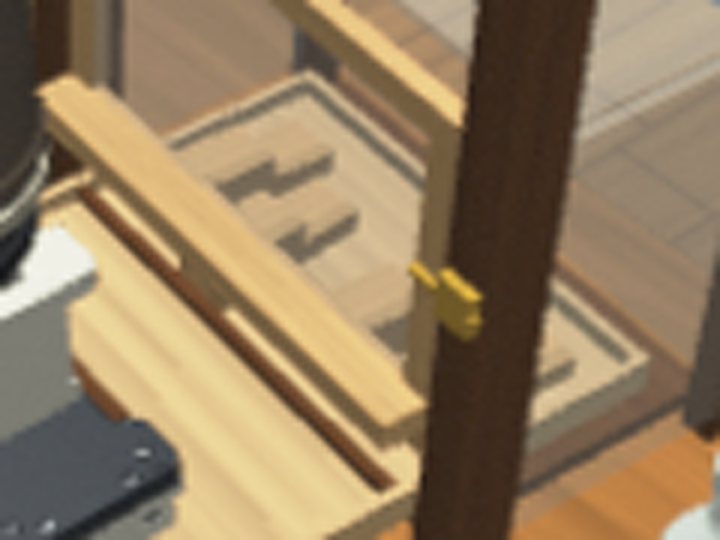

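```bash
python3 -c "
from h import *
B=LIP+bx*.105;B[2]=.03
f=lambda x,y:(300+x/6,180+y/6)
def rel(p): d=p-B; return np.round([d@bx,d@by,d[2]],4)
for nm,c,z in[('p1 nearL',(211,170),.06),('p1 nearR',(248,200),.06),('p2 nearL',(244,243),.06),('p2 nearR',(288,278),.06),('p2 botR',(288,312),.03),('p2 step R',(365,230),.06),('p3 nearL',(360,311),.06),('p3 nearR',(395,347),.06),('p4 nearL',(440,375),.06),('strip a back',(160,188),.038),('strip b back',(455,482),.038),('rear corner',(368,80),.03),('rear corner R',(690,362),.03)]:
  print(nm,rel(onz('side',*f(*c),z)))
g=lambda x,y:(170+x/4,100+y/4)
for nm,c,z in[('t p1 farL',(382,190),.045),('p1 farR',(428,194),.045),('p2 farL',(442,208),.045),('p2 farR',(488,213),.045),('p3 farL',(562,202),.045),('p3 farR',(606,204),.045),('p4 farL',(642,208),.045),('p4 farR',(686,210),.045)]:
  print(nm,rel(onz('top',*g(*c),z)))
"
```

```text
p1 nearL [-0.0625  0.1     0.03  ]
p1 nearR [-0.0603  0.0694  0.03  ]
p2 nearL [-0.0816  0.0437  0.03  ]
p2 nearR [-0.0785  0.0095  0.03  ]
p2 botR [-0.0744  0.0134  0.    ]
p2 step R [-0.0238  0.0156  0.03  ]
p3 nearL [-0.063  -0.0307  0.03  ]
p3 nearR [-0.0643 -0.061   0.03  ]
p4 nearL [-0.0581 -0.089   0.03  ]
strip a back [-0.0792  0.1238  0.008 ]
strip b back [-0.0831 -0.1342  0.008 ]
rear corner [0.0763 0.139  0.    ]
rear corner R [ 0.0733 -0.1335 -0.    ]
t p1 farL [0.0327 0.1087 0.015 ]
p1 farR [0.0318 0.074  0.015 ]
p2 farL [0.0215 0.0625 0.015 ]
p2 farR [0.0199 0.0279 0.015 ]
p3 farL [ 0.0321 -0.0265  0.015 ]
p3 farR [ 0.0327 -0.0593  0.015 ]
p4 farL [ 0.0314 -0.0863  0.015 ]
p4 farR [ 0.0321 -0.119   0.015 ]
```

```bash
python3 -c "
from h import *
B=LIP+bx*.105;B[2]=.03
S=np.load('pics/side23.npy')
f=lambda x,y:(300+x/6,180+y/6)
def rel(p): d=p-B; return np.round([d@bx,d@by,d[2]],4)
for nm,cs in[('p2 near top',[(262,245),(275,258),(285,262),(270,240)]),('p2 mid top',[(300,230),(320,235),(310,222)]),('p2 far top',[(335,212),(345,225),(340,218)]),('p1 top',[(235,175),(255,170),(250,185)]),('p3 top',[(390,315),(410,320),(400,328)]),('floor',[(320,290),(220,230)])]:
  print(nm,np.mean([rel(dep('side',*f(*c),S)) for c in cs],0))
"
```

```text
p2 near top [-0.0728  0.0303  0.0297]
p2 mid top [-0.045   0.0351  0.0271]
p2 far top [-0.028   0.0315  0.0286]
p1 top [-0.0481  0.0872  0.0273]
p3 top [-0.0485 -0.0453  0.0266]
floor [-0.0575  0.0526 -0.0019]
```

```bash
python3 -c "
from h import *
s=bot.state();print(s['clock'],s['wrist_force'])
print(bot.hand_in())"
```

```text
46.95 [-0.3576 -0.3609 -0.0869]
the job is handed in; nothing more can be done
None
```

I carried out every step in order and handed the job in at 46.95 s; the hand-in gives no verdict, so whether it passed is not known.

**What I did:**
- **Lamp arm:** swung to about 1.56 rad.
- **Sash, raising:** pushed up from under the lip until its underside was at about 0.194 m. I measured the brass mark at about 0.195 m. The sash stood there by itself.
- **Tray:** pulled out to its stop. The first piece I put down dragged it back in by about 6–7 mm, which still left it about 0.18 m out.
- **Pieces:** all four laid lengthwise on the tray behind the strip.
- **Closing:** tray pushed in until it hit its stop, then the sash pressed down until shut.

**Last checks:**
- **Sash and tray:** the depth readings put the sash within about 3 mm of shut, and the tray's front corner is back at its starting position in the picture.
- **Lamp and other things:** the lamp is still swung clear, the other bench things look unmoved in the top view, and the arm was clear of everything.

**What did not go cleanly:**
- **Second piece from the left:** it shifted while I was pushing the tray home, probably the announced knock. It lies flat behind the strip, turned about 10°, with its centre about 22–27 mm toward the strip (limit 32 mm). The side and top views disagree by several millimetres on this.
- **Force when shutting:** the wrist force reached about 110 N (limit 120 N) as the sash hit its stop, and I backed off at once. Force is only reported at the end of each call, so a brief higher peak could have gone unseen.

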